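# Put the seized tins and bottles in order at the evidence desk

## Task

Pack up the exhibits on the evidence desk: slide the case's cover fully open, lay every round tin flat in its compartment, then slide the cover fully shut again. Also stand every tipped square bottle upright, cap up, on the floor of the low lane rack with the bottles that already stand there, which must be left or put back standing in the lane. Do not disturb the camera or the pen pot, and if something gets knocked or slips, put it right.

Things in the scene. Friction and masses are not known exactly. Their poses are not given: they have to be found in the camera images.
- cover (a joint): the flat aluminium cover of the evidence case, running in straight slides; 0 m = fully shut over the compartment, 0.15 m = fully open, slid back (away from the robot, along the case's +x) over the closed rear deck; it stays where it is left, about 2.5 N of friction
- cover_grip (a point): centre of the top of the black upright bar on the cover, by which it is moved: the bar is 14 mm thick (along the case's x), 120 mm long (along y) and stands 30 mm above the cover plate, whose top is at 59 mm above the table; the bar is 55 mm nearer the robot than the middle of the cover; x is the slide's opening direction, z up
- case: grey evidence case, fixed to the table, 316 mm long (x) by 214 mm wide (y); origin on the table under the centre of the compartment, x away from the robot towards the rear deck, z up. Compartment inside: 140 mm (x) by 200 mm (y), floor 6 mm above the table, front wall 52 mm high, side rails 64 mm high, closed rear deck (52 mm high) from 70 mm to 240 mm behind the compartment's centre
- case_in (a point): centre of the floor of the case's compartment, axes as the case's
- rack: the lane: a low steel rack fixed to the table; origin on the table under its centre; y runs along the lane, x across it away from the robot, z up. Lane inside: 400 mm long (y), 56 mm wide (x), floor 6 mm above the table, rails and end stops (6 mm thick) rising 12 mm above the floor
- lane (a point): centre of the lane's floor, axes as the rack's
- bottle1: square white sample bottle, body 44 x 44 x 80 mm with a grey round cap 32 mm across and 18 mm high on top (98 mm overall), about 0.12 kg; origin at the centre of its square base, z runs from the base to the cap, x and y are normal to the side faces; lies tipped over on the table at the start, cap roughly towards the robot (its z within about 20 degrees of world -x). May be absent
- bottle2: square white sample bottle, body 44 x 44 x 80 mm with a grey round cap 32 mm across and 18 mm high on top (98 mm overall), about 0.12 kg; origin at the centre of its square base, z runs from the base to the cap, x and y are normal to the side faces; lies tipped over on the table at the start, cap roughly towards the robot (its z within about 20 degrees of world -x). May be absent
- bottle3: square white sample bottle, body 44 x 44 x 80 mm with a grey round cap 32 mm across and 18 mm high on top (98 mm overall), about 0.12 kg; origin at the centre of its square base, z runs from the base to the cap, x and y are normal to the side faces; lies tipped over on the table at the start, cap roughly towards the robot (its z within about 20 degrees of world -x). May be absent
- neighbour1: square white sample bottle, body 44 x 44 x 80 mm with a grey round cap 32 mm across and 18 mm high on top (98 mm overall), about 0.12 kg; origin at the centre of its square base, z runs from the base to the cap, x and y are normal to the side faces; stands upright in the lane from the start, about 85 mm to one side of the lane's middle
- neighbour2: square white sample bottle, body 44 x 44 x 80 mm with a grey round cap 32 mm across and 18 mm high on top (98 mm overall), about 0.12 kg; origin at the centre of its square base, z runs from the base to the cap, x and y are normal to the side faces; stands upright in the lane from the start, about 85 mm to one side of the lane's middle
- tin1: round flat metal tin with a lid, 53 mm across (55 mm over the lid's rim), 28 mm high, 0.09 kg; origin at the centre of its underside, z up through the lid; lies flat on the table at the start. May be absent
- tin2: round flat metal tin with a lid, 53 mm across (55 mm over the lid's rim), 28 mm high, 0.09 kg; origin at the centre of its underside, z up through the lid; lies flat on the table at the start. May be absent
- tin3: round flat metal tin with a lid, 53 mm across (55 mm over the lid's rim), 28 mm high, 0.09 kg; origin at the centre of its underside, z up through the lid; lies flat on the table at the start. May be absent
- camera: bystander: white bullet security camera on a foot, about 120 mm long and 100 mm high, origin under its foot; leave it alone
- penpot: bystander: black round pen pot with three pens, 72 mm across, 95 mm high, origin under its base; leave it alone
There are look-alikes about, which are no part of the job. What is shaped like the bottle3 but turquoise is not meant. What is shaped like the bottle2 but brown is not meant.

How it is judged:
By the outcome, as a careful person would: the job done as asked, in the order asked, and still so for the second after the job is handed in, with the robot touching nothing.
Of bottle1, bottle2, bottle3 only 2 to 3 are there at a start; the rules pass over those that are not, and their reading is None.
Of tin1, tin2, tin3 only 2 to 3 are there at a start; the rules pass over those that are not, and their reading is None.
At some moment in a run one of bottle1, bottle2, bottle3, tin1, tin2, tin3 may be knocked a few centimetres aside while the robot is not near it.
Once in a run the grip may slacken for a moment while it holds something.
It also fails if it takes over 210 s, if anything falls off the work surface, if the arm or the gripper's body presses on something with over 40 N, if the wrist force passes 120 N, or if a joint passes its speed limit or range.

## Robot

A 7-joint arm with a two-finger parallel gripper is mounted at the origin on the work surface. World frame = base frame: x ahead of the robot, y to its left, z up, the work surface at z = 0. Lengths are in mm, angles in rad, forces in N, time in s.
With the tool pointing down it reaches from about 400 to 875 mm from the base axis. Payload 4.4 kg.
Tool frame: the origin (TCP) lies at the very end of the fingers, on their centre line; the grasp point (between the pads) lies 19 mm behind it; y points along the fingers, x is the direction in which the jaws open and shut, and the axes are right-handed (so a half turn about y gives the same grasp; the last joint's range is limited). The gripper opens to 85 mm and grips with 20 to 120 N. Pads are 22 mm wide; open, the fingers measure 114 mm over their backs; the gripper's body (76 mm by 85 mm) begins 54 mm behind the grasp point. The pads swing forward as they close: fully open they stand 13 mm farther back than shut.
Start: joints at [-1.331, 0.628, 0.038, 1.517, -0.027, 0.996, -0.02], TCP at [195.662, 619.866, 231.313] pointing down, gripper open.
Joint ranges: [-3.06, 3.06], [-0.37, 2.12], [-1.25, 1.32], [0.18, 2.47], [-1.1, 4.24], [0.23, 1.98], [-2.94, 2.94]. Speed limits (rad/s): [2.57, 2.57, 3.14, 3.14, 3.14, 3.14, 3.14].

## Interface

Orientations are given as [roll, pitch, yaw] about the fixed x, y, z axes, in that order (R = Rz(yaw) Ry(pitch) Rx(roll)).
In Python, from cell import ctrl, get_image, nets gives the robot as it stands. The module is installed in compiled form; this text tells all that it offers.
- The arm moves only by the tool step_arm, never from a script. Its argument "moves" is text: rows parted by semicolons, each of 7 numbers parted by spaces: the shift along the tool's x, y, z normalised to -1 to 1, where 1 is 0.05 m, then the turn, a rotation vector about the tool's x, y, z normalised to -1 to 1, where 1 is 0.12 rad, then the opening, from 0 (shut) to 1 (fully open). A call has 1 to 20 rows; each row shifts and turns the commanded pose from where the row before left it, along the tool's axes as they then stand; what a row does not reach is not made up. A row lasts 1/10 s, in which the tool goes at most 50 mm and 8.59 degrees, less where a joint would pass 70% of its speed; a pose out of reach is approached as far as the arm can. A call with a number of a shift or a turn outside -1 to 1 is refused whole. A call with a gripper value outside its range is refused whole. The fingers move at their own pace and stop on an object; the grip force is fixed at half the most. Time passes only in rows, so rows that do not move let the fingers close. It gives the time, the measured TCP pose, the force and the opening at its end, in the units of the state.
- ctrl.read_state(): the state, without advancing time (a new reading comes with each control period).
- get_image(name): name is "side" or "top"; returns a dict with "color" (384x512x3 uint8, blue, green, red), "vertical_fov" (degrees; the focal length in pixels is half the picture's height over the tangent of half this angle, whatever the lens; pixels are square), "cx", "cy" (the principal point, pixels), "R" (3x3) and "t" (3): a world point X has camera coordinates R X + t. Camera axes: x right, y down, z forward; pixel columns grow to the right and rows downward; lengths in mm; the calibration is good to about 2 mm. A picture is of the moment at which its call begins. There is no depth.
- ctrl.finish_job(): hands the job in, once; it reports no verdict.
Trained networks look in a picture, given as the dict that the camera call returned (one of the last four; its "shot" number tells which), for a name from the list of things; names that differ only in an ending like _2 or _b are one class to them, and where a whole thing is asked for, a point or a joint stands for the part that bears it (a point fixed in the world has none). Each returns a list of dicts, best first, with "conf" (0 to 1); they miss things now and then, are a little off and sometimes report something else, mostly with a low value. They report only what shows in the picture. A call takes as long as a camera call. They do not tell look-alikes from the thing itself.
- nets.find_in(picture, target): "position" ([x, y, z] in mm, in world coordinates, good to about 4 mm: the middle of the surface that is visible of it).
- nets.cut_out(picture, target): "pixels" (384x512 bool, what is visible of it).
- nets.place_of(picture, target): "position" ([x, y, z] in mm, in world coordinates, good to about 4 mm: a listed point, or the origin of a listed thing).
The state is a dict: "clock": time; "qpos": joint angles; "qd": joint speeds; "tau": joint torques, N m; "eef_pos": TCP position; "tool_rot": TCP orientation; "force": force on the tool from outside, world axes, zero at the start; "torque": the same for the moment, N m; "width": finger opening in mm.
Only numpy, scipy, OpenCV 4.12 (cv2) and the standard library are available. Lean on these libraries where they do the work, as an engineer would, in place of code of your own. Each camera call takes 0.05 s, during which the arm holds its last target.

## Working session

There is one attempt and no reset: what is moved stays moved. The work goes in short steps, Python scripts to look and compute and a tool call to move; the robot and the scene stay as the last step left them, time stands still between calls to the robot, and variables do not carry over. Pictures are saved under pics/ and viewed, and the job is handed in when it is done.

Besides the shell and the picture viewer there is one more tool, called as name(argument=value, ...), one argument or row to a line, values as JSON. step_arm: Moves the arm, as the interface text tells. Scaled input: -1 to 1 covers 0.05 m each way for a shift and 0.12 rad each way for a turn. Its arguments: {"type":"object","properties":{"moves":{"type":"string"}},"required":["moves"]}

```bash
mkdir -p pics; cat > h.py <<'E'
import cv2,numpy as np
from cell import ctrl,get_image,nets
def save(p,n,crop=None,s=1):
    im=p["color"]
    if crop: im=im[crop[1]:crop[3],crop[0]:crop[2]]
    if s!=1: im=cv2.resize(im,None,fx=s,fy=s,interpolation=cv2.INTER_CUBIC)
    cv2.imwrite("pics/"+n+".png",im)
def K(p):
    f=p["color"].shape[0]/2/np.tan(np.radians(p["vertical_fov"])/2)
    return np.array([[f,0,p["cx"]],[0,f,p["cy"]],[0,0,1]])
def proj(p,X):
    c=K(p)@(np.array(p["R"])@np.array(X,float)+np.array(p["t"])); return c[:2]/c[2]
def ray(p,uv,z):
    R=np.array(p["R"]);t=np.array(p["t"]);o=-R.T@t
    d=R.T@np.linalg.inv(K(p))@np.array([uv[0],uv[1],1.]); return o+d*(z-o[2])/d[2]
def tri(p1,a,p2,b):
    A=[];B=[]
    for p,uv in((p1,a),(p2,b)):
        R=np.array(p["R"]);o=-R.T@np.array(p["t"]);d=R.T@np.linalg.inv(K(p))@np.array([uv[0],uv[1],1.]);d/=np.linalg.norm(d)
        M=np.eye(3)-np.outer(d,d);A.append(M);B.append(M@o)
    return np.linalg.solve(sum(A),sum(B))
E
python3 - <<'E'
from h import *
np.set_printoptions(precision=1,suppress=True)
s=ctrl.read_state();print({k:np.round(v,3) for k,v in s.items()})
a=get_image("side");b=get_image("top")
save(a,"side0");save(b,"top0")
for p,n in((a,"side"),(b,"top")):
    print(n,p["vertical_fov"],p["cx"],p["cy"],-np.array(p["R"]).T@np.array(p["t"]))
    for t in["cover_grip","case","case_in","rack","lane","bottle1","neighbour1","tin1","camera","penpot"]:
        print(t,[(np.array(d["position"]),round(d["conf"],2)) for d in nets.place_of(p,t)])
E
```

```text
{'clock': np.float64(0.0), 'qpos': array([-1.3,  0.6,  0. ,  1.5, -0. ,  1. , -0. ]), 'qd': array([-0., -0., -0., -0., -0., -0.,  0.]), 'tau': array([  0. , -56.3,   1.2, -19.3,   0. ,   0. ,  -0. ]), 'eef_pos': array([195.5, 619.3, 230.4]), 'tool_rot': array([-1.6,  0. ,  1.3]), 'force': array([-0.5, -0.7, -0.3]), 'torque': array([-0., -0.,  0.]), 'width': np.float64(85.682)}
side 55.992750239847595 257.40007445056244 194.58541875638093 [ 123.5 -616.3  712.6]
cover_grip [(array([ 428.7, -327.1,   89.4]), 0.66)]
case [(array([ 471.1, -333. ,   -2.5]), 0.97)]
case_in []
rack [(array([602.5, 167.5,   0. ]), 0.78)]
lane [(array([599.4, 167.8,   4.4]), 0.91)]
bottle1 [(array([525.5, 211.7,  25.3]), 0.93), (array([510.2, 398.1,  24.3]), 0.91), (array([286.3,  71.5,  22.6]), 0.74), (array([512.7,  85.7,  22.5]), 0.68), (array([384.8, 304.9,  19.8]), 0.56)]
neighbour1 [(array([604.1, 253.9,   7.9]), 0.88), (array([593.6,  76.7,   8.3]), 0.79), (array([511.1, 396.6,  23.1]), 0.22)]
tin1 [(array([439.3, -68.7,  -0.2]), 0.85), (array([608.6, -92.3,  -0.7]), 0.67)]
camera [(array([779.5,  41. ,
[... 181 characters left out ...]
 90.3]), 0.67)]
case [(array([ 474.1, -337.2,   -1.1]), 0.87)]
case_in []
rack [(array([603.4, 169. ,   1.6]), 0.83)]
lane [(array([603. , 167.2,   7.7]), 0.93)]
bottle1 [(array([388. , 308.2,  21.3]), 0.96), (array([515.2,  92.7,  24.5]), 0.81), (array([525.4, 211.4,  19.4]), 0.77), (array([285.4,  74.3,  23. ]), 0.73), (array([516.7, 394.9,  16.5]), 0.62), (array([612.3, -94.5,  -3.7]), 0.26)]
neighbour1 [(array([598. ,  82.1,   6.7]), 0.71), (array([607.3, 250.8,   5.5]), 0.57), (array([513.4,  91.3,  25.3]), 0.36)]
tin1 [(array([439.6, -71.5,  -1.4]), 0.88), (array([611.9, -93.1,  -0.8]), 0.86)]
camera [(array([785.5,  39.1,   0.3]), 0.6)]
penpot [(array([ 764.8, -139.1,    2.2]), 0.65)]
```

View pics/side0.png

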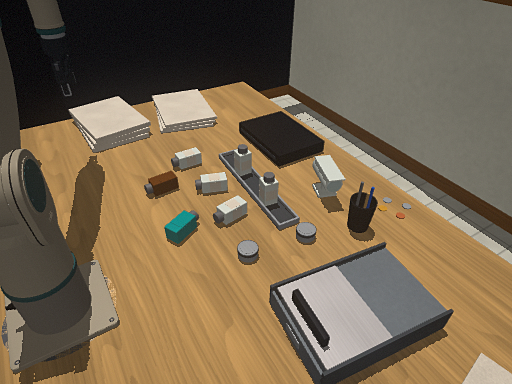

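View pics/top0.png

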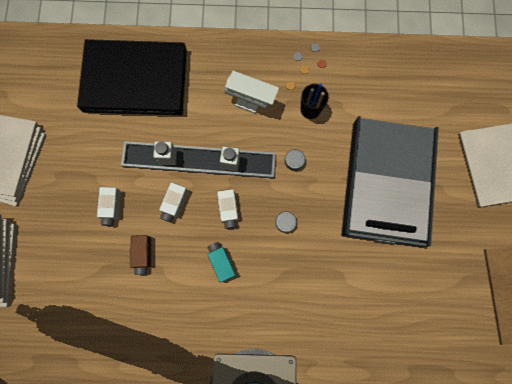

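```bash
python3 - <<'E'
from h import *
np.set_printoptions(precision=1,suppress=True)
b=get_image("top");a=get_image("side")
save(b,"c1",(80,130,310,290),3.4);save(b,"c2",(270,100,450,260),3.5);save(a,"c3",(130,130,330,270),4)
for n,p in(("top",b),("side",a)):
  for cl in["bottle1","tin1"]:
    for d in nets.cut_out(p,cl):
        m=d["pixels"].astype(np.uint8)
        c,_=cv2.findContours(m,cv2.RETR_EXTERNAL,cv2.CHAIN_APPROX_NONE);c=max(c,key=cv2.contourArea)
        r=cv2.minAreaRect(c);box=cv2.boxPoints(r)
        print(n,cl,round(d["conf"],2),m.sum(),np.mean(np.argwhere(m),0)[::-1],"rect",np.array(r[0]),np.array(r[1]),r[2], "mean BGR",p["color"][m>0].mean(0))
E
```

```text
top bottle1 0.86 682 [219.6 261.9] rect [218.9 261.1] [39.5 18.7] 64.79888153076172 mean BGR [124.7 134.8  61.8]
top bottle1 0.84 756 [107.9 204.9] rect [107.8 205.9] [21.5 38.8] 5.19442892074585 mean BGR [144.9 156.  156.9]
top bottle1 0.84 759 [140.  253.4] rect [140.  254.5] [39. 20.] 90.0 mean BGR [45.5 64.5 92.2]
top bottle1 0.68 614 [227.3 208.4] rect [227.7 209. ] [38.6 17.9] 80.53767395019531 mean BGR [164.5 178.1 179.1]
top bottle1 0.67 733 [172.1 201.1] rect [171.6 202.2] [21.4 38.1] 21.801406860351562 mean BGR [150.6 163.5 165.7]
top tin1 0.61 354 [285.1 221.6] rect [285.  221.5] [21. 20.] 90.0 mean BGR [136.1 141.  139.6]
top tin1 0.52 642 [227.1 208.1] rect [227.1 208.9] [38.9 17.5] 82.40535736083984 mean BGR [162.3 176.4 177.9]
side bottle1 0.94 711 [181.5 225.6] rect [182.2 225.2] [22.  38.4] 50.710594177246094 mean BGR [100.  105.6  35.2]
side bottle1 0.81 596 [212.7 182.6] rect [211.6 182.8] [21.  32.2] 79.3803482055664 mean BGR [127.8 141.6 147.9]
side bottle1 0.69 564 [161.4 183.5] rect [160.7 183.7] [19.3 34.1] 66.37062072753906 mean BGR [33.  55.2 82.3]
side bottle1 0.68 606 [230.6 209.8] rect [230.1 210.2] [20.1 34.9] 63.43495178222656 mean BGR [136.3 146.7 150.3]
side bottle1 0.45 521 [268.  188.9] rect [268.5 188.5] [31. 19.] 90.0 mean BGR [ 99.9 107.3 110.2]
side tin1 0.83 396 [247.2 250.6] rect [246.5 250.5] [21. 21.] 90.0 mean BGR [118.3 120.6 123.3]
side tin1 0.83 379 [305.3 231.7] rect [305.5 232. ] [20. 21.] 90.0 mean BGR [110.7 114.7 118.6]
```

View pics/c1.png

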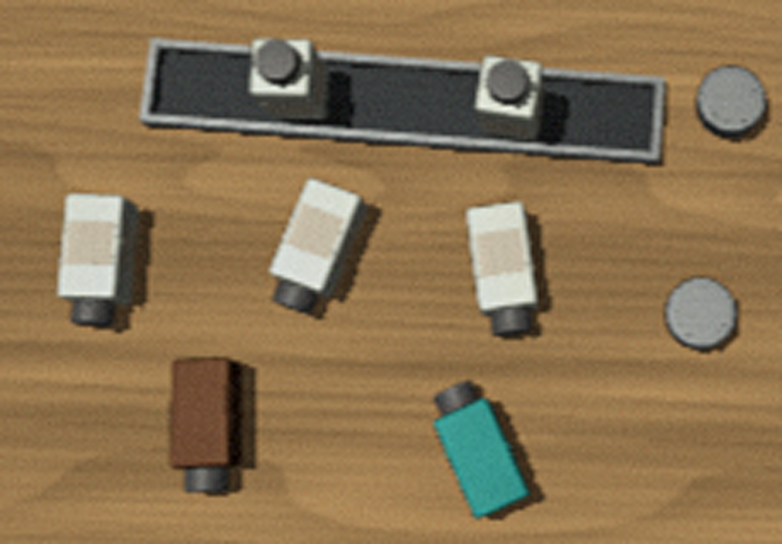

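View pics/c2.png

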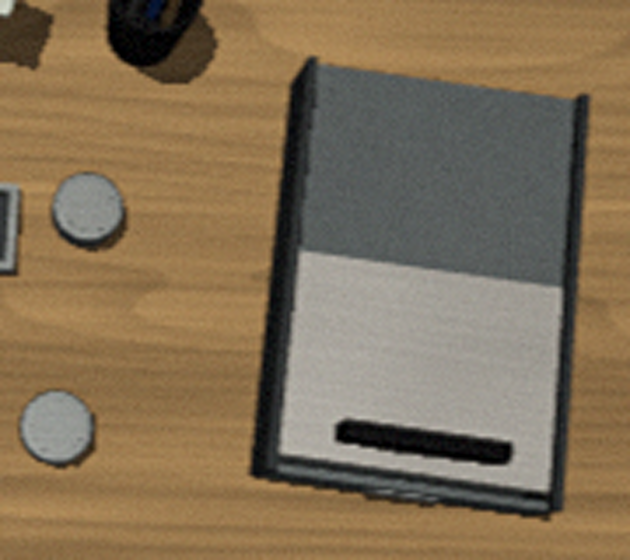

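View pics/c3.png

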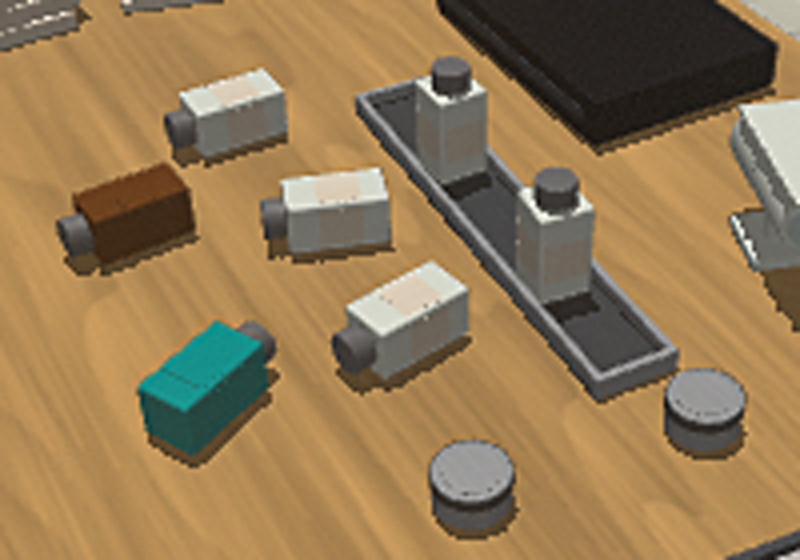

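```bash
python3 - <<'E'
from h import *
np.set_printoptions(precision=1,suppress=True)
b=get_image("top");a=get_image("side")
def yaw(p,q): d=q-p; return np.degrees(np.arctan2(d[1],d[0]))
fl,rl,fr,rr=[ray(b,u,64) for u in[(344.9,234.3),(359.1,117.1),(428,246.3),(438,127.7)]]
print("case",fl,rl,fr,rr,yaw(fl,rl),yaw(fr,rr),yaw(fr,fl)-90, np.linalg.norm(fl-rl),np.linalg.norm(fl-fr))
g1,g2=[ray(b,u,89) for u in[(366.3,222.3),(415.7,229.1)]]
print("bar",g1,g2,(g1+g2)/2,yaw(g2,g1)-90,np.linalg.norm(g1-g2))
r=[ray(b,u,18) for u in[(124.7,142.4),(275.3,153.5),(274.1,176.5),(122.1,165.9)]]
print("rack",*r,np.mean(r,0),yaw(r[1],r[0])-90,yaw(r[2],r[3])-90)
for n,u,v in(("A",(107.9,187.4),(106.2,217.6)),("B",(179.1,185.4),(167.2,213.2)),("C",(225.6,190.4),(229.4,219.9))):
    p,q=ray(b,u,44),ray(b,v,44); print(n,"base",p,"shoulder",q,"mid",(p+q)/2,"capdir",yaw(p,q),np.linalg.norm(p-q))
# tins lids, two view
for n,u,v in(("t1",(285.5,221.3),(247.8,248)),("t2",(294.9,158.9),(305.8,229.5))):
    print(n,"ray28",ray(b,u,28),ray(a,v,28),"tri",tri(b,u,a,v))
# caps
for n,u in(("n1",(161.8,148)),("n2",(229.6,154.5))): print(n,ray(b,u,104))
print("bar tri",)
# side view bar ends: 
save(a,"c4",(260,230,460,384),4)
E
```

```text
case [ 405.4 -218.4   64. ] [ 716.7 -259.2   64. ] [ 381.7 -426.6   64. ] [ 694.2 -467.7   64. ] -7.464332413583505 -7.495981728971422 -6.488413208892396 314.0474173907926 209.58644402482958
bar [ 434.3 -266.3   89. ] [ 421.2 -388.1   89. ] [ 427.7 -327.2   89. ] -6.137361755527678 122.46600402978652
rack [640.4 368.1  18. ] [622.5 -41.3  18. ] [558.6 -39.4  18. ] [574.7 369.4  18. ] [599.1 164.2  18. ] -2.5058545040680826 -2.262997603363388
A base [510.1 392.9  44. ] shoulder [431.3 389.8  44. ] mid [470.7 391.4  44. ] capdir -177.73360391196647 78.85103677716805
B base [521.2 208.8  44. ] shoulder [447.5 234.7  44. ] mid [484.3 221.7  44. ] capdir 160.63790714856927 78.17514191640963
C base [511.8  87.2  44. ] shoulder [435.1  74.2  44. ] mid [473.4  80.7  44. ] capdir -170.34516030580508 77.80227901772577
t1 ray28 [437.8 -71.2  28. ] [438.2 -75.1  28. ] tri [439.1 -71.9  24.2]
t2 ray28 [606.5 -93.7  28. ] [606.1 -97.1  28. ] tri [608.  -94.3  24.5]
n1 [603.6 247.6 104. ]
n2 [592.3  77.2 104. ]
bar tri
```

View pics/c4.png

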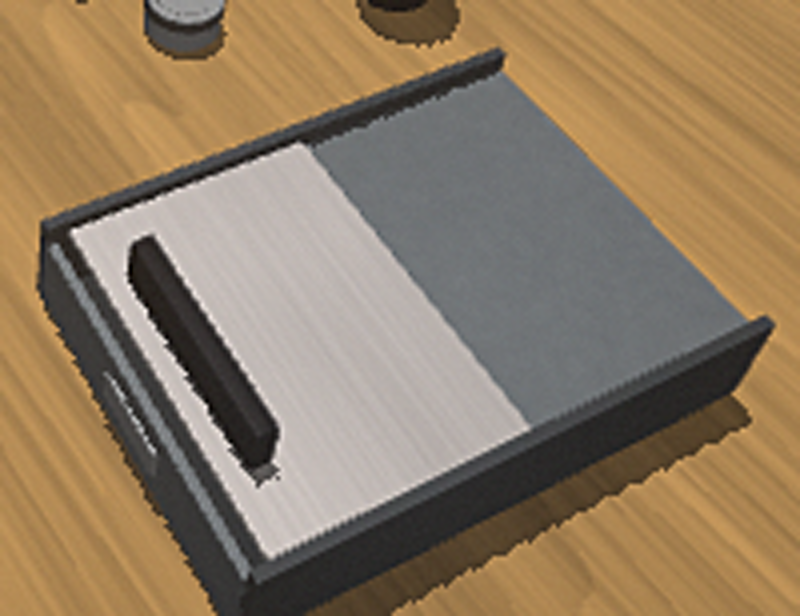

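```bash
cat >> h.py <<'E'
from scipy.spatial.transform import Rotation as Ro, Slerp
def tilt(yaw,phi=0):
    """tool rot: jaw (x) at world yaw; tool down, then tilted by phi rad about tool x"""
    return Ro.from_euler('xyz',[-np.pi/2,0,yaw])*Ro.from_rotvec([phi,0,0])
def cur():
    s=ctrl.read_state(); return np.array(s["eef_pos"]),Ro.from_euler('xyz',s["tool_rot"])
def plan(wps,start=None,vmax=.9):
    """wps: (pos,Rotation,grip). prints rows"""
    p,R=start or cur(); out=[]
    for P,Q,g in wps:
        P=np.array(P,float); rv=(R.inv()*Q).as_rotvec()
        n=int(np.ceil(max(np.linalg.norm(P-p)/50/vmax,np.linalg.norm(rv)/.12/vmax,1)))
        P0=p;R0=R
        for i in range(1,n+1):
            Pt=P0+(P-P0)*i/n; Rt=R0*Ro.from_rotvec(rv*i/n)
            d=R.inv().apply(Pt-p)/50; w=(R.inv()*Rt).as_rotvec()/.12
            d=np.round(d,2);w=np.round(w,2)
            p=p+R.apply(d*50);R=R*Ro.from_rotvec(w*.12)
            out.append(" ".join("%g"%(x+0.) for x in[*d,*w,g]))
    for i in range(0,len(out),20): print(";".join(out[i:i+20]));print('--')
    return p,R
E
python3 - <<'E'
from h import *
b=get_image("top");a=get_image("side")
print("bar ends tri",tri(b,(366.3,222.3),a,(297.2,290)),tri(b,(415.7,229.1),a,(327.8,338.3)))
y=-.128
p,R=cur()
plan([((480,380,230),tilt(.7),1),((590,0,230),tilt(.3),1),((540,-200,200),tilt(y),1),((428.5,-328.5,150),tilt(y),1)],vmax=.85)
E
```

```text
bar ends tri [ 439.10166207 -270.44720666   81.02164141] [ 423.21207163 -389.85335695   87.2302122 ]
-0.32 0 -0.76 0 0.52 0 1;-0.27 0.01 -0.78 0 0.53 0 1;-0.22 0 -0.8 0 0.52 0 1;-0.17 0 -0.81 0 0.52 0 1;-0.12 0 -0.82 0 0.53 0 1;-0.06 0.01 -0.82 0 0.52 0 1;-0.02 0 -0.83 0 0.52 0 1;0.04 0 -0.82 0 0.52 0 1;0.09 0.01 -0.83 0 0.53 0 1;-0.32 0 -0.72 0 0.33 0 1;-0.29 0 -0.74 0 0.34 0 1;-0.27 0 -0.74 0 0.33 0 1;-0.23 0 -0.76 0 0.33 0 1;-0.2 0 -0.76 0 0.34 0 1;-0.17 0 -0.78 0 0.33 0 1;-0.14 0 -0.77 0 0.33 0 1;-0.11 0 -0.79 0 0.33 0 1;-0.08 0 -0.79 0 0.34 0 1;-0.05 0 -0.78 0 0.33 0 1;-0.43 0.12 -0.71 0 0.71 0 1
--
-0.36 0.12 -0.74 0 0.72 0 1;-0.3 0.12 -0.76 0 0.71 0 1;-0.24 0.12 -0.8 0 0.71 0 1;-0.16 0.12 -0.8 0 0.72 0 1;-0.38 0.2 -0.57 0 0 0 1;-0.37 0.2 -0.57 0 0 0 1;-0.38 0.2 -0.56 0 0 0 1;-0.38 0.2 -0.57 0 0 0 1;-0.37 0.2 -0.57 0 0 0 1
--
```

step_arm(
  moves="-0.32 0 -0.76 0 0.52 0 1;-0.27 0.01 -0.78 0 0.53 0 1;-0.22 0 -0.8 0 0.52 0 1;-0.17 0 -0.81 0 0.52 0 1;-0.12 0 -0.82 0 0.53 0 1;-0.06 0.01 -0.82 0 0.52 0 1;-0.02 0 -0.83 0 0.52 0 1;0.04 0 -0.82 0 0.52 0 1;0.09 0.01 -0.83 0 0.53 0 1;-0.32 0 -0.72 0 0.33 0 1;-0.29 0 -0.74 0 0.34 0 1;-0.27 0 -0.74 0 0.33 0 1;-0.23 0 -0.76 0 0.33 0 1;-0.2 0 -0.76 0 0.34 0 1;-0.17 0 -0.78 0 0.33 0 1;-0.14 0 -0.77 0 0.33 0 1;-0.11 0 -0.79 0 0.33 0 1;-0.08 0 -0.79 0 0.34 0 1;-0.05 0 -0.78 0 0.33 0 1;-0.43 0.12 -0.71 0 0.71 0 1",
)

```text
clock: 3.6
eef_pos: [582.7, -41.4, 224.5]
tool_rot: [-1.572, -0.005, 0.214]
force: [0.2, -0.5, -0.3]
width: 85.5
```

step_arm(
  moves="-0.36 0.12 -0.74 0 0.72 0 1;-0.3 0.12 -0.76 0 0.71 0 1;-0.24 0.12 -0.8 0 0.71 0 1;-0.16 0.12 -0.8 0 0.72 0 1;-0.38 0.2 -0.57 0 0 0 1;-0.37 0.2 -0.57 0 0 0 1;-0.38 0.2 -0.56 0 0 0 1;-0.38 0.2 -0.57 0 0 0 1;-0.37 0.2 -0.57 0 0 0 1",
)

```text
clock: 4.5
eef_pos: [428.0, -329.5, 149.6]
tool_rot: [-1.571, -0.0, -0.128]
force: [0.3, 0.6, -0.5]
width: 85.4
```

step_arm(
  moves="0 0.8 0 0 0 0 0.6;0 0.6 0 0 0 0 0.6;0 0.28 0 0 0 0 0.6;0 0 0 0 0 0 0.6;0 0 0 0 0 0 0;0 0 0 0 0 0 0;0 0 0 0 0 0 0;0 0 0 0 0 0 0;0 0 0 0 0 0 0",
)

```text
clock: 5.4
eef_pos: [429.7, -329.1, 67.3]
tool_rot: [-1.572, -0.002, -0.126]
force: [0.5, 0.7, 6.9]
width: 13.2
```

```bash
python3 - <<'E'
from h import *
a=get_image("side");save(a,"s1",(230,180,512,384),2.8)
print(cur()[0],ctrl.read_state()["width"],ctrl.read_state()["force"])
E
```

```text
[ 429.77754221 -329.12500458   67.34869184] 12.621066096455596 [-0.42748126  1.28148241  6.38138157]
```

View pics/s1.png

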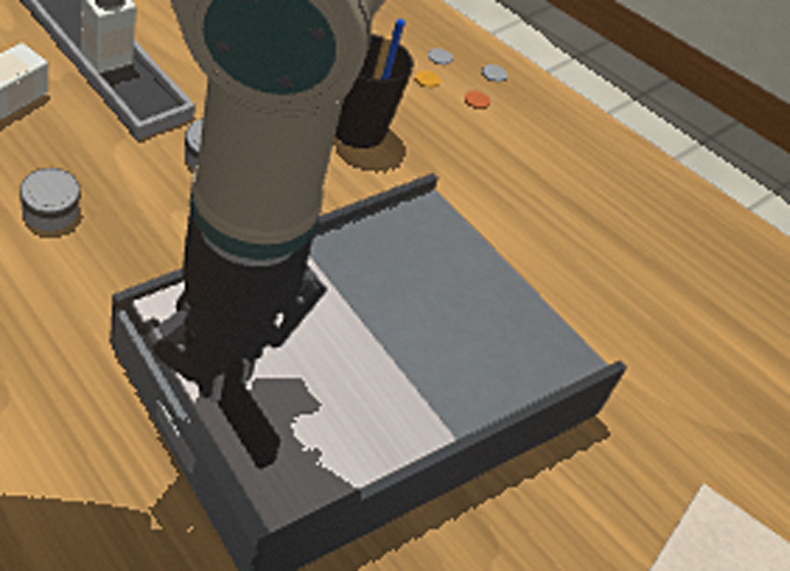

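step_arm(
  moves="0.1 -0.02 0 0 0 0 0;0.3 0 0 0 0 0 0;0.3 0 0 0 0 0 0;0.3 0 0 0 0 0 0;0.3 0 0 0 0 0 0;0.3 0 0 0 0 0 0;0.3 0 0 0 0 0 0;0.3 0 0 0 0 0 0;0.3 0 0 0 0 0 0;0.3 0 0 0 0 0 0;0.2 0 0 0 0 0 0;0.06 0 0 0 0 0 0;0 0 0 0 0 0 0;0 0 0 0 0 0 0",
)

```text
clock: 6.85
eef_pos: [565.9, -344.6, 67.3]
tool_rot: [-1.562, 0.028, -0.13]
force: [-31.6, 11.7, 28.6]
width: 12.3
```

```bash
python3 - <<'E'
from h import *
b=get_image("top");save(b,"s2",(320,90,460,260),3.5)
a=get_image("side");save(a,"s3",(250,180,512,384),3)
print(cur()[0],ctrl.read_state()["width"],ctrl.read_state()["force"])
E
```

```text
[ 565.91538475 -344.61022509   67.2465367 ] 12.825829301135018 [-31.78097275  11.26319536  28.83622433]
```

View pics/s2.png

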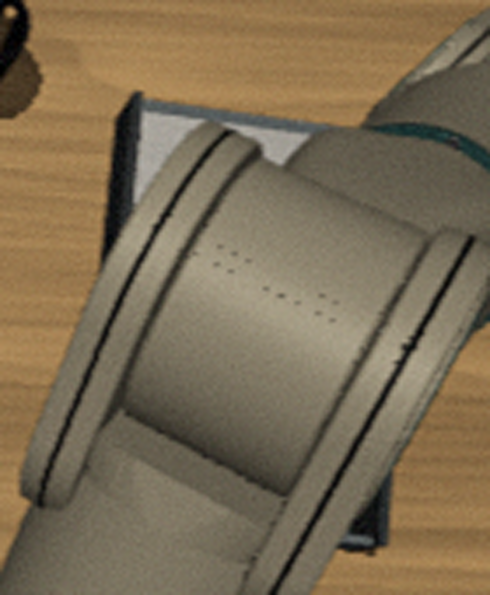

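View pics/s3.png

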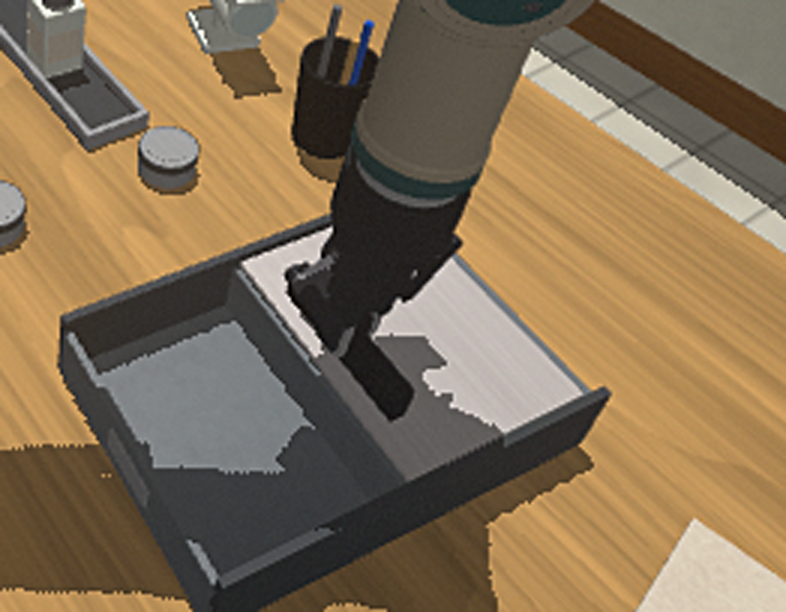

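step_arm(
  moves="0 -0.04 0.03 0 0 0 0;0 -0.04 0.02 0 0 0 0;0 0 0 0 0 0 0;0 0 0 0 0 0 0",
)

```text
clock: 7.35
eef_pos: [565.9, -344.6, 67.4]
tool_rot: [-1.566, 0.028, -0.131]
force: [-26.9, 2.6, 3.3]
width: 12.6
```

step_arm(
  moves="-0.2 0 0 0 0 0 0;0 0 0 0 0 0 0.6;0 0 0 0 0 0 0.6;0 0 0 0 0 0 0.6;0 -0.5 0 0 0 0 0.6;0 -0.9 0 0 0 0 1;0 -0.9 0 0 0 0 1;0 0 0 0 0 0 1",
)

```text
clock: 8.15
eef_pos: [575.8, -347.3, 194.1]
tool_rot: [-1.577, -0.014, -0.127]
force: [0.1, -1.8, -0.4]
width: 85.2
```

```bash
python3 - <<'E'
from h import *
np.set_printoptions(precision=1,suppress=True)
print(cur()[0],cur()[1].as_euler('xyz'))
a=get_image("side");save(a,"s4",(110,120,512,384),1.9)
b=get_image("top")
for p in(a,b):
  for t in("tin1","case_in","cover_grip"): print(t,[(np.array(d["position"]),round(d["conf"],2)) for d in nets.place_of(p,t)])
E
```

```text
[ 575.8 -347.3  194.1] [-1.6 -0.  -0.1]
tin1 [(array([438. , -68.1,  -0.6]), 0.9), (array([607.7, -97.8,  -1.7]), 0.68), (array([777.2,  39.3,   3.1]), 0.4), (array([608. , 252.4,   8.8]), 0.37)]
case_in [(array([ 469. , -335.9,    6.4]), 0.82)]
cover_grip [(array([ 564.7, -340.1,   89.2]), 0.55)]
tin1 [(array([438.3, -74.3,  -0.2]), 0.59)]
case_in []
cover_grip [(array([ 568.5, -347.9,   89.6]), 0.89), (array([596.6,  81. ,   5.7]), 0.51)]
```

View pics/s4.png

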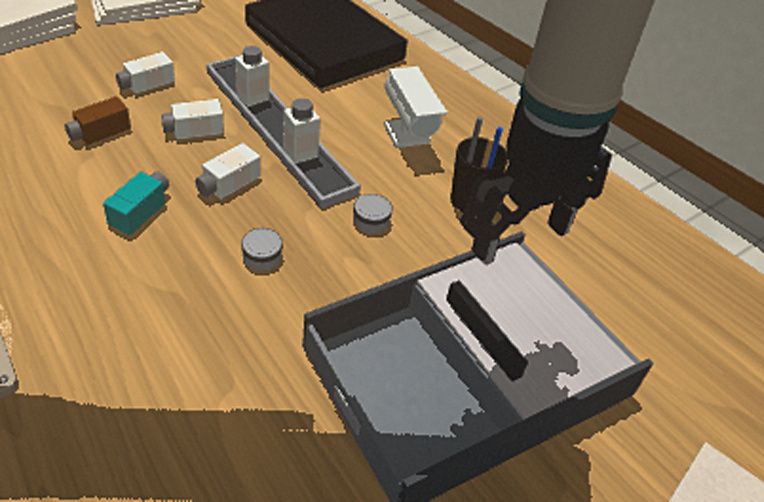

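```bash
python3 - <<'E'
from h import *
y=-.112
e=plan([((438.5,-71.5,150),tilt(y),1),((438.5,-71.5,40),tilt(y),1),((438.5,-71.5,3),tilt(y),1)],vmax=.85)
E
```

```text
-0.41 0.09 0.63 0 -0.02 0 1;-0.42 0.09 0.64 0 -0.01 0 1;-0.41 0.08 0.63 0 -0.02 -0.01 1;-0.41 0.09 0.64 0 -0.02 0 1;-0.41 0.09 0.63 0 -0.01 0 1;-0.41 0.08 0.64 -0.01 -0.02 0 1;-0.4 0.09 0.64 0 -0.02 0 1;-0.41 0.09 0.64 0 -0.01 -0.01 1;0 0.73 0 0 0 0 1;0 0.73 0 0 0 0 1;0 0.74 0 0 0 0 1;0 0.74 0 0 0 0 1
--
```

step_arm(
  moves="-0.41 0.09 0.63 0 -0.02 0 1;-0.42 0.09 0.64 0 -0.01 0 1;-0.41 0.08 0.63 0 -0.02 0 1;-0.41 0.09 0.64 0 -0.02 0 1;-0.41 0.09 0.63 0 -0.01 0 1;-0.41 0.08 0.64 0 -0.02 0 1;-0.4 0.09 0.64 0 -0.02 0 1;-0.41 0.09 0.64 0 -0.01 0 1;0 0.73 0 0 0 0 1;0 0.5 0 0 0 0 1;0 0 0 0 0 0 1",
)

```text
clock: 9.65
eef_pos: [436.8, -71.2, 87.0]
tool_rot: [-1.571, 0.006, -0.112]
force: [-0.6, 0.2, 0.6]
width: 85.7
```

```bash
python3 - <<'E'
from h import *
y=-.112
print(cur()[0],ctrl.read_state()["tool_rot"])
e=plan([((438.5,-71.5,40),tilt(y),1),((438.5,-71.5,3),tilt(y),1)],vmax=.85)
E
```

```text
[436.7714958  -71.21983978  86.95574567] [-1.57055095  0.00594792 -0.11211396]
0.02 0.47 0 0 0 -0.02 1;0.02 0.47 0 0 0 -0.03 1;0 0.74 0 0 0 0 1
--
```

step_arm(
  moves="0.02 0.47 0 0 0 -0.02 1;0.02 0.47 0 0 0 -0.03 1;0 0.74 0 0 0 0 1;0 0 0 0 0 0 1;0 0 0 0 0 0 0;0 0 0 0 0 0 0;0 0 0 0 0 0 0;0 0 0 0 0 0 0;0 0 0 0 0 0 0",
)

```text
clock: 10.55
eef_pos: [441.2, -69.5, 28.3]
tool_rot: [-1.562, -0.004, -0.113]
force: [1.6, 3.2, 12.2]
width: 12.4
```

```bash
python3 - <<'E'
from h import *
a=get_image("side");save(a,"s5",(170,160,370,300),4)
print(cur()[0],ctrl.read_state()["width"])
y=-.112;sp=np.array([475,-289.3])
p=cur()[0]
plan([((p[0],p[1],120),tilt(y),0),((*sp,120),tilt(y),0),((*sp,12),tilt(y),0)],vmax=.8)
E
```

```text
[440.77564813 -69.20457477  28.25386604] 4.79539100424956
0 -0.61 0.01 -0.02 0 0.01 0;0 -0.61 0 -0.03 -0.01 0.01 0;0 -0.61 0 -0.02 0 0.01 0;0.2 0 -0.72 0 0 0 0;0.19 0 -0.71 0 0 0 0;0.2 0 -0.72 0 0 0 0;0.19 0 -0.71 0 0 0 0;0.2 -0.01 -0.72 0 0 0 0;0.2 0 -0.72 0 0 0 0;0 0.72 0 0 0 0 0;0 0.72 0 0 0 0 0;0 0.72 0 0 0 0 0
--
```

View pics/s5.png

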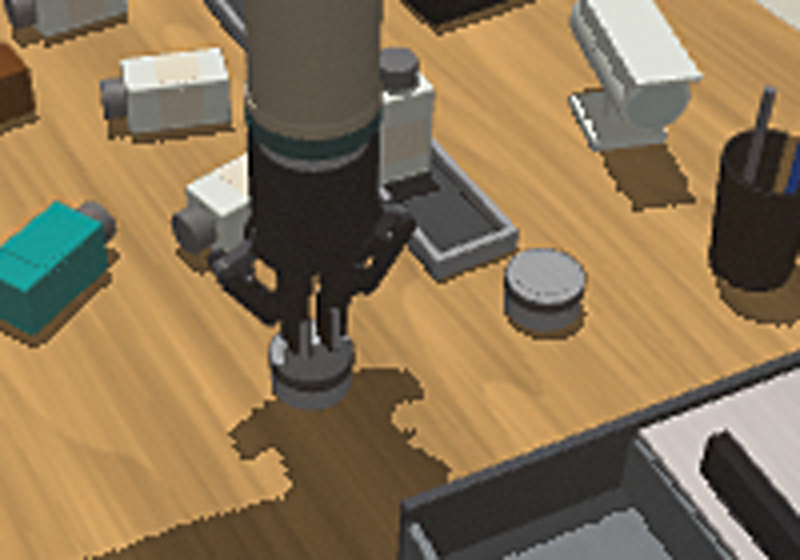

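step_arm(
  moves="0 -0.8 0 0 0 0 0;0 -0.8 0 0 0 0 1;0 0 -0.9 0 0 0 1;0 0 -0.9 0 0 0 1;0 0 -0.9 0 0 0 1;0 0 0 0 0 0 1",
)

```text
clock: 11.2
eef_pos: [423.6, -211.9, 106.9]
tool_rot: [-1.569, -0.004, -0.123]
force: [-0.1, 0.4, 0.1]
width: 72.4
```

```bash
python3 - <<'E'
from h import *
np.set_printoptions(precision=1,suppress=True)
a=get_image("side");b=get_image("top");save(b,"s6",(240,120,440,260),4);save(a,"s7",(170,160,370,300),4)
print(cur()[0],ctrl.read_state()["width"])
for p in(a,b):
  for t in("tin1",): print(t,[(np.array(d["position"]),round(d["conf"],2)) for d in nets.place_of(p,t)])
E
```

```text
[ 423.8 -205.2  105.9] 84.66633018797924
tin1 [(array([607.3, -97.7,  -2.5]), 0.59), (array([442.7, -70.4,  -1. ]), 0.54)]
tin1 [(array([609.3, -91.6,  -3.9]), 0.66)]
```

View pics/s6.png

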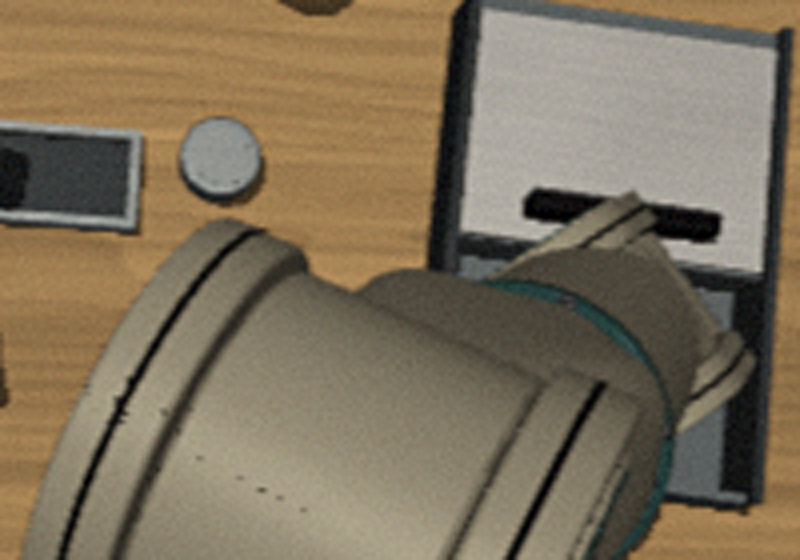

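View pics/s7.png

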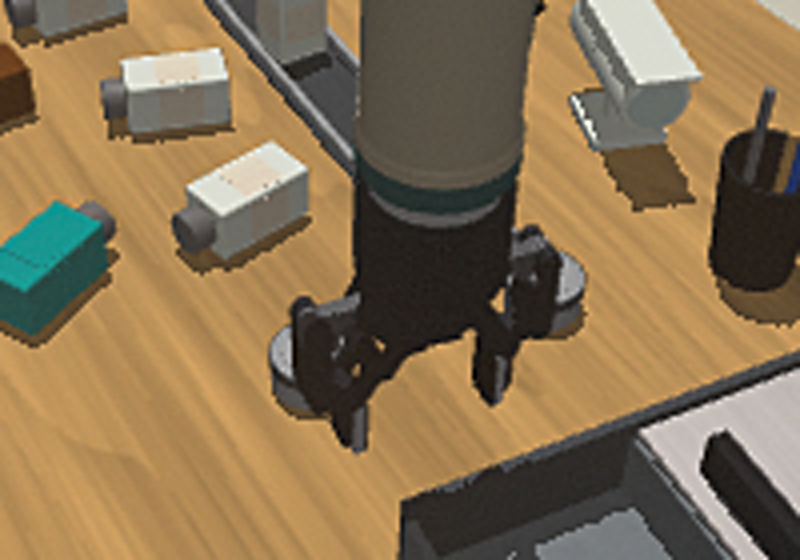

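```bash
python3 - <<'E'
from h import *
y=-.112
e=plan([((440,-71,106),tilt(y),1),((440,-71,30),tilt(y),1),((440,-71,-3),tilt(y),1)],vmax=.85)
E
```

```text
0 0 0.66 -0.02 0 0 1;0.01 0.01 0.67 -0.02 0 0 1;0 0 0.66 -0.02 0 0 1;0.01 0 0.67 -0.02 0 0 1;0 0.76 0 0 0 0 1;0 0.76 0 0 0 0 1;0 0.66 0 0 0 0 1
--
```

step_arm(
  moves="0 0 0.66 0 0 0 1;0.01 0.01 0.67 0 0 0 1;0 0 0.66 0 0 0 1;0.01 0 0.67 0 0 0 1;0 0.76 0 0 0 0 1;0 0.76 0 0 0 0 1;0 0.66 0 0 0 0 1;0 0 0 0 0 0 1;0 0 0 0 0 0 1",
)

```text
clock: 12.3
eef_pos: [440.4, -69.2, 8.5]
tool_rot: [-1.559, 0.002, -0.111]
force: [0.4, -0.7, 1.3]
width: 85.5
```

step_arm(
  moves="0 0 0 0 0 0 1;0 0 0 0 0 0 1",
)

```text
clock: 12.5
eef_pos: [441.6, -69.9, 9.5]
tool_rot: [-1.559, -0.002, -0.112]
force: [-1.0, 0.8, 0.6]
width: 85.2
```

```bash
python3 - <<'E'
from h import *
s=ctrl.read_state();print(np.round(s["qpos"],3),np.round(s["eef_pos"],1))
E
```

```text
[-0.076  0.794  0.267  2.228 -0.984  0.242  0.971] [441.6 -69.9   9.5]
```

```bash
cat > fk.py <<'E'
import numpy as np
from scipy.spatial.transform import Rotation as Ro
from scipy.optimize import least_squares
def fk(q,P):
    h,L1,L2,L3,e1,e2,e3=P
    R=Ro.from_euler('z',-q[0]);p=np.array([0,0,h])
    R=R*Ro.from_euler('y',q[1]); R=R*Ro.from_euler('z',-q[2]) 
    p=p+R.apply([e1,0,L1]); R=R*Ro.from_euler('y',q[3]); p=p+R.apply([e2,0,0])
    R=R*Ro.from_euler('z',-q[4]); p=p+R.apply([0,0,L2]); R=R*Ro.from_euler('y',q[5]); p=p+R.apply([e3,0,0])
    R=R*Ro.from_euler('z',-q[6]); p=p+R.apply([0,0,L3])
    return p,R
E
python3 - <<'E'
from fk import *
D=[([-1.331,0.628,0.038,1.517,-0.027,0.996,-0.02],[195.5,619.3,230.4],[-1.57,0,1.33]),
([-0.076,0.794,0.267,2.228,-0.984,0.242,0.971],[441.6,-69.9,9.5],[-1.559,-.002,-.112])]
for q,p,r in D:
    R=fk(q,[300,300,300,100,0,0,0])[1].as_matrix(); T=Ro.from_euler('xyz',r).as_matrix()
    print(np.round(R,2),np.round(T,2))
E
```

```text
[[-0.3  -0.95 -0.  ]
 [-0.95  0.3   0.  ]
 [-0.    0.   -1.  ]] [[ 0.24 -0.   -0.97]
 [ 0.97  0.    0.24]
 [-0.   -1.    0.  ]]
[[-0.99  0.11  0.  ]
 [ 0.11  0.99  0.01]
 [-0.    0.01 -1.  ]] [[ 0.99  0.    0.11]
 [-0.11  0.01  0.99]
 [ 0.   -1.    0.01]]
```

```bash
python3 - <<'E'
from fk import *
import itertools
D=[([-1.331,0.628,0.038,1.517,-0.027,0.996,-0.02],[195.5,619.3,230.4],[-1.57,0,1.33]),
([-0.076,0.794,0.267,2.228,-0.984,0.242,0.971],[441.6,-69.9,9.5],[-1.559,-.002,-.112])]
for sg in itertools.product([1,-1],repeat=4):
    e=[]
    for q,p,r in D:
        q=np.array(q);q[[0,2,4,6]]*=sg
        R=fk(q,[300,300,300,100,0,0,0])[1]; T=Ro.from_euler('xyz',r).as_matrix()
        M=np.stack([-T[:,0],T[:,2],T[:,1]],1); e.append((R.inv()*Ro.from_matrix(M)).magnitude())
    print(sg,np.round(e,3))
def res(P):
    return np.concatenate([fk(q,P)[0]-p for q,p,r in D])
for reg in ((0,0,0),):
    f=least_squares(lambda P:np.concatenate([res([*P,0,0,0])]),[300,350,350,200]);print(f.x,f.fun)
E
```

```text
(1, 1, 1, 1) [0.064 0.   ]
(1, 1, 1, -1) [0.024 1.942]
(1, 1, -1, 1) [0.058 1.968]
(1, 1, -1, -1) [0.046 0.402]
(1, -1, 1, 1) [0.044 0.534]
(1, -1, 1, -1) [0.058 1.601]
(1, -1, -1, 1) [0.026 2.318]
(1, -1, -1, -1) [0.066 0.377]
(-1, 1, 1, 1) [2.726 0.152]
(-1, 1, 1, -1) [2.686 2.094]
(-1, 1, -1, 1) [2.697 1.82 ]
(-1, 1, -1, -1) [2.657 0.43 ]
(-1, -1, 1, 1) [2.665 0.44 ]
(-1, -1, 1, -1) [2.625 1.747]
(-1, -1, -1, 1) [2.636 2.166]
(-1, -1, -1, -1) [2.596 0.226]
[-2279.89918753   568.89052441   377.39697163 -2256.34818401] [-26.93309418   6.9661445    1.56659303  -0.49557225  -0.63792816
  -1.56659303]
```

```bash
python3 - <<'E'
from h import *
y=1.41
p=cur()[0]
e=plan([((p[0],p[1],90),tilt(-.112),1),((436.5,-70.5,110),tilt(y),1),((436.5,-70.5,90),tilt(y,.25),1)],vmax=.85)
E
```

```text
0 -0.8 0.01 -0.05 0 0.01 1;0 -0.81 0 -0.05 0 0.01 1;-0.01 -0.03 0 0 -0.85 0 1;0 -0.02 0 0 -0.84 0 1;-0.01 -0.03 0 0 -0.85 0 1;-0.01 -0.03 0 0 -0.84 0 1;0 -0.02 0 0 -0.85 0 1;-0.01 -0.03 0 0 -0.84 0 1;-0.01 -0.03 0.01 0 -0.85 0 1;0 -0.02 0 0 -0.85 0 1;-0.01 -0.03 0 0 -0.84 0 1;0 -0.03 0.01 0 -0.85 0 1;-0.01 -0.02 0 0 -0.84 0 1;0 -0.03 0.01 0 -0.85 0 1;-0.01 -0.03 0 0 -0.84 0 1;0 -0.02 0.01 0 -0.85 0 1;0 -0.03 0 0 -0.85 0 1;0 0.13 0 0.69 0 0 1;0 0.14 -0.01 0.7 0 0 1;0 0.13 -0.02 0.69 0 -0.01 1
--
```

step_arm(
  moves="0 -0.8 0 0 0 0 1;0 -0.85 0 0 0 0 1;0 -0.03 0 0 -0.85 0 1;0 -0.02 0 0 -0.84 0 1;0 -0.03 0 0 -0.85 0 1;0 -0.03 0 0 -0.84 0 1;0 -0.02 0 0 -0.85 0 1;0 -0.03 0 0 -0.84 0 1;0 -0.03 0 0 -0.85 0 1;0 -0.02 0 0 -0.85 0 1;0 -0.03 0 0 -0.84 0 1;0 -0.03 0 0 -0.85 0 1;0 -0.02 0 0 -0.84 0 1;0 -0.03 0 0 -0.85 0 1;0 -0.03 0 0 -0.84 0 1;0 -0.02 0 0 -0.85 0 1;0 -0.03 0 0 -0.85 0 1;0 0.13 0 0.69 0 0 1;0 0.14 0 0.7 0 0 1;0 0.13 -0.01 0.69 0 0 1",
)

```text
clock: 14.5
eef_pos: [440.1, -71.4, 92.1]
tool_rot: [-1.32, -0.01, 1.41]
force: [0.2, 0.4, -0.4]
width: 85.4
```

step_arm(
  moves="0 0 0 0 0 0 1",
)

```text
clock: 14.6
eef_pos: [441.7, -71.5, 90.5]
tool_rot: [-1.322, -0.01, 1.41]
force: [0.4, -0.6, 0.6]
width: 85.3
```

```bash
python3 - <<'E'
from h import *
s=ctrl.read_state();print(np.round(s["qpos"],3),np.round(s["eef_pos"],1),np.round(s["tool_rot"],3))
a=get_image("side");save(a,"s8",(170,160,370,300),4)
print([(np.round(d["position"],1),round(d["conf"],2)) for d in nets.place_of(a,"tin1")])
e=plan([((436.5,-70.5,40),tilt(1.41,.25),1),((436.5,-70.5,-2),tilt(1.41,.25),1)],vmax=.85)
E
```

```text
[-0.031  0.702  0.222  1.974 -0.227  0.742  1.757] [441.7 -71.5  90.5] [-1.322 -0.01   1.41 ]
[(array([ 6.053e+02, -9.510e+01, -6.000e-01]), 0.73), (array([439.4, -68.9,  -0.7]), 0.55)]
0 0.5 -0.1 0 0.01 0.04 1;-0.01 0.51 -0.1 0.01 0.01 0.05 1;0 0.81 -0.21 0 0 0 1
--
```

View pics/s8.png

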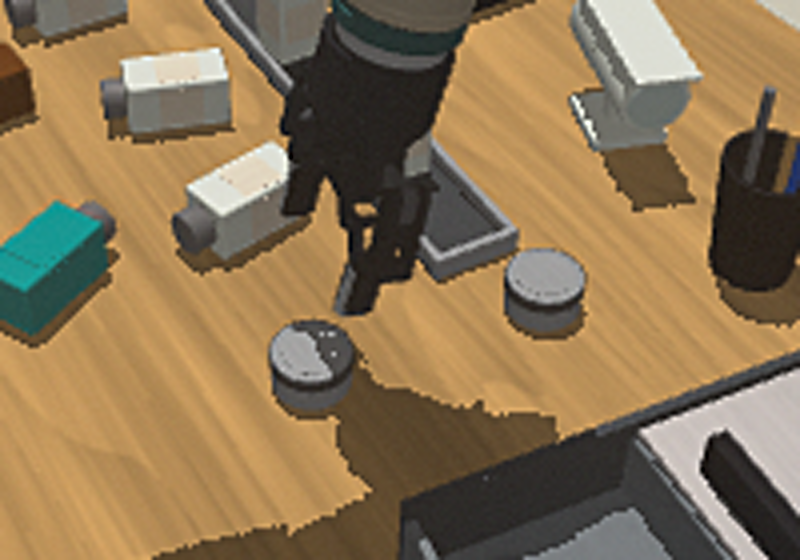

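step_arm(
  moves="0 0.5 -0.13 0 0.01 0.04 1;-0.01 0.51 -0.13 0.01 0.01 0.05 1;0 0 0 0 0 0 1;0 0 0 0 0 0 1",
)

```text
clock: 15.1
eef_pos: [438.8, -70.9, 39.6]
tool_rot: [-1.319, -0.0, 1.41]
force: [1.4, -0.1, -0.0]
width: 85.5
```

```bash
python3 - <<'E'
from h import *
s=ctrl.read_state();print(np.round(s["qpos"],3),np.round(s["eef_pos"],1),np.round(s["tool_rot"],3))
e=plan([((434.5,-71.5,-2),tilt(1.41,.25),1)],vmax=.85)
E
```

```text
[-0.022  0.79   0.199  1.996 -0.25   0.634  1.769] [438.8 -70.9  39.6] [-1.319 -0.     1.41 ]
-0.03 0.83 -0.13 -0.01 0 0 1
--
```

step_arm(
  moves="-0.02 0.42 -0.13 0 0 0 1;0 0.41 -0.08 0 0 0 1;0 0 0 0 0 0 1;0 0 0 0 0 0 1;0 0 0 0 0 0 1",
)

```text
clock: 15.6
eef_pos: [440.1, -72.0, -2.7]
tool_rot: [-1.321, -0.0, 1.41]
force: [-0.2, 0.4, 0.8]
width: 85.2
```

step_arm(
  moves="0 0.03 0.11 0 0 0 1;0 0 0 0 0 0 1;0 0 0 0 0 0 1;0 0 0 0 0 0 0;0 0 0 0 0 0 0;0 0 0 0 0 0 0;0 0 0 0 0 0 0;0 0 0 0 0 0 0",
)

```text
clock: 16.4
eef_pos: [434.5, -71.2, -1.8]
tool_rot: [-1.321, -0.001, 1.41]
force: [0.3, -1.1, 26.0]
width: 51.5
```

step_arm(
  moves="0 -0.06 0 0 0 0 0;0 0 0 0 0 0 0",
)

```text
clock: 16.6
eef_pos: [435.0, -71.0, -1.0]
tool_rot: [-1.32, -0.0, 1.41]
force: [0.3, -0.6, -1.1]
width: 51.7
```

```bash
python3 - <<'E'
from h import *
s=ctrl.read_state();print(s["width"],np.round(s["force"],1),np.round(s["eef_pos"],1),np.round(s["tool_rot"],3))
a=get_image("side");save(a,"s9",(170,160,370,300),4)
y=-.112;sp=np.array([475,-289.3])
plan([((440,-71,120),tilt(1.41,0.),0),((*sp,120),tilt(y),0)],vmax=.8)
E
```

```text
51.679329633844645 [ 0.3 -0.6 -1.1] [435. -71.  -1.] [-1.32 -0.    1.41]
0 -0.59 0.13 -0.52 0 0 0;0.01 -0.6 0.09 -0.52 0 0 0;0 -0.61 0.05 -0.53 0 0 0;0.01 -0.6 0.01 -0.52 0 0 0;-0.26 0 -0.09 0 0.79 0 0;-0.26 0 -0.11 0 0.8 0 0;-0.24 0 -0.13 0 0.79 0 0;-0.22 0 -0.16 0 0.79 0 0;-0.22 0 -0.18 0 0.79 0 0;-0.19 0 -0.2 0 0.8 0 0;-0.17 0 -0.21 0 0.79 0 0;-0.16 0 -0.23 0 0.79 0 0;-0.13 0 -0.25 0 0.8 0 0;-0.1 0 -0.25 0 0.79 0 0;-0.08 0 -0.26 0 0.79 0 0;-0.06 0 -0.28 0 0.79 0 0;-0.03 0 -0.27 0 0.8 0 0;0 -0.01 -0.28 0 0.79 0 0;0.02 0 -0.27 0 0.79 0 0;0.05 0 -0.28 0 0.79 0 0
--
```

View pics/s9.png

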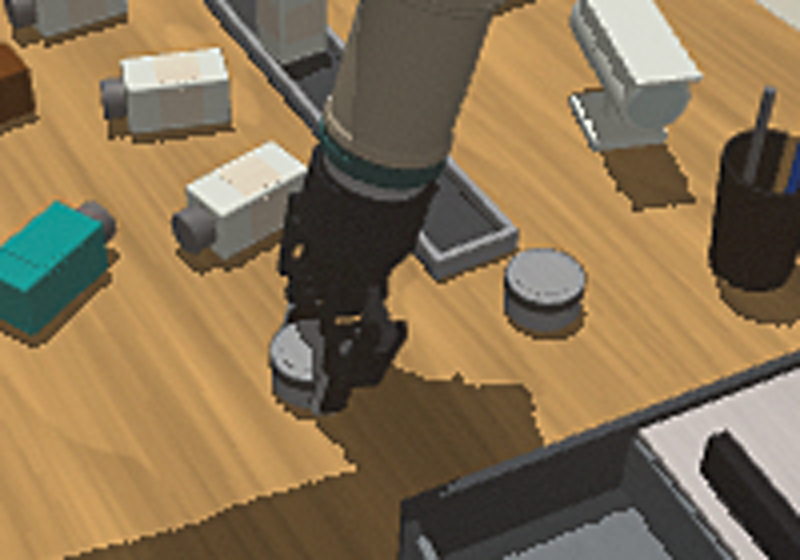

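```bash
python3 - <<'E'
from h import *
p=cur()[0]
plan([((p[0],p[1],105),tilt(1.41,.25),0),((469.8,-299.8,105),tilt(1.459,.25),0)],vmax=.8)
E
```

```text
0 -0.69 0.18 0 0 0 0;0 -0.68 0.17 0 0 0 0;0 -0.69 0.18 0 0 0 0;-0.73 -0.06 -0.23 0 -0.07 0.02 0;-0.74 -0.06 -0.22 0 -0.06 0.01 0;-0.74 -0.05 -0.22 0 -0.07 0.02 0;-0.74 -0.06 -0.21 0 -0.06 0.02 0;-0.74 -0.05 -0.21 0 -0.07 0.02 0;-0.74 -0.05 -0.2 0 -0.06 0.01 0
--
```

step_arm(
  moves="0 -0.69 0.18 0 0 0 0;0 -0.68 0.17 0 0 0 0;0 -0.69 0.18 0 0 0 0;-0.73 -0.06 -0.23 0 -0.07 0.02 0;-0.74 -0.06 -0.22 0 -0.06 0.01 0;-0.74 -0.05 -0.22 0 -0.07 0.02 0;-0.74 -0.06 -0.21 0 -0.06 0.02 0;-0.74 -0.05 -0.21 0 -0.07 0.02 0;-0.74 -0.05 -0.2 0 -0.06 0.01 0;0 0 0 0 0 0 0;0 0 0 0 0 0 0;0 0 0 0 0 0 0",
)

```text
clock: 17.85
eef_pos: [469.1, -298.0, 104.2]
tool_rot: [-1.318, -0.002, 1.459]
force: [-0.5, 1.2, -1.3]
width: 51.2
```

```bash
python3 - <<'E'
from h import *
s=ctrl.read_state();print(s["width"],np.round(s["qpos"],3),np.round(s["eef_pos"],1),np.round(s["tool_rot"],3))
a=get_image("side");save(a,"s10",(230,180,430,320),4)
plan([((469.8,-299.8,40),tilt(1.459,.25),0),((469.8,-299.8,7),tilt(1.459,.25),0)],vmax=.8)
E
```

```text
51.19979795844291 [ 0.305  0.791  0.266  1.678 -0.114  0.93   2.055] [ 469.1 -298.   104.2] [-1.318 -0.002  1.459]
-0.02 0.62 -0.17 -0.01 0.01 0.01 0;-0.02 0.62 -0.17 -0.01 0 0.01 0;0 0.64 -0.16 0 0 0 0
--
```

View pics/s10.png

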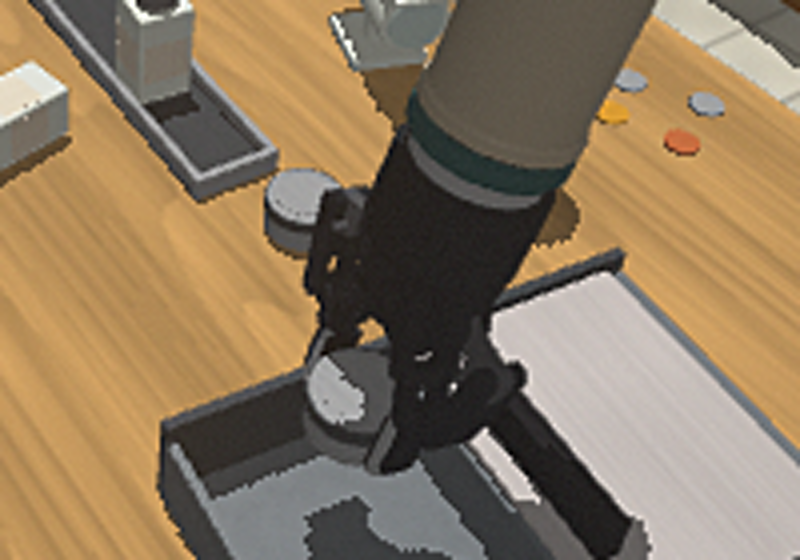

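step_arm(
  moves="-0.04 0.62 0 0 0 0 0;-0.04 0.64 -0.16 0 0 0 0;0 0.64 -0.16 0 0 0 0;0 0 0 0 0 0 0;0 0 0 0 0 0 0",
)

```text
clock: 18.4
eef_pos: [460.8, -301.3, 8.6]
tool_rot: [-1.318, -0.002, 1.46]
force: [0.5, -0.3, -0.9]
width: 51.2
```

step_arm(
  moves="0 0.03 0 0 0 0 0;0 0 0 0 0 0 0.75;0 0 0 0 0 0 0.75;0 0 0 0 0 0 0.75;0 0 0 0 0 0 0.75;0 -0.4 0.1 0 0 0 0.75;0 -0.8 0.2 0 0 0 0.75;0 -0.8 0.2 0 0 0 1;0 -0.4 0.1 0 0 0 1;0 0 0 0 0 0 1;0 0 0 0 0 0 1",
)

```text
clock: 19.5
eef_pos: [461.3, -302.6, 131.3]
tool_rot: [-1.32, -0.001, 1.458]
force: [0.5, -0.6, 0.4]
width: 85.4
```

```bash
python3 - <<'E'
from h import *
s=ctrl.read_state();print(s["width"],np.round(s["qpos"],3),np.round(s["eef_pos"],1),np.round(s["tool_rot"],3))
a=get_image("side");save(a,"s11",(230,140,490,320),3)
b=get_image("top")
for p in(a,b):
  print([(np.round(d["position"],1),round(d["conf"],2)) for d in nets.place_of(p,"tin1")])
  print([(np.round(d["position"],1),round(d["conf"],2)) for d in nets.find_in(p,"tin1")])
plan([((530,-190,130),tilt(1.2,0),1),((607,-95,110),tilt(.9,0),1)],vmax=.8)
E
```

```text
85.3803976218878 [ 0.309  0.748  0.277  1.679 -0.103  0.968  2.063] [ 461.3 -302.6  131.3] [-1.320e+00 -1.000e-03  1.458e+00]
[(array([ 466.2, -299.8,    7.3]), 0.83), (array([ 6.059e+02, -9.770e+01,  3.000e-01]), 0.5)]
[(array([ 460. , -306.7,   33.6]), 0.62), (array([588.2, -91.4,  26.3]), 0.47)]
[]
[(array([608.9, -88.9,  25.5]), 0.68)]
0.6 -0.07 -0.27 -0.53 0.54 -0.07 1;0.61 -0.05 -0.24 -0.52 0.53 -0.06 1;0.63 -0.03 -0.2 -0.53 0.54 -0.07 1;0.64 -0.01 -0.16 -0.52 0.53 -0.06 1;0.58 0.1 -0.19 0 0.63 0 1;0.6 0.1 -0.14 0 0.62 0 1;0.6 0.1 -0.1 0 0.63 0 1;0.61 0.1 -0.05 0 0.62 0 1
--
```

View pics/s11.png

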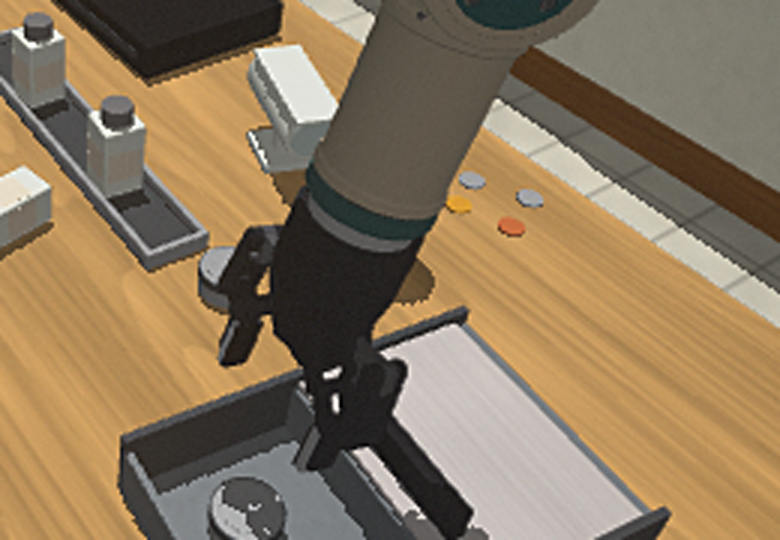

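```bash
python3 - <<'E'
from h import *
plan([((520,-210,130),tilt(.8,0),1),((607,-95,110),tilt(-.112,0),1)],vmax=.9)
E
```

```text
0.28 -0.03 -0.13 -0.29 0.78 -0.1 1;0.3 -0.03 -0.11 -0.29 0.78 -0.1 1;0.3 -0.02 -0.08 -0.29 0.78 -0.09 1;0.31 -0.01 -0.06 -0.29 0.78 -0.1 1;0.31 -0.01 -0.02 -0.3 0.78 -0.1 1;0.31 -0.01 0 -0.29 0.78 -0.1 1;0.32 0 0.03 -0.29 0.78 -0.1 1;0.32 0.04 0.04 0 0.84 0 1;0.31 0.05 0.07 0 0.85 0 1;0.3 0.04 0.1 0 0.84 0 1;0.29 0.05 0.14 0 0.85 0 1;0.28 0.04 0.16 0 0.84 0 1;0.26 0.05 0.19 0 0.85 0 1;0.24 0.04 0.21 0 0.84 0 1;0.21 0.05 0.24 0 0.84 0 1;0.19 0.04 0.26 0 0.85 0 1
--
```

step_arm(
  moves="0.28 -0.03 -0.13 -0.29 0.78 -0.1 1;0.3 -0.03 -0.11 -0.29 0.78 -0.1 1;0.3 -0.02 -0.08 -0.29 0.78 -0.09 1;0.31 -0.01 -0.06 -0.29 0.78 -0.1 1;0.31 -0.01 -0.02 -0.3 0.78 -0.1 1;0.31 -0.01 0 -0.29 0.78 -0.1 1;0.32 0 0.03 -0.29 0.78 -0.1 1;0.32 0.04 0.04 0 0.84 0 1;0.31 0.05 0.07 0 0.85 0 1;0.3 0.04 0.1 0 0.84 0 1;0.29 0.05 0.14 0 0.85 0 1;0.28 0.04 0.16 0 0.84 0 1;0.26 0.05 0.19 0 0.85 0 1;0.24 0.04 0.21 0 0.84 0 1;0.21 0.05 0.24 0 0.84 0 1;0.19 0.04 0.26 0 0.85 0 1;0 0 0 0 0 0 1;0 0 0 0 0 0 1",
)

```text
clock: 21.6
eef_pos: [607.0, -95.4, 110.6]
tool_rot: [-1.572, -0.001, -0.109]
force: [-0.7, -0.1, 0.1]
width: 85.6
```

```bash
python3 - <<'E'
from h import *
s=ctrl.read_state();print(s["width"],np.round(s["qpos"],3),np.round(s["eef_pos"],1),np.round(s["tool_rot"],3))
a=get_image("side");save(a,"s12",(230,140,490,320),3)
for p in(a,):
  print([(np.round(d["position"],1),round(d["conf"],2)) for d in nets.place_of(p,"tin1")])
plan([((607,-95,50),tilt(-.112,0),1),((607,-95,0),tilt(-.112,0),1)],vmax=.8)
E
```

```text
85.59657967583212 [-0.272  0.824  0.657  1.74  -0.664  0.812  0.594] [607.  -95.4 110.6] [-1.572e+00 -1.000e-03 -1.090e-01]
[(array([ 466. , -303. ,    3.7]), 0.91), (array([604.6, -94.2,  -0.7]), 0.86)]
0 0.61 0.02 0.01 0 0.01 1;0 0.61 0.01 0 0 0 1;0 0.5 0 0 0 0 1;0 0.5 0 0 0 0 1
--
```

View pics/s12.png

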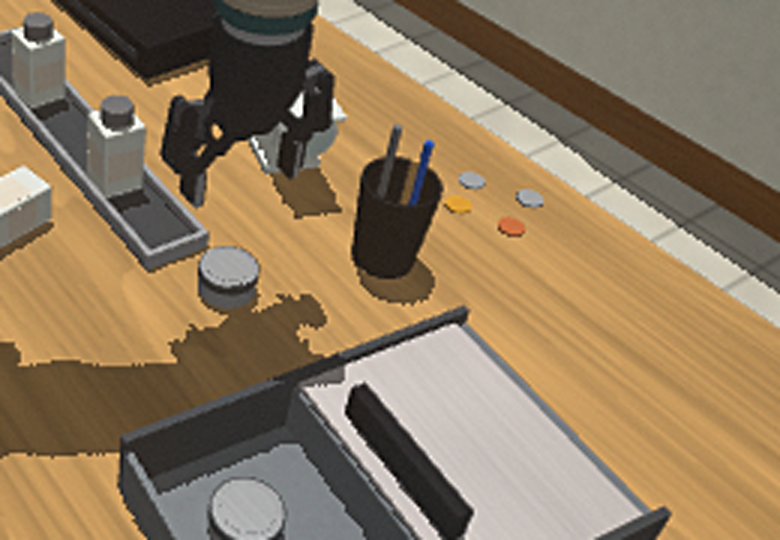

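step_arm(
  moves="0 0.61 0.01 0 0 0 1;0 0.61 0.01 0 0 0 1;0 0.5 0 0 0 0 1;0 0.45 0 0 0 0 1;0 0 0 0 0 0 1;0 0 0 0 0 0 1",
)

```text
clock: 22.3
eef_pos: [607.7, -95.5, 3.2]
tool_rot: [-1.572, -0.002, -0.113]
force: [0.0, 0.3, 0.8]
width: 85.2
```

step_arm(
  moves="0 0 0 0 0 0 0;0 0 0 0 0 0 0;0 0 0 0 0 0 0;0 0 0 0 0 0 0;0 0 0 0 0 0 0",
)

```text
clock: 22.8
eef_pos: [608.9, -94.6, 4.5]
tool_rot: [-1.571, -0.005, -0.112]
force: [-1.2, 0.3, 6.7]
width: 51.0
```

```bash
python3 - <<'E'
from h import *
p=cur()[0];R=tilt(-.112)
plan([((p[0],p[1],110),R,0),((560,-220,115),R,0),((461,-378,115),R,0)],vmax=.8)
E
```

```text
0 -0.7 0 0 0 0.01 0;0.01 -0.71 0 0 0 0.02 0;0 -0.7 0 0 0 0.01 0;-0.17 -0.02 -0.65 0 0 0 0;-0.18 -0.03 -0.65 0 0 0 0;-0.17 -0.02 -0.65 0 0 0 0;-0.17 -0.03 -0.65 0 0 0 0;-0.32 0 -0.67 0 0 0 0;-0.33 0 -0.68 0 0 0 0;-0.32 0 -0.67 0 0 0 0;-0.33 0 -0.67 0 0 0 0;-0.32 0 -0.67 0 0 0 0
--
```

step_arm(
  moves="0 -0.7 0 0 0 0 0;0.01 -0.71 0 0 0 0 0;0 -0.7 0 0 0 0 0;-0.17 -0.02 -0.65 0 0 0 0;-0.18 -0.03 -0.65 0 0 0 0;-0.17 -0.02 -0.65 0 0 0 0;-0.17 -0.03 -0.65 0 0 0 0;-0.32 0 -0.67 0 0 0 0;-0.33 0 -0.68 0 0 0 0;-0.32 0 -0.67 0 0 0 0;-0.33 0 -0.67 0 0 0 0;-0.32 0 -0.67 0 0 0 0;0 0 0 0 0 0 0;0 0 0 0 0 0 0",
)

```text
clock: 24.2
eef_pos: [459.4, -378.3, 113.7]
tool_rot: [-1.571, -0.003, -0.115]
force: [0.5, -0.0, -2.2]
width: 51.1
```

```bash
python3 - <<'E'
from h import *
s=ctrl.read_state();print(s["width"],np.round(s["qpos"],3),np.round(s["eef_pos"],1),np.round(s["tool_rot"],3))
a=get_image("side");save(a,"s13",(230,160,490,384),2.8)
plan([((461,-378,50),tilt(-.112,0),0),((461,-378,11.5),tilt(-.112,0),0)],vmax=.8)
E
```

```text
51.07684389695349 [ 0.279  0.781  0.605  1.794 -0.621  0.762  1.098] [ 459.4 -378.3  113.7] [-1.571 -0.003 -0.115]
0.01 0.63 -0.01 0 0 0.01 0;0 0.64 -0.01 0 0 0.01 0;0 0.77 0 0 0 0 0
--
```

View pics/s13.png

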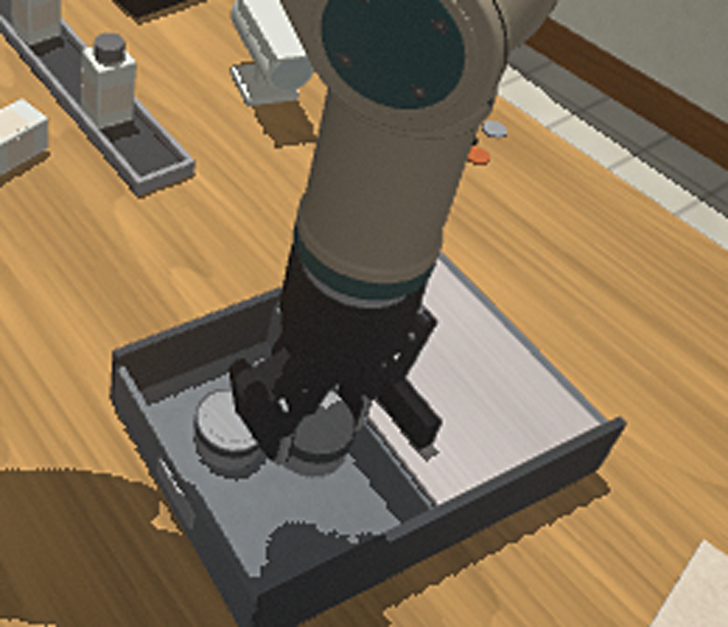

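step_arm(
  moves="0.01 0.6 -0.01 0 0 0 0;0 0.6 -0.01 0 0 0 0;0 0.55 0 0 0 0 0;0 0.24 0 0 0 0 0;0 0 0 0 0 0 0;0 0 0 0 0 0 0",
)

```text
clock: 24.85
eef_pos: [461.5, -378.4, 14.3]
tool_rot: [-1.572, -0.003, -0.111]
force: [0.6, -0.3, -1.6]
width: 51.2
```

step_arm(
  moves="0 0.06 0 0 0 0 0;0 0 0 0 0 0 0;0 0 0 0 0 0 0;0 0 0 0 0 0 0.85;0 0 0 0 0 0 0.85;0 0 0 0 0 0 0.85;0 0 0 0 0 0 0.85;0 -0.4 0 0 0 0 0.85;0 -0.7 0 0 0 0 0.85;0 -0.7 0 0 0 0 0.85;0 -0.6 0 0 0 0 1;0 0 0 0 0 0 1;0 0 0 0 0 0 1",
)

```text
clock: 26.15
eef_pos: [460.7, -378.4, 131.0]
tool_rot: [-1.572, -0.003, -0.112]
force: [-0.4, -0.3, 0.2]
width: 85.4
```

```bash
python3 - <<'E'
from h import *
s=ctrl.read_state();print(s["width"],np.round(s["qpos"],3),np.round(s["eef_pos"],1),np.round(s["tool_rot"],3))
a=get_image("side");save(a,"s14",(150,120,490,384),2.3)
plan([((566,-344.5,145),tilt(-.112,0),.6)],vmax=.8)
E
```

```text
85.43639744499413 [ 0.266  0.761  0.627  1.781 -0.604  0.797  1.084] [ 460.7 -378.4  131. ] [-1.572 -0.003 -0.112]
0.68 -0.1 0.3 0 0 0 0.6;0.67 -0.1 0.3 0 0 0.01 0.6;0.68 -0.1 0.3 0 0 0 0.6
--
```

View pics/s14.png

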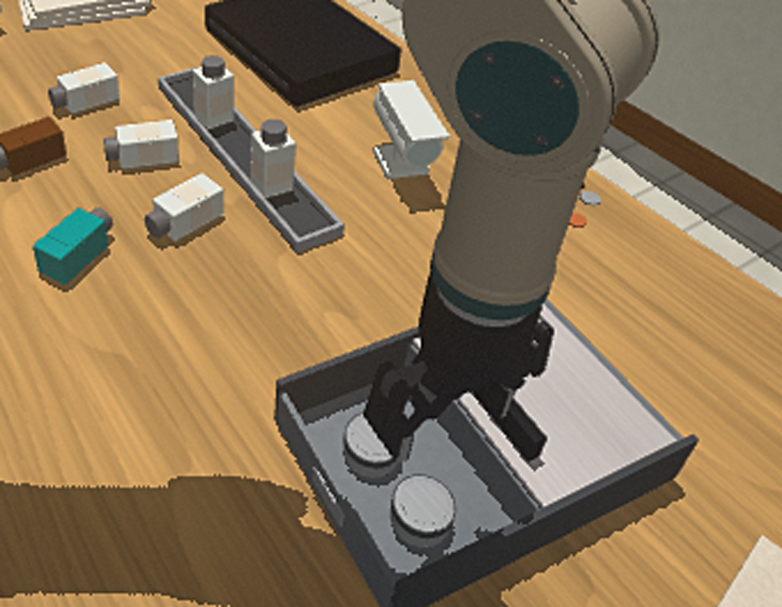

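step_arm(
  moves="0.68 -0.1 0.3 0 0 0 0.6;0.67 -0.1 0.3 0 0 0 0.6;0.68 -0.1 0.3 0 0 0 0.6;0 0 0 0 0 0 0.6;0 0 0 0 0 0 0.6;0 0 0 0 0 0 0.6",
)

```text
clock: 26.8
eef_pos: [564.4, -345.4, 144.5]
tool_rot: [-1.571, 0.001, -0.114]
force: [-0.1, -0.1, -0.3]
width: 51.2
```

step_arm(
  moves="0.03 0.6 0.01 0 0 0 0.6;0 0.6 0 0 0 0 0.6;0 0.36 0 0 0 0 0.6;0 0 0 0 0 0 0.6;0 0 0 0 0 0 0;0 0 0 0 0 0 0;0 0 0 0 0 0 0;0 0 0 0 0 0 0;0 0 0 0 0 0 0",
)

```text
clock: 27.7
eef_pos: [565.8, -345.6, 69.6]
tool_rot: [-1.572, -0.0, -0.113]
force: [-6.2, 1.3, 5.9]
width: 12.4
```

step_arm(
  moves="-0.1 -0.02 0 0 0 0 0;-0.3 0 0 0 0 0 0;-0.3 0 0 0 0 0 0;-0.3 0 0 0 0 0 0;-0.3 0 0 0 0 0 0;-0.3 0 0 0 0 0 0;-0.3 0 0 0 0 0 0;-0.3 0 0 0 0 0 0;-0.3 0 0 0 0 0 0;-0.3 0 0 0 0 0 0;-0.2 0 0 0 0 0 0;-0.1 0 0 0 0 0 0;0 0 0 0 0 0 0;0 0 0 0 0 0 0",
)

```text
clock: 29.1
eef_pos: [416.7, -328.6, 69.6]
tool_rot: [-1.573, -0.007, -0.112]
force: [5.5, -1.0, 2.3]
width: 12.7
```

step_arm(
  moves="-0.08 0 0 0 0 0 0;-0.06 0 0 0 0 0 0;0 0 0 0 0 0 0;0 0 0 0 0 0 0",
)

```text
clock: 29.5
eef_pos: [416.6, -328.6, 69.6]
tool_rot: [-1.576, -0.016, -0.109]
force: [19.0, -3.5, -10.1]
width: 12.6
```

Hard stop reached at 150 mm of travel: shut. Release without backing off, then lift.

step_arm(
  moves="0.04 0 0 0 0 0 0;0 0 0 0 0 0 0.6;0 0 0 0 0 0 0.6;0 0 0 0 0 0 0.6;0 -0.4 0 0 0 0 0.6;0 -0.8 0 0 0 0 0.6;0 -0.8 0 0 0 0 1;0 -0.4 0 0 0 0 1;0 0 0 0 0 0 1;0 0 0 0 0 0 1",
)

```text
clock: 30.5
eef_pos: [408.3, -326.3, 188.3]
tool_rot: [-1.571, -0.002, -0.112]
force: [-1.1, -0.1, 0.1]
width: 85.1
```

```bash
python3 - <<'E'
from h import *
np.set_printoptions(precision=1,suppress=True)
s=ctrl.read_state();print(s["width"],np.round(s["qpos"],3),np.round(s["eef_pos"],1),np.round(s["tool_rot"],3))
a=get_image("side");save(a,"s15",(100,120,460,384),2.2)
b=get_image("top");save(b,"s16",(80,100,440,300),2.2)
for p in(a,b):
  print([(np.array(d["position"]),round(d["conf"],2)) for d in nets.place_of(p,"bottle1")])
E
```

```text
85.09646389910641 [ 0.2  0.6  0.7  1.9 -0.5  0.8  1.1] [ 408.3 -326.3  188.3] [-1.6 -0.  -0.1]
[(array([523.7, 209.7,  22.9]), 0.89), (array([287.5,  72. ,  23.9]), 0.76), (array([384.9, 306.6,  20. ]), 0.66), (array([ 414.7, -324.2,   91.2]), 0.63), (array([513.6,  86.8,  20.6]), 0.56)]
[(array([519.5, 396. ,  20.1]), 0.92), (array([285.8,  70. ,  19.1]), 0.84), (array([524.9, 213.4,  20.4]), 0.7), (array([514.9,  91.5,  23.4]), 0.67), (array([388.5, 307.6,  21.8]), 0.64), (array([604.5, 169.5,  -0.2]), 0.34)]
```

View pics/s15.png

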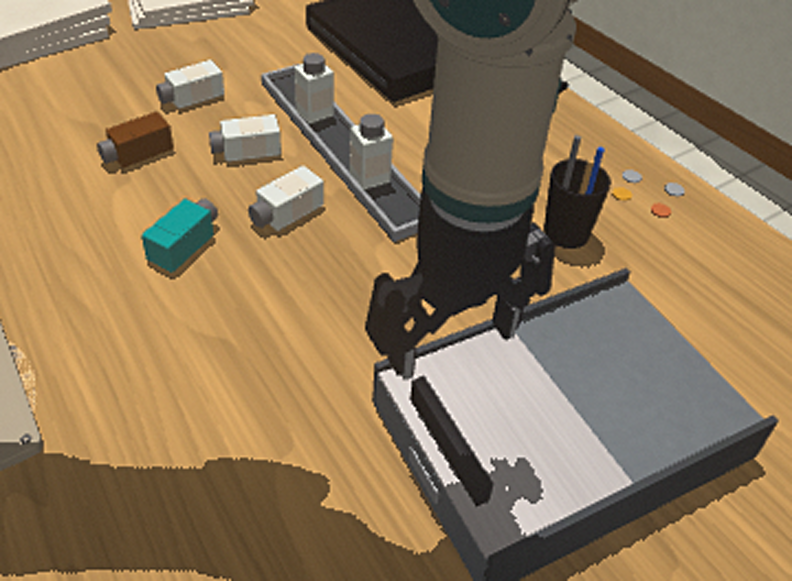

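View pics/s16.png

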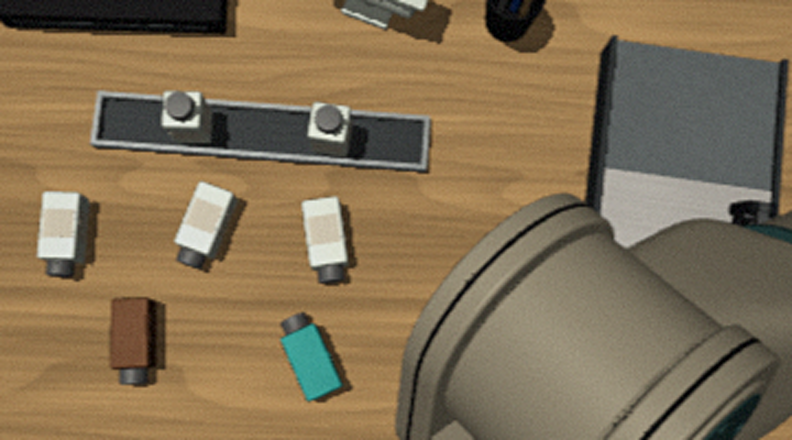

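```bash
cat > fit.py <<'E'
from fk import *
D=[([-1.331,0.628,0.038,1.517,-0.027,0.996,-0.02],[195.5,619.3,230.4]),
([-0.076,0.794,0.267,2.228,-0.984,0.242,0.971],[441.6,-69.9,9.5]),
([-0.031,0.702,0.222,1.974,-0.227,0.742,1.757],[441.7,-71.5,90.5]),
([-0.022,0.79,0.199,1.996,-0.25,0.634,1.769],[438.8,-70.9,39.6]),
([0.305,0.791,0.266,1.678,-0.114,0.93,2.055],[469.1,-298.,104.2]),
([0.309,0.748,0.277,1.679,-0.103,0.968,2.063],[461.3,-302.6,131.3]),
([-0.272,0.824,0.657,1.74,-0.664,0.812,0.594],[607,-95.4,110.6]),
([0.279,0.781,0.605,1.794,-0.621,0.762,1.098],[459.4,-378.3,113.7]),
([0.266,0.761,0.627,1.781,-0.604,0.797,1.084],[460.7,-378.4,131.])]
f=least_squares(lambda P:np.concatenate([fk(q,P)[0]-np.array(p) for q,p in D]),[300,350,350,200,0,0,0],loss='soft_l1')
print(np.round(f.x,1),np.round(f.fun,1))
f2=least_squares(lambda P:np.concatenate([fk(q,[*P,0,0,0])[0]-np.array(p) for q,p in D]),[300,350,350,200],loss='soft_l1')
print(np.round(f2.x,1),np.round(f2.fun,1))
E
python3 fit.py
```

```text
[410.4 505.  364.2 385.   23.2 -12.2 -25.1] [-25.1  11.4   2.6   0.5   0.4   1.1   1.9  17.8  -3.   -0.7  17.6  -1.5
  -0.8  17.8  -1.2   0.7  16.7  -2.1  -3.5  -2.    1.    0.2   0.1   0.9
   0.4  -0.3   0.4]
[391.8 524.9 424.2 345.1] [-22.1  22.6  10.8 -18.4  17.1  -7.5  -0.5  18.5  -5.3  -6.6  19.7  -4.9
  10.   14.3   1.3  12.2  12.8   1.5  -1.   -1.2   1.1   1.    1.6  -0.5
   1.7   0.1   0. ]
```

```bash
cat > fk2.py <<'E'
import numpy as np
from scipy.spatial.transform import Rotation as Ro
from scipy.optimize import least_squares
def fk(q,P):
    h,L1,L2,L3,e1,e2,e3,y1,y2,y3,tx,ty,a=P
    E=Ro.from_euler
    R=E('z',-q[0]+a);p=np.array([0,0,h])
    R=R*E('y',q[1])*E('z',-q[2]); p=p+R.apply([e1,y1,L1]); R=R*E('y',q[3]); p=p+R.apply([e2,y2,0])
    R=R*E('z',-q[4]); p=p+R.apply([0,0,L2]); R=R*E('y',q[5]); p=p+R.apply([e3,y3,0])
    R=R*E('z',-q[6]); p=p+R.apply([tx,ty,L3])
    return p,R
E
sed -i 's/from fk import/from fk2 import/; /^f=/,$d' fit.py; cat >> fit.py <<'E'
def res(P): return np.concatenate([(fk(q,P)[0]-np.array(p)) for q,p in D]+[np.array(P[4:12])*.03,[P[12]*100]])
f=least_squares(res,[300,450,380,250]+[0]*9,loss='soft_l1')
print(np.round(f.x,2));print(np.round(f.fun[:27].reshape(-1,3),1))
P=f.x
E
python3 fit.py
```

```text
[365.52 565.87 377.03 389.07   0.92  -1.48  -3.26  -9.78  -9.78  -2.17
   3.79  -4.45  -0.  ]
[[ 0.6  1.   0.5]
 [ 0.4  0.   0. ]
 [-0.4  1.5 -0.4]
 [ 1.   1.2 -0.5]
 [ 0.  -0.5 -0.6]
 [-0.4 -0.7 -0.5]
 [-3.6  1.3  0.2]
 [-0.1 -0.2  0.6]
 [-0.9  0.   0.6]]
```

```bash
cat > ik.py <<'E'
import contextlib,io
with contextlib.redirect_stdout(io.StringIO()):
    from fit import *
lo=np.array([-3.06,-.37,-1.25,.18,-1.1,.23,-2.94]);hi=np.array([3.06,2.12,1.32,2.47,4.24,1.98,2.94])
def ik(p,T,q0s):
    T=T.as_matrix();M=Ro.from_matrix(np.stack([-T[:,0],T[:,2],T[:,1]],1)); best=None
    for q0 in q0s:
        f=least_squares(lambda q:np.concatenate([(fk(q,P)[0]-p)/5,(fk(q,P)[1].inv()*M).as_rotvec()*100,np.array([0,0,q[2],0,q[4],0,0])*.01]),np.clip(q0,lo+.02,hi-.02),bounds=(lo,hi))
        if best is None or f.cost<best.cost: best=f
    q=best.x; F=fk(q,P); return q,np.linalg.norm(F[0]-p),(F[1].inv()*M).magnitude()
E
python3 - <<'E'
from ik import *
from h import tilt
S=[[-.3,.7,0,1.7,0,.8,s] for s in(-1.5,1.5)]
np.set_printoptions(precision=2,suppress=True)
for name,p,y in(("C",(475,80),1.57),("C",(475,80),-1.57)):
  for ph in(0,.25,.5,.7):
    print(name,y,ph,ik(np.array([*p,5]),tilt(y,ph if y>0 else -ph),S))
for p in((600,20),(600,165),(604,318)):
  for ph in(.3,.5,.7,.87,1.07,1.2):
   for y in(1.53,-1.61):
    print("place",p,y,ph,ik(np.array([*p,50]),tilt(y,-ph if y>0 else ph),S))
E
```

```text
C 1.57 0 (array([-0.11,  0.79, -0.18,  2.17,  0.58,  0.23,  0.78]), np.float64(3.7488675762051755e-05), 8.949191065303824e-08)
C 1.57 0.25 (array([-0.17,  0.86, -0.04,  1.9 , -0.03,  0.62,  1.41]), np.float64(5.688793959946309e-08), 4.3678637909598377e-10)
C 1.57 0.5 (array([-0.14,  0.98, -0.04,  1.64, -0.05,  1.01,  1.44]), np.float64(1.091668406200693e-07), 4.3509675839014623e-10)
C 1.57 0.7 (array([-0.13,  1.11, -0.05,  1.42, -0.06,  1.3 ,  1.45]), np.float64(1.4108534267213038e-07), 4.201505634830215e-10)
C -1.57 0 (array([-0.31,  0.8 ,  0.15,  2.14, -0.47,  0.23, -1.31]), np.float64(3.9473907744793246e-05), 9.420044705565119e-08)
C -1.57 0.25 (array([-0.15,  0.87, -0.03,  1.88, -0.03,  0.64, -1.72]), np.float64(4.983050154205175e-08), 3.887285132460348e-10)
C -1.57 0.5 (array([-0.13,  1.  , -0.04,  1.62, -0.05,  1.02, -1.69]), np.float64(9.688857282110067e-08), 3.916746508358382e-10)
C -1.57 0.7 (array([-0.12,  1.12, -0.04,  1.4 , -0.06,  1.31, -1.68]), np.float64(1.2641093946493884e-07), 3.8098582723635765e-10)
place (600, 20) 1.53 0.3 (array([ 0.16,  0.76, -0.38,  2.14,  1.68,
[... 4350 characters left out ...]
87 (array([-0.6 ,  1.  , -0.38,  2.23,  2.19,  1.15,  1.75]), np.float64(1.333913610178556e-05), 4.158374408590325e-08)
place (604, 318) 1.53 1.07 (array([-0.83,  1.14, -0.19,  2.25,  2.22,  1.35, -1.67]), np.float64(1.2523752198351676e-05), 3.7755850630382046e-08)
place (604, 318) -1.61 1.07 (array([-0.79,  1.13, -0.2 ,  2.26,  2.23,  1.36,  1.49]), np.float64(1.2682914219787459e-05), 3.783166232198579e-08)
place (604, 318) 1.53 1.2 (array([-0.96,  1.24, -0.05,  2.24,  2.19,  1.43, -1.83]), np.float64(1.2221023192457453e-05), 3.497643394800556e-08)
place (604, 318) -1.61 1.2 (array([-0.93,  1.23, -0.07,  2.26,  2.2 ,  1.45,  1.32]), np.float64(1.2374485087174805e-05), 3.805786702487383e-08)
```

```bash
python3 - <<'E'
from ik import *
from h import tilt
S=[[-.3,.9,0,1.7,0,.8,s] for s in(-1.5,1.5)]+[[-.3,1.2,0,1.,0,1.8,s] for s in(-1.5,1.5)]
np.set_printoptions(precision=2,suppress=True)
az=.3
for r in(400,440,480,520):
  for b in(1.1,1.2,1.3,1.4,1.5):
    H=np.array([r*np.cos(az),r*np.sin(az),55]); T=tilt(az+np.pi/2,b); tcp=H+20*T.apply([0,1,0])
    q,e,w=ik(tcp,T,S); print(r,b,q,round(e,1),round(w,3))
print()
for r in(440,460,480,500,520):
  for a in(-.1,0,.1):
    H=np.array([r*np.cos(az),r*np.sin(az),24]); T=tilt(az+np.pi/2,a); tcp=H+20*T.apply([0,1,0])
    q,e,w=ik(tcp,T,S); print(r,a,q,round(e,1),round(w,3))
E
```

```text
400 1.1 [-0.33  1.23 -0.01  1.38 -0.02  1.63  1.54] 0.0 0.0
400 1.2 [-0.33  1.3  -0.01  1.3  -0.02  1.74  1.54] 0.0 0.0
400 1.3 [-0.33  1.36 -0.01  1.23 -0.03  1.85  1.54] 0.0 0.0
400 1.4 [-0.33  1.43 -0.01  1.15 -0.03  1.96  1.54] 0.0 0.0
400 1.5 [-0.34  1.46  0.    1.17 -0.04  1.98  1.55] 19.3 0.027
440 1.1 [-0.33  1.27 -0.01  1.24 -0.02  1.73  1.54] 0.0 0.0
440 1.2 [-0.33  1.34 -0.01  1.15 -0.02  1.85  1.54] 0.0 0.0
440 1.3 [-0.33  1.41 -0.01  1.07 -0.03  1.97  1.54] 0.0 0.0
440 1.4 [-0.34  1.43  0.01  1.1  -0.04  1.98  1.55] 21.4 0.032
440 1.5 [-0.34  1.45  0.    1.14 -0.04  1.98  1.55] 45.5 0.065
480 1.1 [-0.33  1.32 -0.01  1.08 -0.02  1.85  1.54] 0.0 0.0
480 1.2 [-0.33  1.39 -0.01  0.98 -0.02  1.97  1.54] 0.0 0.0
480 1.3 [-0.34  1.41  0.01  1.01 -0.04  1.98  1.56] 22.4 0.034
480 1.4 [-0.34  1.43  0.01  1.06 -0.04  1.98  1.56] 46.7 0.07
480 1.5 [-0.34  1.45  0.01  1.11 -0.04  1.98  1.55] 71.2 0.104
520 1.1 [-0.33  1.38 -0.01  0.89 -0.02  1.97  1.54] 0.0 0.0
520 1.2 [-0.34  1.4   0.02  0.93 -0.04  1.98  1.56] 22.5 0.036
520 1.3 [-0.34  1.41  0.01  0.98 -0.04  1.98  1.56] 46.9 0.0
[... 324 characters left out ...]
  0.82 -0.51  2.32  1.68  0.37 -0.15] 0.0 0.0
460 0 [-0.18  0.79 -0.26  2.22  0.9   0.23  0.62] 0.0 0.0
460 0.1 [-0.35  0.8  -0.01  2.13 -0.    0.32  1.52] 0.0 0.0
480 -0.1 [-0.14  0.8  -0.32  2.27  1.56  0.23 -0.03] 0.0 0.0
480 0 [-0.23  0.79 -0.19  2.17  0.63  0.23  0.89] 0.0 0.0
480 0.1 [-0.35  0.81 -0.01  2.07 -0.    0.36  1.52] 0.0 0.0
500 -0.1 [-0.14  0.8  -0.31  2.21  1.37  0.23  0.17] 0.0 0.0
500 0 [-0.32  0.8  -0.05  2.12  0.15  0.23  1.37] 0.0 0.0
500 0.1 [-0.35  0.82 -0.01  2.02 -0.    0.41  1.53] 0.0 0.0
520 -0.1 [-0.16  0.81 -0.29  2.16  1.17  0.23  0.38] 0.0 0.0
520 0 [-0.35  0.81 -0.    2.06  0.    0.27  1.52] 0.0 0.0
520 0.1 [-0.35  0.83 -0.    1.96 -0.    0.45  1.53] 0.0 0.0
```

```bash
python3 - <<'E'
from ik import *
from h import tilt
S=[[-.7,.9,0,1.7,0,.8,s] for s in(-1.5,1.5)]+[[-.3,1.2,0,1.,0,1.8,s] for s in(-1.5,1.5)]
np.set_printoptions(precision=2,suppress=True)
for n,base,c in(("A",(512,393),182.),("B",(522,208.5),160.6),("C",(513,87.2),189.7)):
  d=np.array([np.cos(np.radians(c)),np.sin(np.radians(c))])
  for a in(-.4,-.3,-.2,-.1,0,.05,.1):
    H=np.array([*(np.array(base)+50*d),24]); T=tilt(np.radians(c)-np.pi/2,a); tcp=H+20*T.apply([0,1,0])
    q,e,w=ik(tcp,T,S); print(n,a,q,round(e,1),round(w,3),np.round(tcp,0))
az=np.radians(68)
for b in(1.2,1.27,1.3,1.35):
    H=np.array([410*np.cos(az),410*np.sin(az),55]); T=tilt(az+np.pi/2,b); tcp=H+20*T.apply([0,1,0])
    print(b,ik(tcp,T,S))
E
```

```text
A -0.4 [-0.76  0.87 -0.26  2.1   1.75  0.5  -0.99] 0.0 0.0 [470. 392.   6.]
A -0.3 [-0.88  0.85 -0.    2.04  1.35  0.23 -0.59] 0.0 0.0 [468. 391.   5.]
A -0.2 [-0.84  0.84  0.    1.97  0.65  0.23  0.14] 0.0 0.0 [466. 391.   4.]
A -0.1 [-0.84  0.85  0.08  1.9   0.03  0.32  0.79] 0.0 0.0 [464. 391.   4.]
A 0 [-0.75  0.87 -0.    1.81  0.    0.46  0.86] 0.0 0.0 [462. 391.   4.]
A 0.05 [-0.72  0.88 -0.03  1.77 -0.02  0.53  0.89] 0.0 0.0 [461. 391.   4.]
A 0.1 [-0.68  0.89 -0.05  1.73 -0.04  0.6   0.92] 0.0 0.0 [460. 391.   4.]
B -0.4 [-0.44  0.88 -0.44  2.27  1.82  0.7  -1.27] 0.0 0.0 [482. 223.   6.]
B -0.3 [-0.45  0.83 -0.32  2.22  1.7   0.49 -1.09] 0.0 0.0 [480. 223.   5.]
B -0.2 [-0.54  0.81 -0.09  2.17  1.36  0.23 -0.7 ] 0.0 0.0 [479. 224.   4.]
B -0.1 [-0.48  0.8  -0.11  2.11  0.75  0.23 -0.05] 0.0 0.0 [477. 224.   4.]
B 0 [-0.5   0.81  0.    2.04 -0.    0.29  0.74] 0.0 0.0 [475. 225.   4.]
B 0.05 [-0.45  0.82 -0.04  2.   -0.02  0.35  0.78] 0.0 0.0 [474. 225.   4.]
B 0.1 [-0.4   0.83 -0.07  1.96 -0.04  0.42  0.82] 0.0 0.0 [473. 226.   4.]
C -0.4 [-0.51  0.91  0.43  2.47  3.64  0.64 
[... 276 characters left out ...]
.79 -0.23  2.2   0.77  0.23  0.75] 0.0 0.0 [464.  79.   4.]
C 0.05 [-0.22  0.79 -0.    2.15 -0.    0.25  1.52] 0.0 0.0 [463.  79.   4.]
C 0.1 [-0.22  0.8  -0.01  2.1  -0.    0.34  1.52] 0.0 0.0 [462.  78.   4.]
1.2 (array([-1.22,  1.31, -0.01,  1.27, -0.02,  1.77,  1.54]), np.float64(7.694219732495649e-08), 1.2872370744574793e-10)
1.27 (array([-1.22,  1.35, -0.01,  1.21, -0.03,  1.85,  1.54]), np.float64(8.305164973252036e-08), 1.3556010687618932e-10)
1.3 (array([-1.22,  1.37, -0.01,  1.19, -0.03,  1.88,  1.54]), np.float64(8.597766284910178e-08), 1.3910097286421239e-10)
1.35 (array([-1.22,  1.41, -0.01,  1.15, -0.03,  1.94,  1.54]), np.float64(9.132686531470034e-08), 1.4592588952203126e-10)
```

```bash
python3 - <<'E'
from h import *
plan([((540,-180,210),tilt(.2,0),1),((600,30,220),tilt(.7),1),((560,260,210),tilt(1.2),1),((464,391,150),tilt(1.606,-.1),1)],vmax=.85)
E
```

```text
0.46 -0.09 0.64 0 -0.52 0 1;0.5 -0.09 0.61 0 -0.52 0 1;0.53 -0.09 0.58 0 -0.52 0 1;0.57 -0.09 0.54 0 -0.52 0 1;0.61 -0.09 0.51 -0.01 -0.52 0 1;0.33 -0.03 0.65 0 -0.7 0 1;0.39 -0.04 0.61 0 -0.69 0 1;0.44 -0.03 0.58 0 -0.7 0 1;0.48 -0.04 0.55 0 -0.69 0 1;0.53 -0.03 0.5 0 -0.7 0 1;0.57 -0.03 0.45 0 -0.69 0 1;0.39 0.03 0.67 0 -0.69 0 1;0.45 0.03 0.64 0 -0.7 0 1;0.5 0.04 0.6 0 -0.69 0 1;0.54 0.03 0.56 0 -0.7 0 1;0.59 0.03 0.5 0 -0.69 0 1;0.63 0.03 0.46 0 -0.7 0 1;0.35 0.24 0.55 -0.16 -0.68 -0.03 1;0.39 0.23 0.52 -0.17 -0.67 -0.04 1;0.44 0.22 0.49 -0.16 -0.68 -0.03 1
--
0.47 0.22 0.46 -0.17 -0.67 -0.04 1;0.5 0.21 0.43 -0.16 -0.68 -0.03 1
--
```

step_arm(
  moves="0.46 -0.09 0.64 0 -0.52 0 1;0.5 -0.09 0.61 0 -0.52 0 1;0.53 -0.09 0.58 0 -0.52 0 1;0.57 -0.09 0.54 0 -0.52 0 1;0.61 -0.09 0.51 0 -0.52 0 1;0.33 -0.03 0.65 0 -0.7 0 1;0.39 -0.04 0.61 0 -0.69 0 1;0.44 -0.03 0.58 0 -0.7 0 1;0.48 -0.04 0.55 0 -0.69 0 1;0.53 -0.03 0.5 0 -0.7 0 1;0.57 -0.03 0.45 0 -0.69 0 1;0.39 0.03 0.67 0 -0.69 0 1;0.45 0.03 0.64 0 -0.7 0 1;0.5 0.04 0.6 0 -0.69 0 1;0.54 0.03 0.56 0 -0.7 0 1;0.59 0.03 0.5 0 -0.69 0 1;0.63 0.03 0.46 0 -0.7 0 1;0.35 0.24 0.55 -0.16 -0.68 -0.03 1;0.39 0.23 0.52 -0.17 -0.67 -0.04 1;0.44 0.22 0.49 -0.16 -0.68 -0.03 1",
)

```text
clock: 32.7
eef_pos: [501.9, 338.7, 173.7]
tool_rot: [-1.632, -0.003, 1.447]
force: [-0.0, 0.9, -0.8]
width: 85.6
```

step_arm(
  moves="0.47 0.22 0.46 -0.17 -0.67 -0.04 1;0.5 0.21 0.43 -0.16 -0.68 -0.03 1;0 0 0 0 0 0 1;0 0 0 0 0 0 1",
)

```text
clock: 33.1
eef_pos: [463.6, 390.4, 149.6]
tool_rot: [-1.671, 0.002, 1.608]
force: [0.8, -1.1, 0.3]
width: 85.5
```

```bash
python3 - <<'E'
from h import *
s=ctrl.read_state();print(s["width"],np.round(s["qpos"],3),np.round(s["eef_pos"],1),np.round(s["tool_rot"],3))
a=get_image("side");save(a,"s17",(130,100,330,250),4)
plan([((463,391,60),tilt(1.606,-.1),1),((463,391,3),tilt(1.606,-.1),1)],vmax=.8)
E
```

```text
85.45401697485995 [-0.985  0.652  0.312  1.807 -0.204  0.64   1.027] [463.6 390.4 149.6] [-1.671  0.002  1.608]
0.01 0.6 0.07 0 0 -0.01 1;0.01 0.59 0.08 0.01 0 0 1;0.02 0.6 0.07 0 0 -0.01 1;0 0.57 0.06 0 0 0 1;-0.01 0.57 0.06 0 0 0 1
--
```

View pics/s17.png

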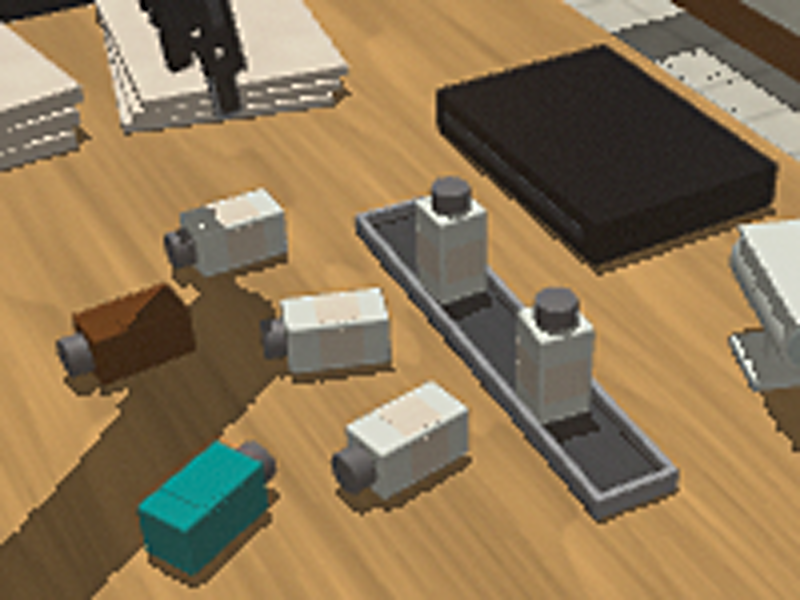

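step_arm(
  moves="0.02 0.6 0.07 0 0 0 1;0.02 0.59 0.08 0 0 0 1;0.02 0.6 0.07 0 0 0 1;0 0.57 0.06 0 0 0 1;0 0.5 0.06 0 0 0 1;0 0 0 0 0 0 1;0 0 0 0 0 0 1",
)

```text
clock: 33.85
eef_pos: [463.6, 391.9, 7.2]
tool_rot: [-1.673, 0.002, 1.604]
force: [-0.3, -0.0, 0.1]
width: 85.2
```

step_arm(
  moves="0 0 0 0 0 0 0;0 0 0 0 0 0 0;0 0 0 0 0 0 0;0 0 0 0 0 0 0;0 0 0 0 0 0 0;0 0 0 0 0 0 0",
)

```text
clock: 34.45
eef_pos: [463.0, 393.9, 8.4]
tool_rot: [-1.675, -0.001, 1.607]
force: [-1.7, -0.5, 6.8]
width: 43.3
```

```bash
python3 - <<'E'
from h import *
s=ctrl.read_state();print(s["width"],np.round(s["qpos"],3),np.round(s["eef_pos"],1),np.round(s["tool_rot"],3))
a=get_image("side");save(a,"s18",(130,100,330,250),4)
b=get_image("top");save(b,"s19",(30,120,230,270),4)
E
```

```text
43.3158521787301 [-0.926  0.867  0.215  1.867 -0.27   0.354  1.064] [463.  393.9   8.4] [-1.675e+00 -1.000e-03  1.607e+00]
```

View pics/s18.png

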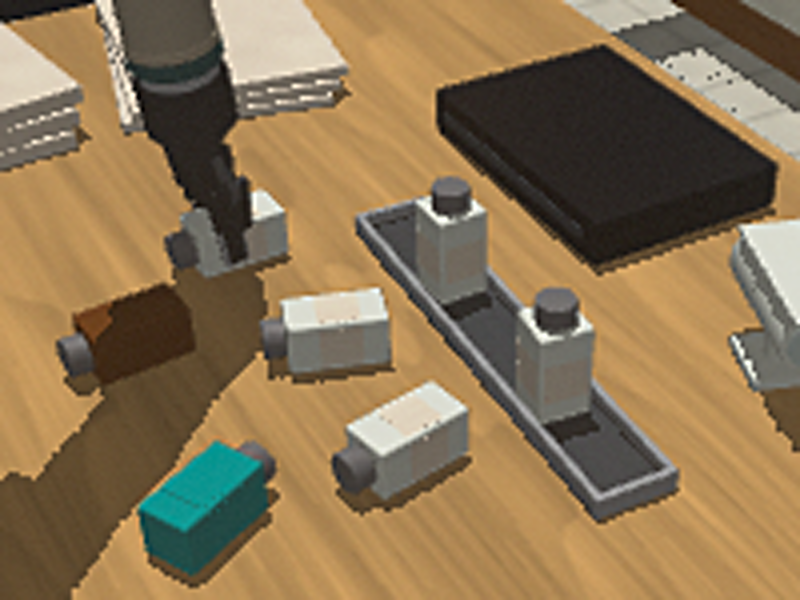

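```bash
cat > place.py <<'E'
from h import *
def bottle_T(base,c,tcp,R):
    """bottle frame rel. tool: base centre vec, rotation; bottle lying, cap dir c(deg)"""
    c=np.radians(c); z=np.array([np.cos(c),np.sin(c),0]); x=np.array([0,0,-1.]); y=np.cross(z,x)
    Rb=Ro.from_matrix(np.stack([x,y,z],1))
    return R.inv().apply(np.array(base)-tcp), R.inv()*Rb
def corners(tcp,R,B):
    o,r=B; Rb=R*r; o=tcp+R.apply(o)
    return o,Rb,np.array([o+Rb.apply([sx*22,sy*22,0]) for sx in(-1,1) for sy in(-1,1)])
E
python3 - <<'E'
from place import *
from ik import ik
np.set_printoptions(precision=2,suppress=True)
p,R=cur()
B=bottle_T((512,393.5,22),182,p,R); print(B[0])
az=np.radians(68);T=tilt(az+np.pi/2,1.38)
tcp=np.array([395*np.cos(az),395*np.sin(az),55])+20*T.apply([0,1,0])
o,Rb,c=corners(tcp,T,B); print(o,np.degrees(np.arccos(Rb.as_matrix()[2,2])),c[:,2])
tcp[2]-=c[:,2].min()-2; print("tcp",tcp)
S=[[-1.2,1.3,0,1.2,0,1.8,1.5]]
print(ik(tcp,T,S))
T2=tilt(2.6,.6)
print(ik(np.array([220,400,200]),T2,S))
e=plan([((p[0],p[1],120),R,0),((330,400,220),tilt(2.1,.2),0),((200,400,220),tilt(2.6,.8),0),((tcp[0],tcp[1],tcp[2]+80),T,0)],vmax=.8)
E
```

```text
[ -2.18  -8.42 -50.09]
[149.29 363.69   3.63] 4.980696270650961 [5.52 5.56 1.7  1.74]
tcp [140.61 348.03  51.51]
(array([-1.22,  1.41, -0.01,  1.18, -0.03,  1.93,  1.54]), np.float64(9.572882466086115e-08), 1.461682953328978e-10)
(array([-1.09,  0.75, -0.01,  1.55, -0.03,  1.44,  1.51]), np.float64(6.305282682573117e-08), 2.0235575630603423e-10)
0 -0.74 -0.08 0 0 0 0;0 -0.74 -0.07 0 0 0 0;0 -0.74 -0.08 0 0 0 0;0.03 -0.32 0.35 0.35 -0.59 0.03 0;0.06 -0.31 0.35 0.36 -0.59 0.03 0;0.08 -0.3 0.37 0.35 -0.59 0.03 0;0.1 -0.27 0.37 0.36 -0.59 0.03 0;0.13 -0.27 0.38 0.35 -0.58 0.03 0;0.16 -0.24 0.37 0.36 -0.59 0.03 0;0.18 -0.23 0.38 0.35 -0.59 0.03 0;0.15 0.05 0.24 0.54 -0.41 0.22 0;0.15 0.06 0.24 0.55 -0.42 0.23 0;0.18 0.07 0.22 0.54 -0.41 0.22 0;0.18 0.08 0.2 0.55 -0.41 0.23 0;0.2 0.09 0.2 0.54 -0.41 0.22 0;0.21 0.09 0.17 0.54 -0.42 0.23 0;0.22 0.1 0.16 0.55 -0.41 0.22 0;0.22 0.1 0.14 0.54 -0.41 0.23 0;0.24 0.11 0.12 0.55 -0.41 0.22 0;0.07 0.33 -0.03 0.69 -0.09 0.17 0
--
0.07 0.33 -0.06 0.69 -0.09 0.17 0;0.09 0.31 -0.09 0.69 -0.09 0.17 0;0.08 0.31 -0.11 0.68 -0.08 0.17 0;0.09 0.3 -0.14 0.69 -0.09 0.17 0;0.1 0.28 -0.16 0.69 -0.09 0.17 0;0.1 0.26 -0.19 0.69 -0.09 0.17 0
--
```

step_arm(
  moves="0 -0.74 -0.08 0 0 0 0;0 -0.74 -0.07 0 0 0 0;0 -0.74 -0.08 0 0 0 0;0.03 -0.32 0.35 0.35 -0.59 0.03 0;0.06 -0.31 0.35 0.36 -0.59 0.03 0;0.08 -0.3 0.37 0.35 -0.59 0.03 0;0.1 -0.27 0.37 0.36 -0.59 0.03 0;0.13 -0.27 0.38 0.35 -0.58 0.03 0;0.16 -0.24 0.37 0.36 -0.59 0.03 0;0.18 -0.23 0.38 0.35 -0.59 0.03 0;0.15 0.05 0.24 0.54 -0.41 0.22 0;0.15 0.06 0.24 0.55 -0.42 0.23 0;0.18 0.07 0.22 0.54 -0.41 0.22 0;0.18 0.08 0.2 0.55 -0.41 0.23 0;0.2 0.09 0.2 0.54 -0.41 0.22 0;0.21 0.09 0.17 0.54 -0.42 0.23 0;0.22 0.1 0.16 0.55 -0.41 0.22 0;0.22 0.1 0.14 0.54 -0.41 0.23 0;0.24 0.11 0.12 0.55 -0.41 0.22 0;0 0 0 0 0 0 0",
)

```text
clock: 36.55
eef_pos: [197.2, 400.7, 217.4]
tool_rot: [-0.765, -0.003, 2.604]
force: [-1.3, -0.2, -1.7]
width: 43.5
```

```bash
python3 - <<'E'
from place import *
s=ctrl.read_state();print(s["width"],np.round(s["qpos"],3),np.round(s["eef_pos"],1),np.round(s["tool_rot"],3))
a=get_image("side");save(a,"s20",(0,0,300,250),2.5)
B=(np.array([ -2.18,-8.42,-50.09]),)
az=np.radians(68);T=tilt(az+np.pi/2,1.38)
tcp=np.array([140.6,348,51.5])
e=plan([((tcp[0],tcp[1],tcp[2]+80),T,0)],vmax=.8)
E
```

```text
43.49027973818278 [-1.106  0.829 -0.031  1.468 -0.055  1.647  1.487] [197.2 400.7 217.4] [-0.765 -0.003  2.604]
0.07 0.33 -0.03 0.69 -0.09 0.17 0;0.07 0.32 -0.06 0.68 -0.08 0.17 0;0.08 0.31 -0.08 0.69 -0.09 0.17 0;0.08 0.3 -0.11 0.68 -0.09 0.16 0;0.09 0.29 -0.13 0.69 -0.08 0.17 0;0.09 0.28 -0.16 0.68 -0.09 0.17 0;0.1 0.26 -0.19 0.69 -0.09 0.17 0
--
```

View pics/s20.png

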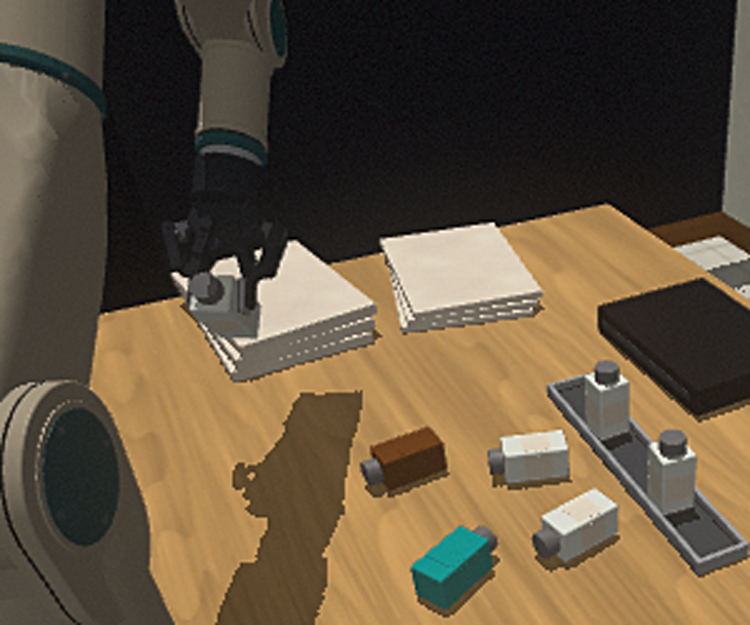

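```bash
python3 - <<'E'
from place import *
from ik import ik
B=bottle_T((512,393.5,22),182,np.array([463,393.9,8.4]),Ro.from_euler('xyz',[-1.675,-.001,1.607]))
az=np.radians(85);T=tilt(az+np.pi/2,1.36)
tcp=np.array([395*np.cos(az),395*np.sin(az),55])+20*T.apply([0,1,0])
o,Rb,c=corners(tcp,T,B); tcp[2]-=c[:,2].min()-2; print("tcp",tcp,o,np.degrees(np.arccos(Rb.as_matrix()[2,2])),ik(tcp,T,[[-1.5,1.3,0,1.2,0,1.8,1.5]]))
e=plan([((tcp[0]+50,tcp[1]+20,tcp[2]+100),tilt(az+np.pi/2,1.1),0),((tcp[0],tcp[1],tcp[2]+50),T,0)],vmax=.8)
E
```

```text
tcp [ 32.72198807 374.0140351   51.59973854] [ 36.50620179 392.48768125   3.58680172] 6.107833931810035 (array([-1.51497395,  1.39686079, -0.01437741,  1.20007032, -0.02736597,
        1.90409574,  1.54181996]), np.float64(9.361313598630522e-08), 1.4349031473488866e-10)
0.32 0.31 -0.01 0.41 -0.37 0.52 0;0.34 0.29 -0.04 0.4 -0.36 0.51 0;0.36 0.26 -0.06 0.41 -0.37 0.52 0;0.36 0.24 -0.1 0.4 -0.36 0.51 0;0.38 0.21 -0.12 0.41 -0.37 0.52 0;0.38 0.18 -0.15 0.4 -0.37 0.51 0;0.32 0.3 -0.22 0.72 0 0 0;0.32 0.27 -0.25 0.73 0 0 0;0.32 0.25 -0.27 0.72 0 0 0
--
```

step_arm(
  moves="0.32 0.31 -0.01 0.41 -0.37 0.52 0;0.34 0.29 -0.04 0.4 -0.36 0.51 0;0.36 0.26 -0.06 0.41 -0.37 0.52 0;0.36 0.24 -0.1 0.4 -0.36 0.51 0;0.38 0.21 -0.12 0.41 -0.37 0.52 0;0.38 0.18 -0.15 0.4 -0.37 0.51 0;0.32 0.3 -0.22 0.72 0 0 0;0.32 0.27 -0.25 0.73 0 0 0;0.32 0.25 -0.27 0.72 0 0 0;0 0 0 0 0 0 0;0 0 0 0 0 0 0",
)

```text
clock: 37.7
eef_pos: [34.9, 374.2, 102.7]
tool_rot: [-0.213, 0.002, 3.052]
force: [0.4, 0.2, -1.1]
width: 43.6
```

```bash
python3 - <<'E'
from place import *
s=ctrl.read_state();print(s["width"],np.round(s["qpos"],3),np.round(s["eef_pos"],1),np.round(s["tool_rot"],3))
a=get_image("side");save(a,"s21",(0,0,300,250),2.5)
b=get_image("top");save(b,"s22",(0,200,300,384),2.6)
az=np.radians(85);T=tilt(az+np.pi/2,1.36)
e=plan([((32.7,374,55),T,0)],vmax=.5)
E
```

```text
43.593749562723254 [-1.451  1.256 -0.13   1.377  0.017  1.87   1.451] [ 34.9 374.2 102.7] [-2.130e-01  2.000e-03  3.052e+00]
0.02 0.12 -0.48 0.02 -0.01 0.01 0;0.03 0.12 -0.47 0.03 -0.01 0.01 0
--
```

View pics/s21.png

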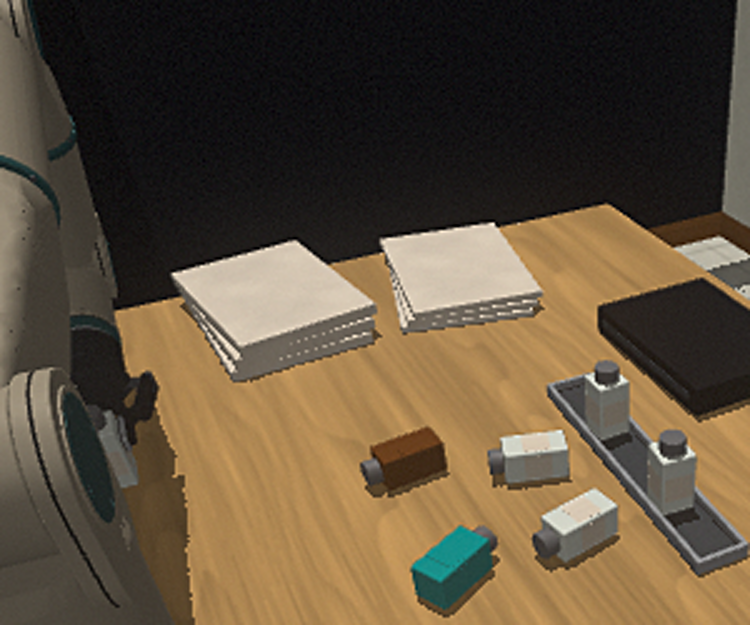

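View pics/s22.png

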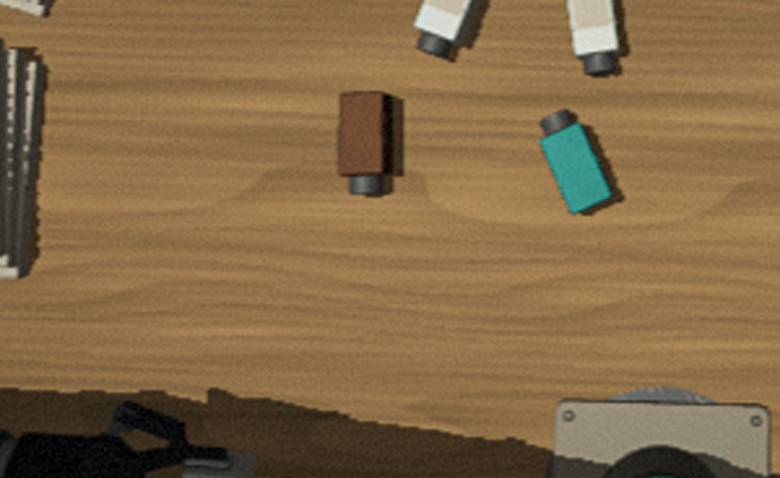

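step_arm(
  moves="0.02 0.12 -0.48 0.02 -0.01 0.01 0;0.03 0.12 -0.47 0.03 -0.01 0.01 0;0 0 0 0 0 0 0;0 0 0 0 0 0 0",
)

```text
clock: 38.2
eef_pos: [31.7, 373.3, 55.3]
tool_rot: [-0.207, -0.001, 3.055]
force: [0.1, 0.6, -0.1]
width: 43.2
```

step_arm(
  moves="0 0.01 -0.06 0 0 0 0;0 0 0 0 0 0 0;0 0.01 -0.04 0 0 0 0;0 0 0 0 0 0 0",
)

```text
clock: 38.6
eef_pos: [31.1, 372.9, 51.1]
tool_rot: [-0.202, -0.002, 3.056]
force: [1.7, 3.9, 8.2]
width: 43.2
```

step_arm(
  moves="0 0 0 0 0 0 0.62;0 0 0 0 0 0 0.7;0 0 0 0 0 0 0.75;0 0 0 0 0 0 0.8;0 0 0 0 0 0 0.8;0 0 0 0 0 0 0.8",
)

```text
clock: 39.2
eef_pos: [30.8, 372.4, 48.4]
tool_rot: [-0.205, -0.002, 3.056]
force: [0.5, 0.6, 0.6]
width: 68.5
```

```bash
python3 - <<'E'
from place import *
s=ctrl.read_state();print(s["width"],np.round(s["qpos"],3),np.round(s["eef_pos"],1),np.round(s["tool_rot"],3),s["force"])
b=get_image("top");save(b,"s23",(20,284,220,384),4)
a=get_image("side");save(a,"s23b",(0,100,150,250),4)
E
```

```text
68.45361654523428 [-1.458  1.347 -0.13   1.331  0.024  1.833  1.454] [ 30.8 372.4  48.4] [-2.050e-01 -2.000e-03  3.056e+00] [0.47850413 0.58242297 0.63344478]
```

View pics/s23.png

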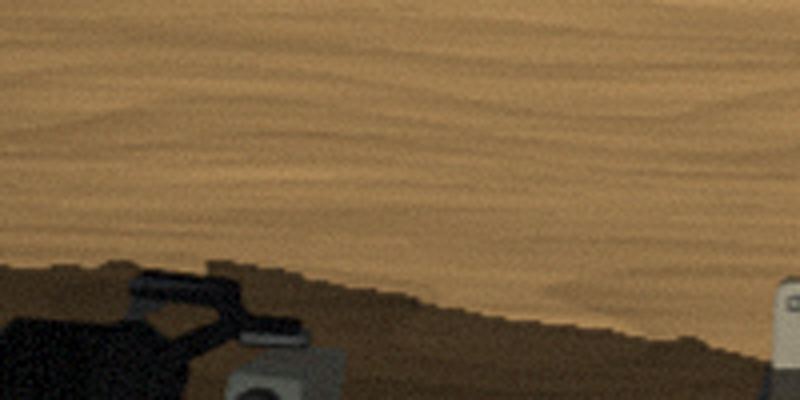

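View pics/s23b.png

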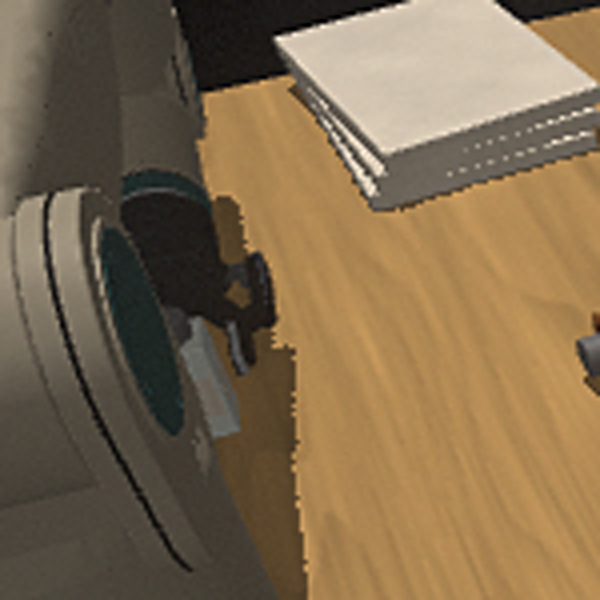

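```bash
python3 - <<'E'
from place import *
from ik import ik
np.set_printoptions(precision=2,suppress=True)
p,R=cur()
az=np.radians(85);y=3.056
H=p-20*R.apply([0,1,0]); print("H",H)
Hn=np.array([35,391.4,63])
w=[]
for l in(.3,.4,.5):
    T=tilt(y,l);print(l,ik(Hn+20*T.apply([0,1,0]),T,[[-1.5,.9,0,1.7,0,.8,1.5]]))
for l in(1.36,1.25,1.15,1.05,.95,.85,.75,.65,.55,.45):
    T=tilt(y,l); w.append((Hn+20*T.apply([0,1,0]),T,.8))
plan(w,vmax=1)
E
```

```text
H [ 32.46 391.89  52.44]
0.3 (array([-1.53,  0.75, -0.01,  2.11, -0.01,  0.59,  1.53]), np.float64(3.036085025696858e-08), 1.5679054869792794e-10)
0.4 (array([-1.53,  0.79, -0.01,  2.01, -0.01,  0.73,  1.54]), np.float64(3.793361920159974e-08), 1.4806375772432258e-10)
0.5 (array([-1.52,  0.84, -0.01,  1.92, -0.02,  0.87,  1.54]), np.float64(4.346222255712889e-08), 1.3728400625688672e-10)
-0.05 -0.04 0.21 -0.05 0.02 0.01 0.8;0 0 -0.05 -0.92 0 0 0.8;0 0 -0.04 -0.83 0 0 0.8;0 0 -0.04 -0.83 0 0 0.8;0 -0.01 -0.04 -0.84 0 0 0.8;0 0 -0.04 -0.83 0 0 0.8;0 0 -0.04 -0.83 0 0 0.8;0 0 -0.04 -0.84 0 0 0.8;0 -0.01 -0.04 -0.83 0 0 0.8;0 0 -0.04 -0.83 0 0 0.8
--
```

step_arm(
  moves="0 -0.04 0.21 0 0 0 0.8;0 0 0 0 0 0 0.8;0 0 -0.05 -0.92 0 0 0.8;0 0 -0.04 -0.83 0 0 0.8;0 0 -0.04 -0.83 0 0 0.8;0 -0.01 -0.04 -0.84 0 0 0.8;0 0 -0.04 -0.83 0 0 0.8;0 0 -0.04 -0.83 0 0 0.8;0 0 -0.04 -0.84 0 0 0.8;0 -0.01 -0.04 -0.83 0 0 0.8;0 0 -0.04 -0.83 0 0 0.8;0 0 0 0 0 0 0.8;0 0 0 0 0 0 0.8",
)

```text
clock: 40.6
eef_pos: [31.8, 383.5, 45.5]
tool_rot: [-1.114, -0.002, 3.056]
force: [0.2, 0.5, -0.3]
width: 68.1
```

```bash
python3 - <<'E'
from place import *
s=ctrl.read_state();print(s["width"],np.round(s["qpos"],3),np.round(s["eef_pos"],1),np.round(s["tool_rot"],3),s["force"])
p,R=cur();print("H",p-20*R.apply([0,1,0]))
b=get_image("top");save(b,"s24",(20,284,220,384),4)
a=get_image("side");save(a,"s24b",(0,100,150,250),4)
E
```

```text
68.07266288477594 [-1.439  0.82  -0.151  1.972  0.098  0.814  1.403] [ 31.8 383.5  45.5] [-1.114e+00 -2.000e-03  3.056e+00] [ 0.19673033  0.46033877 -0.31083394]
H [ 32.57205006 392.28698913  63.4983177 ]
```

View pics/s24b.png

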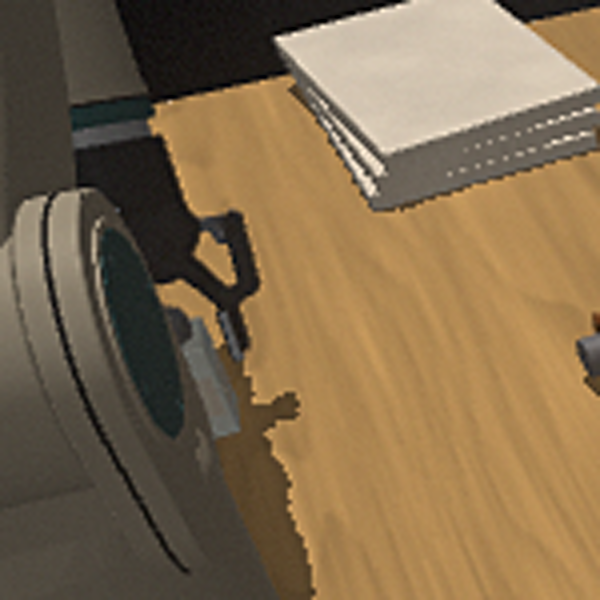

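View pics/s24.png

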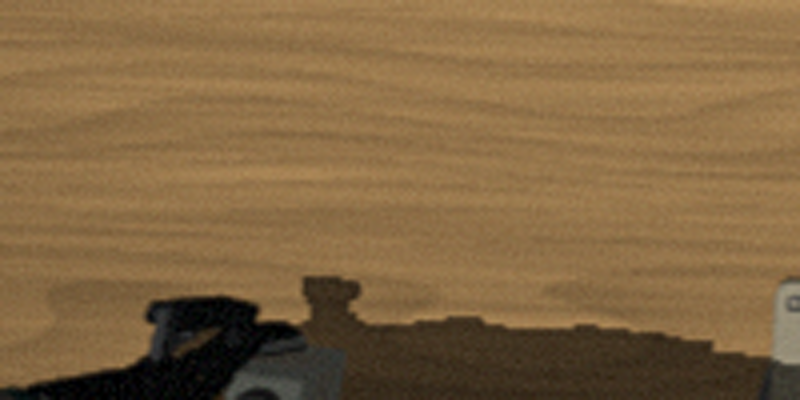

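step_arm(
  moves="0 0.1 -0.04 0 0 0 0.8;0 0 0 0 0 0 0.8;0 0 0 0 0 0 0;0 0 0 0 0 0 0;0 0 0 0 0 0 0;0 0 0 0 0 0 0;0 0 0 0 0 0 0",
)

```text
clock: 41.4
eef_pos: [31.7, 382.6, 39.6]
tool_rot: [-1.114, -0.002, 3.056]
force: [0.1, -0.1, -0.9]
width: 43.2
```

```bash
python3 - <<'E'
from place import *
from ik import ik
np.set_printoptions(precision=2,suppress=True)
s=ctrl.read_state();print(s["width"],np.round(s["qpos"],3),np.round(s["eef_pos"],1),np.round(s["tool_rot"],3),np.round(s["force"],1))
p,R=cur()
# target base in lane slot A
base0=np.array([p[0],391.5,0.]);o=R.inv().apply(base0-p);print(o)
lam=s["tool_rot"][0]+np.pi/2
T=tilt(1.53,lam); slot=np.array([606.3,318,7.5]); tcp=slot-T.apply([0,o[1],o[2]]); print("tcp",tcp,ik(tcp,T,[[-.6,.9,0,1.7,0,.8,1.]]))
plan([((p[0],p[1],170),R,0),((150,430,200),tilt(2.6,lam),0),((380,400,200),tilt(2.,lam),0),((tcp[0]-40,tcp[1],150),T,0)],vmax=.85)
E
```

```text
43.24585414155244 [-1.44  0.83 -0.15  1.98  0.1   0.8   1.4 ] [ 31.7 382.6  39.6] [-1.11 -0.    3.06] [ 0.1 -0.1 -0.9]
[  0.67  31.69 -25.41]
tcp [597.46 318.36  47.14] (array([-0.38,  1.12, -0.1 ,  1.04, -0.12,  1.39,  1.14]), np.float64(1.527245328711005e-07), 9.82449479988697e-10)
0 -0.59 0.29 0 0 0 0;0 -0.58 0.28 0 0 0 0;0 -0.59 0.29 0 0 0 0;0.01 -0.58 0.29 0 0 0 0;-0.46 -0.21 -0.15 0 0.68 -0.33 0;-0.43 -0.23 -0.19 0 0.69 -0.33 0;-0.41 -0.24 -0.23 0 0.68 -0.33 0;-0.37 -0.26 -0.25 0 0.68 -0.34 0;-0.35 -0.28 -0.29 0 0.69 -0.33 0;-0.71 -0.14 -0.28 0 0.75 -0.37 0;-0.67 -0.16 -0.34 0 0.74 -0.36 0;-0.63 -0.2 -0.4 0 0.75 -0.37 0;-0.59 -0.22 -0.45 0 0.75 -0.37 0;-0.53 -0.25 -0.5 0 0.75 -0.37 0;-0.48 -0.27 -0.55 0 0.74 -0.36 0;-0.59 -0.04 -0.55 0 0.7 -0.35 0;-0.54 -0.07 -0.59 0 0.71 -0.34 0;-0.49 -0.09 -0.64 0 0.7 -0.35 0;-0.43 -0.11 -0.67 0 0.7 -0.34 0;-0.36 -0.12 -0.71 0 0.71 -0.35 0
--
```

step_arm(
  moves="0 -0.59 0.29 0 0 0 0;0 -0.58 0.28 0 0 0 0;0 -0.59 0.29 0 0 0 0;0.01 -0.58 0.29 0 0 0 0;-0.46 -0.21 -0.15 0 0.68 -0.33 0;-0.43 -0.23 -0.19 0 0.69 -0.33 0;-0.41 -0.24 -0.23 0 0.68 -0.33 0;-0.37 -0.26 -0.25 0 0.68 -0.34 0;-0.35 -0.28 -0.29 0 0.69 -0.33 0;-0.71 -0.14 -0.28 0 0.75 -0.37 0;-0.67 -0.16 -0.34 0 0.74 -0.36 0;-0.63 -0.2 -0.4 0 0.75 -0.37 0;-0.59 -0.22 -0.45 0 0.75 -0.37 0;-0.53 -0.25 -0.5 0 0.75 -0.37 0;-0.48 -0.27 -0.55 0 0.74 -0.36 0;-0.59 -0.04 -0.55 0 0.7 -0.35 0;-0.54 -0.07 -0.59 0 0.71 -0.34 0;-0.49 -0.09 -0.64 0 0.7 -0.35 0;-0.43 -0.11 -0.67 0 0.7 -0.34 0;-0.36 -0.12 -0.71 0 0.71 -0.35 0",
)

```text
clock: 43.4
eef_pos: [558.5, 317.4, 149.2]
tool_rot: [-1.113, 0.001, 1.526]
force: [0.3, 0.8, -1.3]
width: 43.1
```

step_arm(
  moves="0 0 0 0 0 0 0;0 0 0 0 0 0 0",
)

```text
clock: 43.6
eef_pos: [557.8, 316.6, 148.7]
tool_rot: [-1.112, 0.002, 1.527]
force: [-0.4, 0.4, -2.2]
width: 43.4
```

```bash
python3 - <<'E'
from place import *
s=ctrl.read_state();print(s["width"],np.round(s["qpos"],3),np.round(s["eef_pos"],1),np.round(s["tool_rot"],3),np.round(s["force"],1))
a=get_image("side");save(a,"s25",(130,50,330,250),3)
b=get_image("top");save(b,"s26",(80,80,300,230),3.5)
T=tilt(1.53,.457)
plan([((597.5,318.4,110),T,0),((597.5,318.4,65),T,0)],vmax=.7)
E
```

```text
43.37615882325378 [-0.538  0.952  0.202  1.189 -0.35   1.453  1.262] [557.8 316.6 148.7] [-1.112  0.002  1.527] [-0.4  0.4 -2.2]
0 0.17 -0.55 -0.01 0.01 0 0;0.01 0.18 -0.54 0 0 0 0;0 0.4 -0.2 0 0 0 0;0 0.41 -0.2 0 0 0 0
--
```

View pics/s25.png

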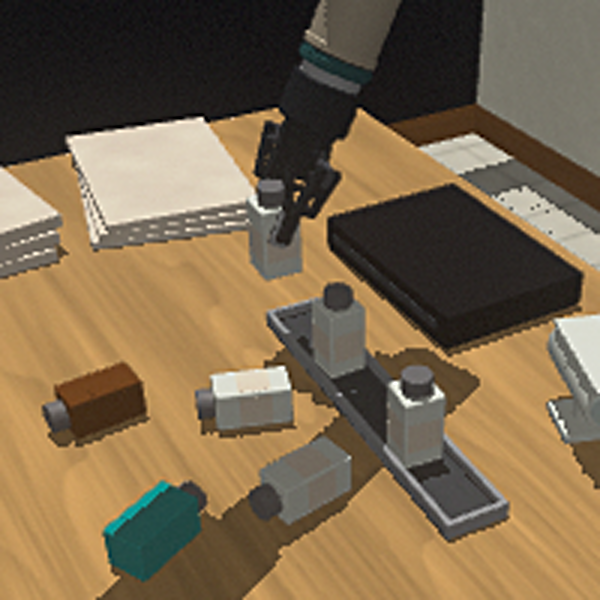

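View pics/s26.png

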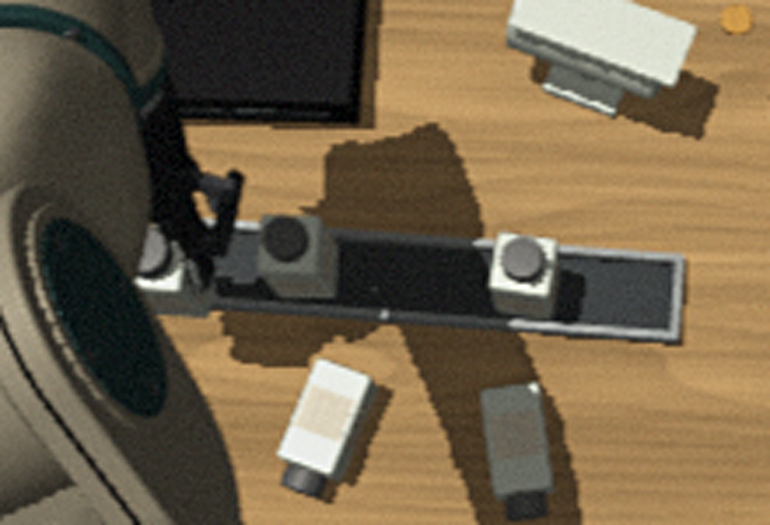

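step_arm(
  moves="0.1 0.17 -0.55 0 0 0 0;0.11 0.18 -0.54 0 0 0 0;0.04 0.4 -0.2 0 0 0 0;0 0.41 -0.2 0 0 0 0;0 0 0 0 0 0 0;0 0 0 0 0 0 0",
)

```text
clock: 44.3
eef_pos: [597.8, 330.1, 65.1]
tool_rot: [-1.112, 0.0, 1.531]
force: [0.1, -0.4, -0.4]
width: 43.4
```

```bash
python3 - <<'E'
from place import *
s=ctrl.read_state();print(s["width"],np.round(s["qpos"],3),np.round(s["eef_pos"],1),np.round(s["tool_rot"],3),np.round(s["force"],1))
a=get_image("side");save(a,"s27",(190,80,330,200),5)
b=get_image("top");save(b,"s28",(80,100,220,210),5)
T=tilt(1.53,.457)
plan([((598,329,47.2),T,0)],vmax=.4)
E
```

```text
43.41749598201098 [-0.518  1.112  0.191  1.05  -0.362  1.431  1.268] [597.8 330.1  65.1] [-1.112  0.     1.531] [ 0.1 -0.4 -0.4]
-0.02 0.36 -0.15 0.02 0.01 0.01 0
--
```

View pics/s27.png

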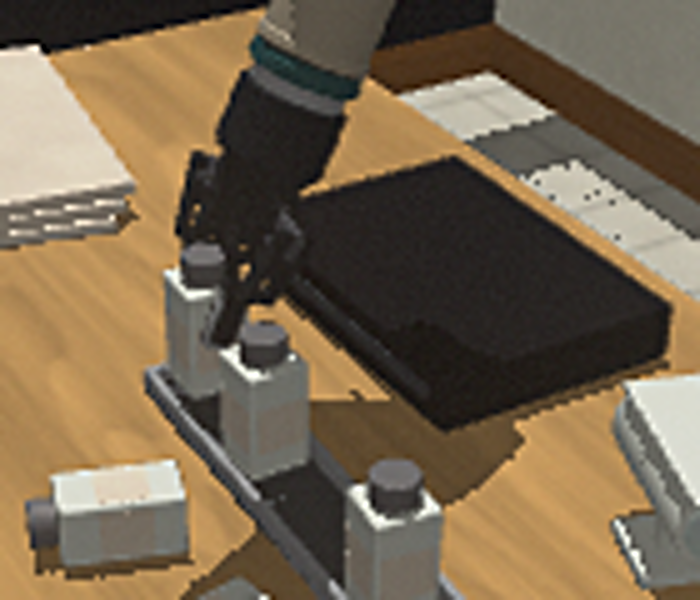

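View pics/s28.png

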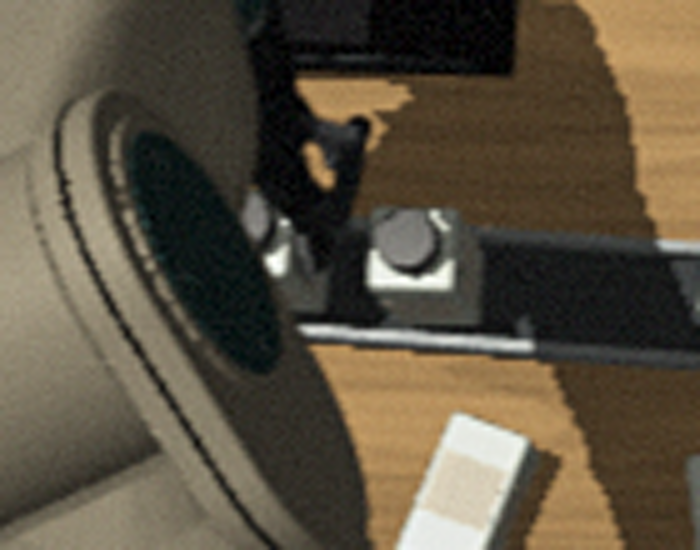

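```bash
python3 - <<'E'
from place import *
b=get_image("top")
print(ray(b,(80+256/5,100+213/5),122),ray(b,(80+408/5,100+238/5),104))
E
```

```text
[609.90136444 319.82744258 122.        ] [604.67031946 248.13511482 104.        ]
```

step_arm(
  moves="-0.01 0.18 -0.08 0 0 0 0;0 0.16 -0.07 0 0 0 0;0 0 0 0 0 0 0;0 0 0 0 0 0 0",
)

```text
clock: 44.85
eef_pos: [598.2, 328.5, 45.8]
tool_rot: [-1.113, 0.0, 1.53]
force: [-0.1, -0.2, -0.7]
width: 43.4
```

step_arm(
  moves="0 0.04 -0.02 0 0 0 0;0 0 0 0 0 0 0;0 0 0 0 0 0 0",
)

```text
clock: 45.15
eef_pos: [598.3, 328.7, 45.5]
tool_rot: [-1.113, 0.0, 1.53]
force: [-0.6, -0.8, 5.6]
width: 43.2
```

step_arm(
  moves="0 0 0 0 0 0 0.6;0 0 0 0 0 0 0.65;0 0 0 0 0 0 0.65;0 0 0 0 0 0 0.65;0 -0.4 0 0 0 0 0.65;0 -0.7 0 0 0 0 0.65;0 -0.8 0 0 0 0 0.65;0 -0.8 0 0 0 0 0.8;0 0 0 0 0 0 1;0 0 0 0 0 0 1",
)

```text
clock: 46.15
eef_pos: [658.7, 325.9, 165.7]
tool_rot: [-1.116, -0.0, 1.529]
force: [0.1, -0.1, -0.2]
width: 85.5
```

```bash
python3 - <<'E'
from place import *
s=ctrl.read_state();print(s["width"],np.round(s["qpos"],3),np.round(s["eef_pos"],1),np.round(s["tool_rot"],3),np.round(s["force"],1))
a=get_image("side");save(a,"s29",(130,80,340,260),3.8)
b=get_image("top");save(b,"s30",(80,100,300,240),3.6)
for p in(a,b):
  for t in("bottle1","neighbour1"): print(t,[(np.round(d["position"],1),round(d["conf"],2)) for d in nets.place_of(p,t)])
E
```

```text
85.4925039429486 [-0.465  1.128  0.206  0.717 -0.353  1.736  1.211] [658.7 325.9 165.7] [-1.116 -0.     1.529] [ 0.1 -0.1 -0.2]
bottle1 [(array([515.3,  84.7,  21.8]), 0.89), (array([386.3, 304.6,  21.9]), 0.88), (array([286.8,  71.6,  25.3]), 0.68), (array([525.5, 212. ,  25.4]), 0.67), (array([603.2, 331.8,   7.9]), 0.62), (array([593.3,  82. ,   9.3]), 0.62)]
neighbour1 [(array([606.1, 250.4,   8.5]), 0.95), (array([591.3,  83.1,   7.9]), 0.6)]
bottle1 [(array([513.4,  93.5,  29.7]), 0.76), (array([525.9, 211.7,  22.7]), 0.67), (array([600.5,  81. ,   5.7]), 0.58), (array([284.6,  72.8,  20.2]), 0.56)]
neighbour1 [(array([598.7,  82.4,   4. ]), 0.86), (array([609.2, 251.1,   2.3]), 0.58)]
```

View pics/s29.png

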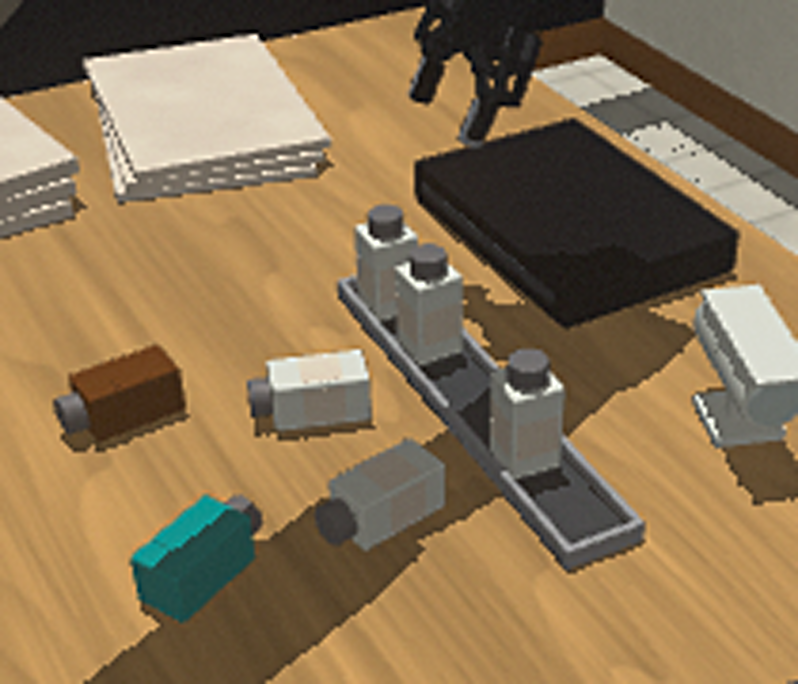

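View pics/s30.png

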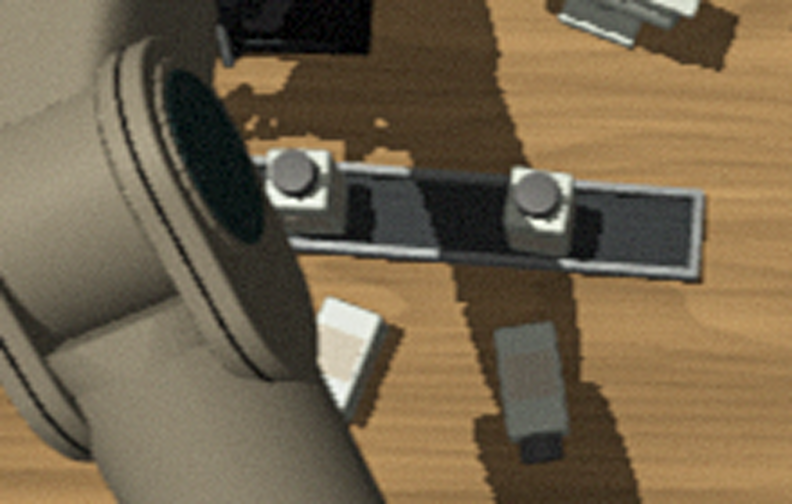

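```bash
python3 - <<'E'
from place import *
plan([((590,290,200),tilt(1.38,.2),1),((475,225,130),tilt(1.232,0),1)],vmax=.85)
E
```

```text
-0.26 -0.02 0.5 -0.72 0.39 -0.14 1;-0.28 -0.07 0.48 -0.72 0.4 -0.14 1;-0.31 -0.11 0.46 -0.71 0.39 -0.13 1;-0.43 0.44 0.42 -0.42 0.31 -0.03 1;-0.44 0.42 0.43 -0.41 0.31 -0.03 1;-0.46 0.4 0.43 -0.42 0.3 -0.04 1;-0.48 0.38 0.44 -0.42 0.31 -0.03 1
--
```

step_arm(
  moves="-0.26 -0.02 0.5 -0.72 0.39 -0.14 1;-0.28 -0.07 0.48 -0.72 0.4 -0.14 1;-0.31 -0.11 0.46 -0.71 0.39 -0.13 1;-0.43 0.44 0.42 -0.42 0.31 -0.03 1;-0.44 0.42 0.43 -0.41 0.31 -0.03 1;-0.46 0.4 0.43 -0.42 0.3 -0.04 1;-0.48 0.38 0.44 -0.42 0.31 -0.03 1;0 0 0 0 0 0 1;0 0 0 0 0 0 1",
)

```text
clock: 47.35
eef_pos: [478.4, 226.6, 130.4]
tool_rot: [-1.559, 0.002, 1.24]
force: [1.2, 0.4, 0.5]
width: 85.3
```

```bash
python3 - <<'E'
from place import *
s=ctrl.read_state();print(s["width"],np.round(s["qpos"],3),np.round(s["eef_pos"],1),np.round(s["tool_rot"],3),np.round(s["force"],1))
a=get_image("side");save(a,"s31",(130,100,330,250),4)
plan([((475,225,60),tilt(1.232,0),1),((475,225,5),tilt(1.232,0),1)],vmax=.7)
E
```

```text
85.29016037438377 [-0.715  0.63   0.341  1.947 -0.352  0.632  1.094] [478.4 226.6 130.4] [-1.559  0.002  1.24 ] [1.2 0.4 0.5]
-0.03 0.47 0.03 -0.03 0.02 0 1;-0.03 0.48 0.02 -0.02 0.03 0 1;-0.02 0.47 0.03 -0.03 0.02 0 1;0 0.55 0 0 0 0 1;0 0.55 0 0 0 0 1
--
```

View pics/s31.png

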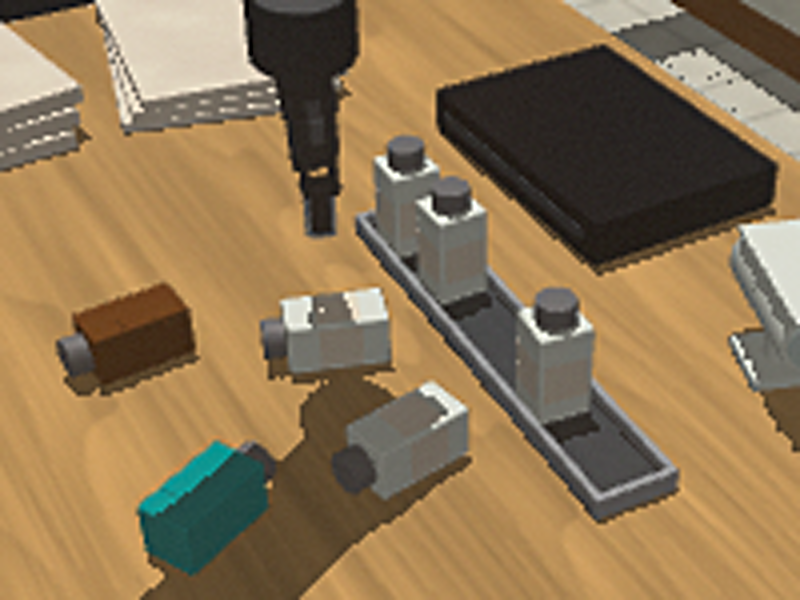

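step_arm(
  moves="-0.03 0.47 0.03 0 0.02 0 1;-0.03 0.48 0.02 0 0.03 0 1;-0.02 0.47 0.03 0 0.02 0 1;0 0.55 0 0 0 0 1;0 0.55 0 0 0 0 1;0 0 0 0 0 0 1;0 0 0 0 0 0 1;0 0 0 0 0 0 1",
)

```text
clock: 48.2
eef_pos: [475.4, 225.0, 5.9]
tool_rot: [-1.563, -0.001, 1.231]
force: [-0.1, -1.0, 0.8]
width: 85.2
```

```bash
python3 - <<'E'
from place import *
s=ctrl.read_state();print(s["width"],np.round(s["qpos"],3),np.round(s["eef_pos"],1),np.round(s["tool_rot"],3),np.round(s["force"],1))
E
```

```text
85.23011622498396 [-0.619  0.83   0.197  2.01  -0.457  0.349  1.178] [475.4 225.    5.9] [-1.563e+00 -1.000e-03  1.231e+00] [-0.1 -1.   0.8]
```

step_arm(
  moves="0 0 0 -0.7 0 0 1;0 0 0 0 0 0 1;0 0 0 0 0 0 0;0 0 0 0 0 0 0;0 0 0 0 0 0 0;0 0 0 0 0 0 0;0 0 0 0 0 0 0;0 0 0 0 0 0 0",
)

```text
clock: 49.0
eef_pos: [475.3, 224.8, 5.5]
tool_rot: [-1.646, -0.001, 1.23]
force: [1.8, 0.3, 5.6]
width: 43.7
```

```bash
python3 - <<'E'
from place import *
from ik import ik
np.set_printoptions(precision=2,suppress=True)
s=ctrl.read_state();print(s["width"],np.round(s["qpos"],3),np.round(s["eef_pos"],1),np.round(s["tool_rot"],3),np.round(s["force"],1))
p,R=cur()
base=np.array([522,208.5,22]);d=R.inv().apply(base-p);d[0]=0;print("o",d)
B=bottle_T(base,np.degrees(s["tool_rot"][2])+90,p,R);B=(d,B[1])
az=np.radians(85);T=tilt(az+np.pi/2,1.37)
tcp=np.array([395*np.cos(az),395*np.sin(az),55])+20*T.apply([0,1,0])
o,Rb,c=corners(tcp,T,B); tcp[2]-=c[:,2].min()-3; print("tcp",tcp,"base",o,np.degrees(np.arccos(Rb.as_matrix()[2,2])))
e=plan([((p[0],p[1],130),R,0),((400,320,230),tilt(1.8,.1),0),((230,400,230),tilt(2.5,.6),0),],vmax=.85)
e=plan([((tcp[0]+50,tcp[1]+20,tcp[2]+110),tilt(az+np.pi/2,1.1),0),((tcp[0],tcp[1],tcp[2]+50),T,0)],start=e,vmax=.85)
E
```

```text
43.689430782210316 [-0.68  0.82  0.23  2.07 -0.47  0.24  1.16] [475.3 224.8   5.5] [-1.65 -0.    1.23] [1.8 0.3 5.6]
o [  0.   -12.73 -50.61]
tcp [ 32.72 373.97  52.8 ] base [ 34.69 396.45   3.96] 7.17723883072045
0 -0.83 -0.06 0 0 0 0;0 -0.83 -0.07 0 0 0 0;0 -0.82 -0.06 0 0 0 0;0.22 -0.36 0.32 0.24 -0.79 0.01 0;0.24 -0.35 0.3 0.24 -0.79 0.01 0;0.27 -0.34 0.29 0.23 -0.8 0.01 0;0.3 -0.33 0.27 0.24 -0.79 0.01 0;0.33 -0.33 0.26 0.24 -0.79 0.02 0;0.34 -0.32 0.23 0.24 -0.79 0.01 0;0.26 0.03 0.33 0.44 -0.62 0.22 0;0.28 0.04 0.3 0.45 -0.61 0.23 0;0.31 0.05 0.28 0.44 -0.62 0.22 0;0.33 0.06 0.25 0.44 -0.61 0.23 0;0.34 0.06 0.23 0.45 -0.62 0.22 0;0.37 0.06 0.19 0.44 -0.61 0.23 0;0.37 0.06 0.17 0.44 -0.62 0.22 0;0.4 0.05 0.13 0.45 -0.61 0.22 0;0.4 0.06 0.1 0.44 -0.62 0.23 0
--
0.29 0.27 0.1 0.51 -0.38 0.44 0;0.3 0.26 0.06 0.5 -0.39 0.44 0;0.32 0.25 0.04 0.51 -0.38 0.43 0;0.33 0.23 0.01 0.51 -0.39 0.44 0;0.34 0.21 -0.02 0.51 -0.38 0.44 0;0.36 0.19 -0.05 0.5 -0.39 0.44 0;0.36 0.17 -0.08 0.51 -0.38 0.44 0;0.36 0.14 -0.1 0.51 -0.39 0.43 0;0.32 0.33 -0.28 0.75 0 0 0;0.32 0.3 -0.31 0.75 0 0 0;0.32 0.27 -0.34 0.75 0 0 0
--
```

step_arm(
  moves="0 -0.83 -0.06 0 0 0 0;0 -0.83 -0.07 0 0 0 0;0 -0.82 -0.06 0 0 0 0;0.22 -0.36 0.32 0.24 -0.79 0.01 0;0.24 -0.35 0.3 0.24 -0.79 0.01 0;0.27 -0.34 0.29 0.23 -0.8 0.01 0;0.3 -0.33 0.27 0.24 -0.79 0.01 0;0.33 -0.33 0.26 0.24 -0.79 0.02 0;0.34 -0.32 0.23 0.24 -0.79 0.01 0;0.26 0.03 0.33 0.44 -0.62 0.22 0;0.28 0.04 0.3 0.45 -0.61 0.23 0;0.31 0.05 0.28 0.44 -0.62 0.22 0;0.33 0.06 0.25 0.44 -0.61 0.23 0;0.34 0.06 0.23 0.45 -0.62 0.22 0;0.37 0.06 0.19 0.44 -0.61 0.23 0;0.37 0.06 0.17 0.44 -0.62 0.22 0;0.4 0.05 0.13 0.45 -0.61 0.22 0;0.4 0.06 0.1 0.44 -0.62 0.23 0;0 0 0 0 0 0 0;0 0 0 0 0 0 0",
)

```text
clock: 51.0
eef_pos: [229.1, 399.8, 228.9]
tool_rot: [-0.968, -0.0, 2.501]
force: [1.0, 0.2, -1.5]
width: 43.2
```

```bash
python3 - <<'E'
from place import *
s=ctrl.read_state();print(s["width"],np.round(s["qpos"],3),np.round(s["eef_pos"],1),np.round(s["tool_rot"],3),np.round(s["force"],1))
a=get_image("side");save(a,"s32",(0,0,300,250),2.5)
az=np.radians(85);T=tilt(az+np.pi/2,1.37);tcp=[32.7,374,52.8]
e=plan([((tcp[0]+50,tcp[1]+20,tcp[2]+110),tilt(az+np.pi/2,1.1),0),((tcp[0],tcp[1],tcp[2]+40),T,0)],vmax=.85)
E
```

```text
43.18736398820361 [-1.097  0.709  0.069  1.557 -0.103  1.479  1.511] [229.1 399.8 228.9] [-0.968 -0.     2.501] [ 1.   0.2 -1.5]
0.29 0.27 0.1 0.5 -0.39 0.44 0;0.3 0.25 0.06 0.51 -0.38 0.44 0;0.32 0.25 0.04 0.5 -0.39 0.44 0;0.33 0.23 0.01 0.51 -0.38 0.44 0;0.35 0.2 -0.02 0.5 -0.39 0.44 0;0.35 0.19 -0.05 0.51 -0.38 0.44 0;0.36 0.17 -0.08 0.5 -0.39 0.43 0;0.37 0.14 -0.1 0.51 -0.38 0.44 0;0.32 0.36 -0.34 0.75 0 0 0;0.32 0.32 -0.38 0.75 0 0 0;0.32 0.29 -0.4 0.75 0 0.01 0
--
```

View pics/s32.png

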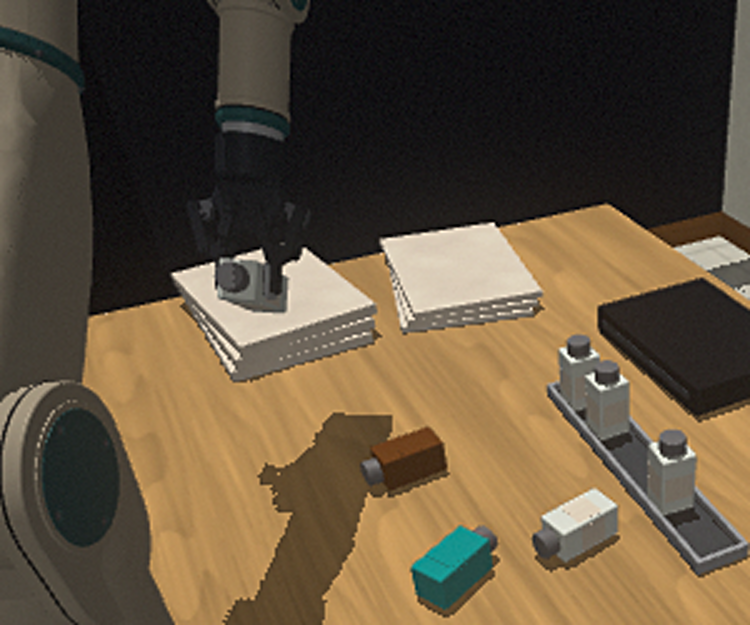

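step_arm(
  moves="0.29 0.27 0.1 0.5 -0.39 0.44 0;0.3 0.25 0.06 0.51 -0.38 0.44 0;0.32 0.25 0.04 0.5 -0.39 0.44 0;0.33 0.23 0.01 0.51 -0.38 0.44 0;0.35 0.2 -0.02 0.5 -0.39 0.44 0;0.35 0.19 -0.05 0.51 -0.38 0.44 0;0.36 0.17 -0.08 0.5 -0.39 0.43 0;0.37 0.14 -0.1 0.51 -0.38 0.44 0;0.32 0.36 -0.34 0.75 0 0 0;0.32 0.32 -0.38 0.75 0 0 0;0.32 0.29 -0.4 0.75 0 0.01 0;0 0 0 0 0 0 0;0 0 0 0 0 0 0",
)

```text
clock: 52.35
eef_pos: [32.7, 374.2, 93.3]
tool_rot: [-0.201, 0.001, 3.056]
force: [0.1, 0.4, 0.6]
width: 43.4
```

```bash
python3 - <<'E'
from place import *
s=ctrl.read_state();print(s["width"],np.round(s["qpos"],3),np.round(s["eef_pos"],1),np.round(s["tool_rot"],3),np.round(s["force"],1))
az=np.radians(85);T=tilt(az+np.pi/2,1.37);tcp=[32.7,374,54]
e=plan([(tcp,T,0)],vmax=.4)
E
```

```text
43.408677929545306 [-1.485  1.276 -0.074  1.365 -0.007  1.87   1.494] [ 32.7 374.2  93.3] [-2.010e-01  1.000e-03  3.056e+00] [0.1 0.4 0.6]
0 0.08 -0.38 0 0 -0.01 0;0 0.08 -0.39 0 0 0 0
--
```

step_arm(
  moves="0 0.08 -0.38 0 0 0 0;0 0.08 -0.39 0 0 0 0;0 0 0 0 0 0 0;0 0.01 -0.05 0 0 0 0;0 0 0 0 0 0 0;0 0 0 0 0 0 0",
)

```text
clock: 52.95
eef_pos: [31.5, 375.0, 52.7]
tool_rot: [-0.204, -0.001, 3.056]
force: [-0.1, 0.1, -0.4]
width: 43.8
```

step_arm(
  moves="0 0.01 -0.05 0 0 0 0;0 0 0 0 0 0 0;0 0 0 0 0 0 0",
)

```text
clock: 53.25
eef_pos: [31.2, 374.5, 51.7]
tool_rot: [-0.197, -0.001, 3.057]
force: [-0.1, 3.7, 8.9]
width: 43.3
```

Contact; release and check.

step_arm(
  moves="0 0 0 0 0 0 0.62;0 0 0 0 0 0 0.7;0 0 0 0 0 0 0.75;0 0 0 0 0 0 0.8;0 0 0 0 0 0 0.8;0 0 0 0 0 0 0.8",
)

```text
clock: 53.85
eef_pos: [31.2, 374.2, 48.7]
tool_rot: [-0.201, -0.001, 3.057]
force: [0.2, -0.2, -0.0]
width: 68.1
```

```bash
python3 - <<'E'
from place import *
s=ctrl.read_state();print(s["width"],np.round(s["eef_pos"],1),np.round(s["tool_rot"],3),s["force"])
b=get_image("top");save(b,"s33",(20,284,220,384),4)
a=get_image("side");save(a,"s33b",(0,100,150,250),4)
p,R=cur();y=3.056
Hn=np.array([32.8,395.,63]); w=[]
for l in(1.36,1.25,1.15,1.05,.95,.85,.75,.65,.55,.45):
    T=tilt(y,l); w.append((Hn+20*T.apply([0,1,0]),T,.8))
plan(w,vmax=1)
E
```

```text
68.08293313630487 [ 31.2 374.2  48.7] [-2.010e-01 -1.000e-03  3.057e+00] [ 0.17893717 -0.15292772 -0.02771653]
0 -0.06 0.19 -0.08 0.01 0 0.8;0 -0.01 -0.04 -0.92 0 0 0.8;0 0 -0.04 -0.83 0 0 0.8;0 0 -0.04 -0.84 0 0 0.8;0 0 -0.04 -0.83 0 0 0.8;0 0 -0.04 -0.83 0 0 0.8;0 -0.01 -0.04 -0.84 0 0 0.8;0 0 -0.04 -0.83 0 0 0.8;0 0 -0.04 -0.83 0 0 0.8;0 0 -0.04 -0.84 0 0 0.8
--
```

View pics/s33.png

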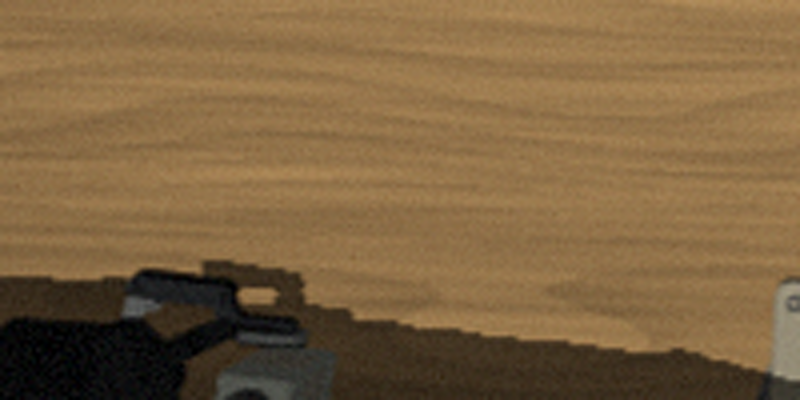

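View pics/s33b.png

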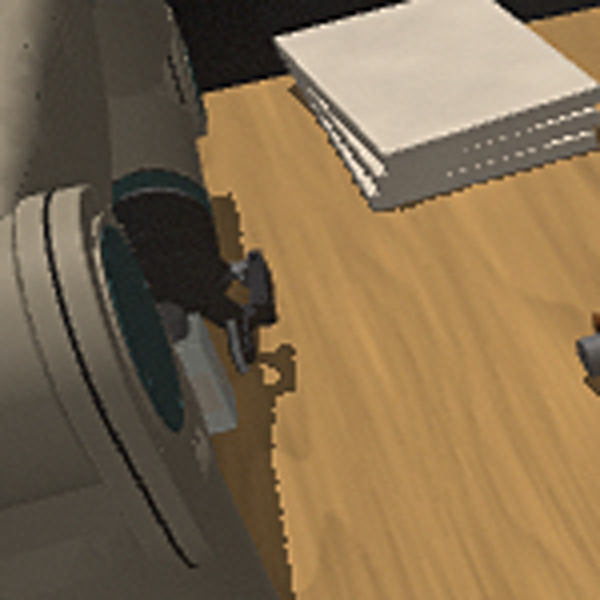

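step_arm(
  moves="0 -0.06 0.19 0 0 0 0.8;0 0 0 0 0 0 0.8;0 -0.01 -0.04 -0.92 0 0 0.8;0 0 -0.04 -0.83 0 0 0.8;0 0 -0.04 -0.84 0 0 0.8;0 0 -0.04 -0.83 0 0 0.8;0 0 -0.04 -0.83 0 0 0.8;0 -0.01 -0.04 -0.84 0 0 0.8;0 0 -0.04 -0.83 0 0 0.8;0 0 -0.04 -0.83 0 0 0.8;0 0.1 -0.08 -0.84 0 0 0.8;0 0 0 0 0 0 0.8;0 0 0 0 0 0 0.8",
)

```text
clock: 55.25
eef_pos: [32.1, 385.6, 40.1]
tool_rot: [-1.111, -0.001, 3.057]
force: [0.4, 0.4, 0.3]
width: 68.5
```

```bash
python3 - <<'E'
from place import *
s=ctrl.read_state();print(s["width"],np.round(s["eef_pos"],1),np.round(s["tool_rot"],3),s["force"])
p,R=cur();print("H",p-20*R.apply([0,1,0]))
b=get_image("top");save(b,"s34",(20,284,220,384),4)
E
```

```text
68.47308913672366 [ 32.1 385.6  40.1] [-1.111e+00 -1.000e-03  3.057e+00] [0.3687226  0.39929728 0.28754061]
H [ 32.87526206 394.39553467  58.04559817]
```

View pics/s34.png

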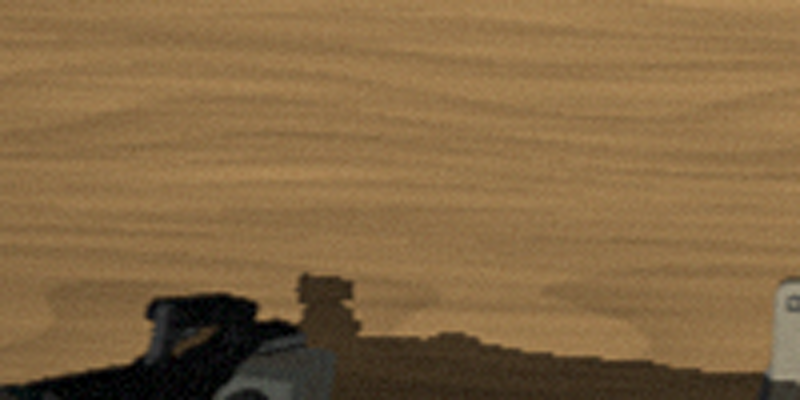

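step_arm(
  moves="0 0 0 0 0 0 0;0 0 0 0 0 0 0;0 0 0 0 0 0 0;0 0 0 0 0 0 0;0 0 0 0 0 0 0",
)

```text
clock: 55.8
eef_pos: [32.0, 385.0, 39.3]
tool_rot: [-1.111, -0.001, 3.057]
force: [-0.0, 0.3, -0.5]
width: 43.6
```

```bash
python3 - <<'E'
from place import *
from ik import ik
np.set_printoptions(precision=2,suppress=True)
s=ctrl.read_state();print(s["width"],np.round(s["eef_pos"],1),np.round(s["tool_rot"],3),np.round(s["force"],1))
p,R=cur()
o=R.inv().apply(np.array([p[0],396.,0.])-p);print(o)
lam=s["tool_rot"][0]+np.pi/2
T=tilt(1.53,lam); slot=np.array([600,164.5,7.5]); tcp=slot-T.apply([0,o[1],o[2]]); print("tcp",tcp,ik(tcp,T,[[-.6,.9,0,1.7,0,.8,1.]]))
e=plan([((p[0],p[1],190),R,0),((150,430,210),tilt(2.6,lam),0),((380,380,215),tilt(2.,lam),0)],vmax=.85)
e=plan([((500,250,215),tilt(1.7,lam),0),((tcp[0]-10,tcp[1],190),T,0)],start=e,vmax=.85)
E
```

```text
43.63610812873334 [ 32.  385.   39.3] [-1.11 -0.    3.06] [-0.   0.3 -0.5]
[  0.9   30.35 -27.31]
tcp [589.   164.95  46.82] (array([-0.21,  1.04, -0.06,  1.26, -0.08,  1.29,  1.32]), np.float64(1.1531871757667744e-07), 6.403674800385004e-10)
0 -0.68 0.33 0 0 0 0;0 -0.67 0.34 0 0 0 0;0 -0.68 0.33 0 0 0 0;0 -0.67 0.34 0 0 0 0;-0.45 -0.17 -0.16 0 0.68 -0.34 0;-0.44 -0.19 -0.2 0 0.69 -0.33 0;-0.4 -0.2 -0.23 0 0.68 -0.34 0;-0.38 -0.22 -0.27 0 0.68 -0.33 0;-0.35 -0.24 -0.29 0 0.68 -0.34 0;-0.74 -0.13 -0.22 0 0.75 -0.37 0;-0.72 -0.16 -0.28 0 0.74 -0.37 0;-0.67 -0.18 -0.35 0 0.75 -0.37 0;-0.64 -0.22 -0.4 0 0.75 -0.37 0;-0.58 -0.25 -0.46 0 0.75 -0.37 0;-0.53 -0.27 -0.51 0 0.74 -0.37 0
--
-0.67 -0.1 -0.2 0 0.45 -0.22 0;-0.66 -0.11 -0.23 0 0.45 -0.22 0;-0.64 -0.14 -0.27 0 0.45 -0.23 0;-0.63 -0.15 -0.3 0 0.45 -0.22 0;-0.6 -0.16 -0.34 0 0.44 -0.22 0;-0.63 -0.05 -0.48 0 0.42 -0.21 0;-0.6 -0.07 -0.5 0 0.43 -0.21 0;-0.58 -0.08 -0.54 0 0.42 -0.21 0
--
```

step_arm(
  moves="0 -0.68 0.33 0 0 0 0;0 -0.67 0.34 0 0 0 0;0 -0.68 0.33 0 0 0 0;0 -0.67 0.34 0 0 0 0;-0.45 -0.17 -0.16 0 0.68 -0.34 0;-0.44 -0.19 -0.2 0 0.69 -0.33 0;-0.4 -0.2 -0.23 0 0.68 -0.34 0;-0.38 -0.22 -0.27 0 0.68 -0.33 0;-0.35 -0.24 -0.29 0 0.68 -0.34 0;-0.74 -0.13 -0.22 0 0.75 -0.37 0;-0.72 -0.16 -0.28 0 0.74 -0.37 0;-0.67 -0.18 -0.35 0 0.75 -0.37 0;-0.64 -0.22 -0.4 0 0.75 -0.37 0;-0.58 -0.25 -0.46 0 0.75 -0.37 0;-0.53 -0.27 -0.51 0 0.74 -0.37 0",
)

```text
clock: 57.3
eef_pos: [380.9, 379.3, 215.1]
tool_rot: [-1.11, -0.001, 1.996]
force: [0.4, 0.7, -1.7]
width: 43.4
```

step_arm(
  moves="-0.67 -0.1 -0.2 0 0.45 -0.22 0;-0.66 -0.11 -0.23 0 0.45 -0.22 0;-0.64 -0.14 -0.27 0 0.45 -0.23 0;-0.63 -0.15 -0.3 0 0.45 -0.22 0;-0.6 -0.16 -0.34 0 0.44 -0.22 0;-0.63 -0.05 -0.48 0 0.42 -0.21 0;-0.6 -0.07 -0.5 0 0.43 -0.21 0;-0.58 -0.08 -0.54 0 0.42 -0.21 0;0 0 0 0 0 0 0;0 0 0 0 0 0 0",
)

```text
clock: 58.3
eef_pos: [578.9, 163.3, 189.2]
tool_rot: [-1.109, 0.0, 1.527]
force: [0.1, 0.4, -1.8]
width: 43.4
```

```bash
python3 - <<'E'
from place import *
s=ctrl.read_state();print(s["width"],np.round(s["qpos"],3),np.round(s["eef_pos"],1),np.round(s["tool_rot"],3),np.round(s["force"],1))
a=get_image("side");save(a,"s35",(130,50,330,250),3)
b=get_image("top");save(b,"s36",(80,80,300,230),3.5)
for p in(a,b):
  for t in("neighbour1",): print(t,[(np.round(d["position"],1),round(d["conf"],2)) for d in nets.place_of(p,t)])
T=tilt(1.53,.459)
plan([((589,165,120),T,0),((589,165,65),T,0)],vmax=.7)
E
```

```text
43.3595101089025 [-0.398  0.882  0.315  1.261 -0.322  1.501  1.492] [578.9 163.3 189.2] [-1.109  0.     1.527] [ 0.1  0.4 -1.8]
neighbour1 [(array([605.3, 252.4,   8. ]), 0.94), (array([591.1,  83. ,   9.2]), 0.6), (array([512.9,  85.2,  21.8]), 0.43)]
neighbour1 [(array([595.8,  82.8,   8.4]), 0.7)]
-0.01 0.39 -0.27 0 0.01 0 0;-0.01 0.39 -0.28 -0.01 0.01 0 0;-0.01 0.39 -0.27 0 0.01 0.01 0;0 0.49 -0.24 0 0 0 0;0 0.49 -0.25 0 0 0 0
--
```

View pics/s35.png

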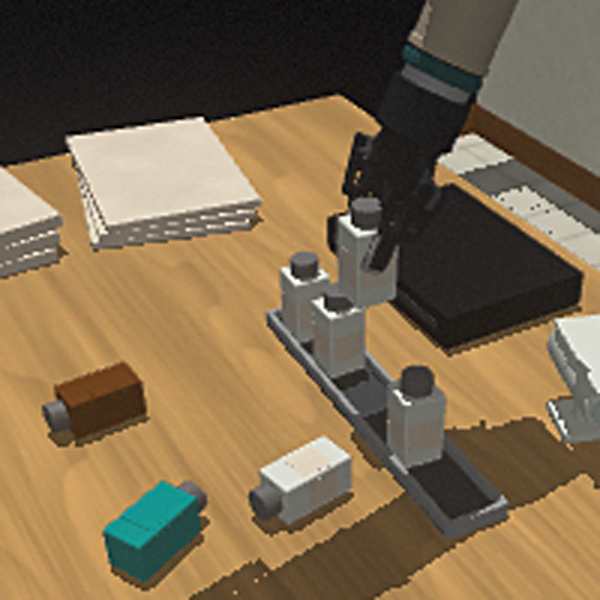

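View pics/s36.png

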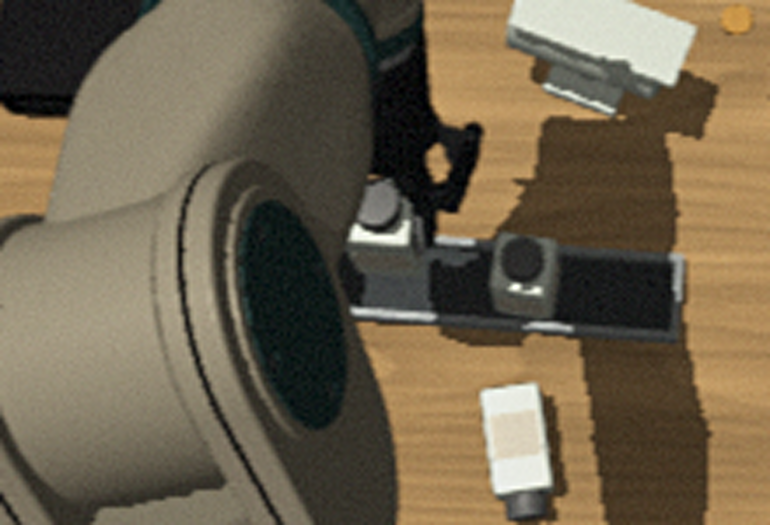

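step_arm(
  moves="0 0.39 -0.27 0 0.01 0 0;0 0.39 -0.28 0 0.01 0 0;0 0.39 -0.27 0 0.01 0 0;0 0.49 -0.24 0 0 0 0;0 0.49 -0.25 0 0 0 0;0 0 0 0 0 0 0;0 0 0 0 0 0 0",
)

```text
clock: 59.2
eef_pos: [589.6, 165.4, 65.4]
tool_rot: [-1.11, 0.0, 1.529]
force: [-0.0, 0.1, -0.8]
width: 43.3
```

```bash
python3 - <<'E'
from place import *
s=ctrl.read_state();print(s["width"],np.round(s["qpos"],3),np.round(s["eef_pos"],1),np.round(s["tool_rot"],3),np.round(s["force"],1))
a=get_image("side");save(a,"s37",(190,80,330,220),5)
T=tilt(1.53,.459)
plan([((589,165.5,46.8),T,0)],vmax=.2)
E
```

```text
43.27957737357699 [-0.385  1.035  0.29   1.285 -0.354  1.328  1.524] [589.6 165.4  65.4] [-1.11   0.     1.529] [-0.   0.1 -0.8]
0 0.18 -0.07 0 -0.01 0 0;0 0.18 -0.08 0 0 0.01 0
--
```

View pics/s37.png

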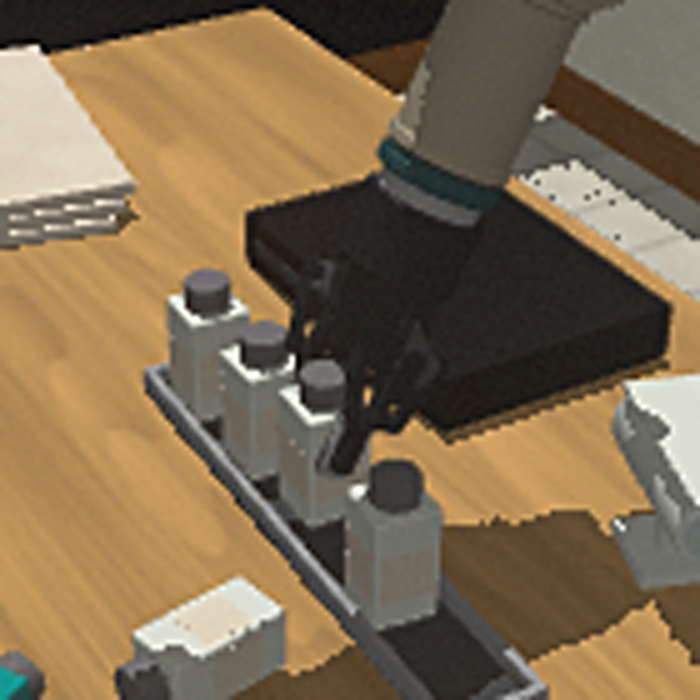

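step_arm(
  moves="0 0.18 -0.07 0 0 0 0;0 0.18 -0.08 0 0 0 0;0 0 0 0 0 0 0;0 0.04 -0.02 0 0 0 0;0 0 0 0 0 0 0;0 0 0 0 0 0 0",
)

```text
clock: 59.85
eef_pos: [589.0, 164.8, 45.0]
tool_rot: [-1.111, -0.0, 1.527]
force: [0.5, -1.0, 7.9]
width: 43.2
```

Contact on the floor (45 expected). Release and retract along the tool axis.

step_arm(
  moves="0 0 0 0 0 0 0.6;0 0 0 0 0 0 0.63;0 0 0 0 0 0 0.63;0 0 0 0 0 0 0.63;0 -0.4 0 0 0 0 0.63;0 -0.7 0 0 0 0 0.63;0 -0.8 0 0 0 0 0.63;0 -0.8 0 0 0 0 0.8;0 -0.4 0 0 0 0 1;0 0 0 0 0 0 1",
)

```text
clock: 60.85
eef_pos: [660.0, 161.1, 184.7]
tool_rot: [-1.117, -0.0, 1.527]
force: [0.6, 0.2, -0.1]
width: 85.6
```

```bash
python3 - <<'E'
from place import *
s=ctrl.read_state();print(s["width"],np.round(s["qpos"],3),np.round(s["eef_pos"],1),np.round(s["tool_rot"],3),np.round(s["force"],1))
a=get_image("side");save(a,"s38",(130,80,340,260),3.8)
b=get_image("top");save(b,"s39",(80,100,300,240),3.6)
for p in(a,b):
  for t in("bottle1",): print(t,[(np.round(d["position"],1),round(d["conf"],2)) for d in nets.place_of(p,t)])
e=plan([((560,110,200),tilt(1.7,.2),1),((463,78.9,130),tilt(1.74,.05),1)],vmax=.85)
E
```

```text
85.59657128384761 [-0.336  1.02   0.312  0.945 -0.332  1.663  1.467] [660.  161.1 184.7] [-1.117 -0.     1.527] [ 0.6  0.2 -0.1]
bottle1 [(array([283.3,  76.8,  20.8]), 0.94), (array([607.3, 330.3,   8.1]), 0.89), (array([600.1, 160.3,   6.6]), 0.88), (array([514.7,  83.6,  21.3]), 0.83), (array([385.4, 303.9,  18.7]), 0.74)]
bottle1 [(array([390.8, 306.9,  24.8]), 0.56), (array([514.2,  91.8,  22.6]), 0.55), (array([600.8, 163. ,   4.6]), 0.44), (array([286.1,  72. ,  21.2]), 0.44), (array([ 420.3, -331.4,   88.9]), 0.4)]
-0.28 0.12 0.46 -0.55 -0.34 0.12 1;-0.26 0.1 0.48 -0.55 -0.34 0.11 1;-0.23 0.06 0.5 -0.54 -0.35 0.12 1;-0.22 0.04 0.51 -0.55 -0.34 0.11 1;-0.12 0.59 0.56 -0.42 -0.11 0.01 1;-0.12 0.56 0.59 -0.41 -0.11 0.02 1;-0.1 0.53 0.63 -0.42 -0.11 0.01 1
--
```

View pics/s38.png

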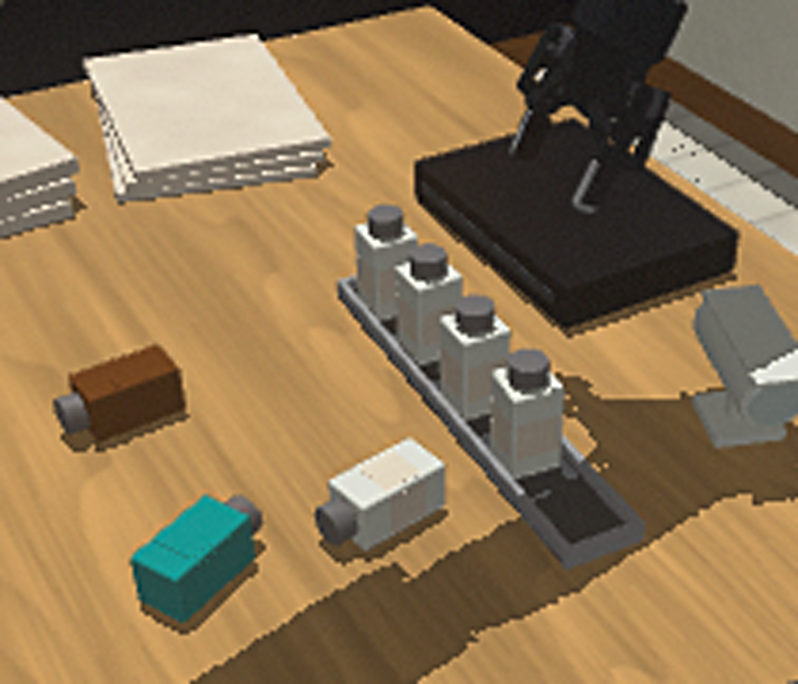

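View pics/s39.png

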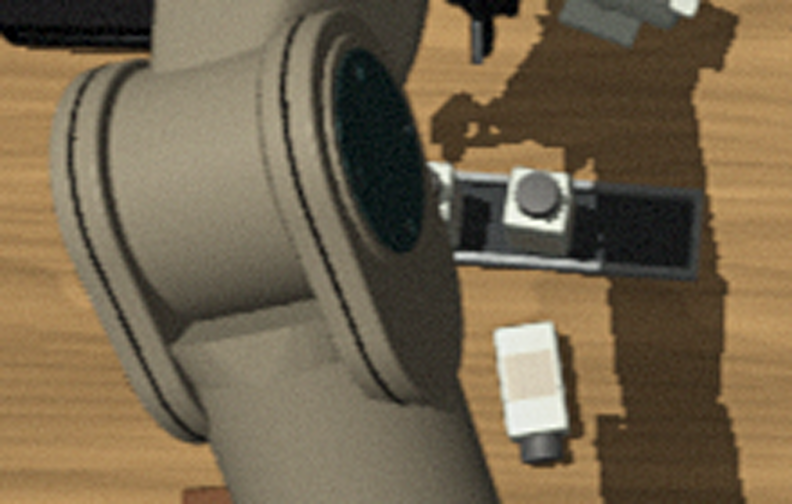

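step_arm(
  moves="-0.28 0.12 0.46 -0.55 -0.34 0.12 1;-0.26 0.1 0.48 -0.55 -0.34 0.11 1;-0.23 0.06 0.5 -0.54 -0.35 0.12 1;-0.22 0.04 0.51 -0.55 -0.34 0.11 1;-0.12 0.59 0.56 -0.42 -0.11 0.01 1;-0.12 0.56 0.59 -0.41 -0.11 0.02 1;-0.1 0.53 0.63 -0.42 -0.11 0.01 1;0 0 0 0 0 0 1;0 0 0 0 0 0 1",
)

```text
clock: 61.95
eef_pos: [461.3, 78.5, 130.2]
tool_rot: [-1.519, -0.0, 1.74]
force: [2.0, 0.2, 0.8]
width: 85.2
```

```bash
python3 - <<'E'
from place import *
s=ctrl.read_state();print(s["width"],np.round(s["qpos"],3),np.round(s["eef_pos"],1),np.round(s["tool_rot"],3),np.round(s["force"],1))
a=get_image("side");save(a,"s40",(130,100,330,250),4)
plan([((468.6,79.6,60),tilt(1.74,.03),1),((468.6,79.6,5),tilt(1.74,.03),1)],vmax=.7)
E
```

```text
85.17257427896084 [-0.417  0.573  0.278  2.07  -0.274  0.585  1.796] [461.3  78.5 130.2] [-1.519 -0.     1.74 ] [2.  0.2 0.8]
0 0.47 -0.05 -0.05 0 0 1;0 0.47 -0.05 -0.05 0 0 1;0 0.47 -0.04 -0.04 0 0 1;0 0.55 -0.02 0 0 0 1;0 0.55 -0.02 0 0 0 1
--
```

View pics/s40.png

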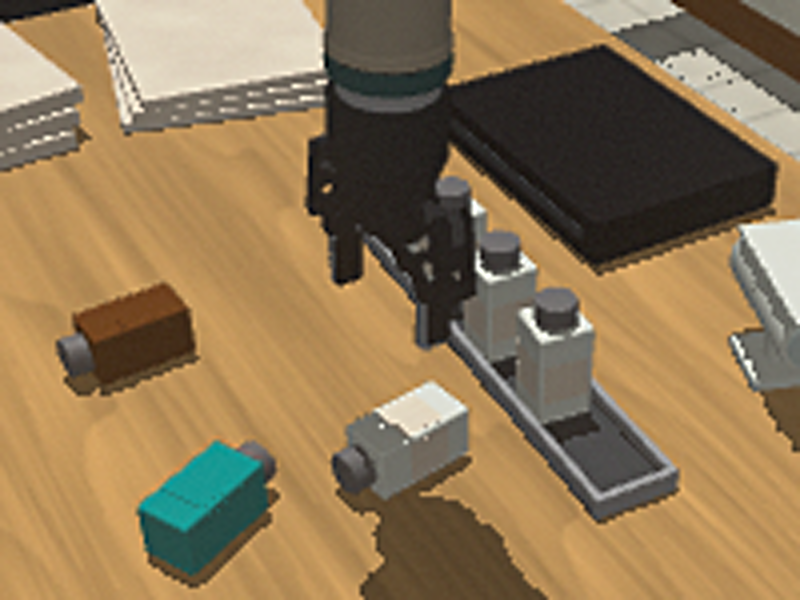

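step_arm(
  moves="0 0.47 -0.05 -0.05 0 0 1;0 0.47 -0.05 -0.05 0 0 1;0 0.47 -0.04 -0.04 0 0 1;0 0.55 -0.02 0 0 0 1;0 0.55 -0.02 0 0 0 1;0 0 0 0 0 0 1;0 0 0 0 0 0 1;0 0 0 0 0 0 1",
)

```text
clock: 62.8
eef_pos: [470.4, 79.9, 6.3]
tool_rot: [-1.544, -0.0, 1.74]
force: [-0.2, -0.3, -0.0]
width: 85.8
```

```bash
python3 - <<'E'
from place import *
s=ctrl.read_state();print(s["width"],np.round(s["qpos"],3),np.round(s["eef_pos"],1),np.round(s["tool_rot"],3),np.round(s["force"],1))
E
```

```text
85.79273605018092 [-0.315  0.801  0.134  2.12  -0.372  0.27   1.881] [470.4  79.9   6.3] [-1.544 -0.     1.74 ] [-0.2 -0.3 -0. ]
```

step_arm(
  moves="0 0 0 0 0 0 0;0 0 0 0 0 0 0;0 0 0 0 0 0 0;0 0 0 0 0 0 0;0 0 0 0 0 0 0;0 0 0 0 0 0 0",
)

```text
clock: 63.4
eef_pos: [469.3, 79.9, 6.2]
tool_rot: [-1.543, -0.0, 1.74]
force: [-1.0, 0.7, 6.8]
width: 43.9
```

```bash
python3 - <<'E'
from place import *
from ik import ik
np.set_printoptions(precision=2,suppress=True)
s=ctrl.read_state();print(s["width"],np.round(s["qpos"],3),np.round(s["eef_pos"],1),np.round(s["tool_rot"],3),np.round(s["force"],1))
p,R=cur()
base=np.array([513,87.2,22]);d=R.inv().apply(base-p);print("o",d);d[0]=0
B=bottle_T(base,np.degrees(s["tool_rot"][2])+90,p,R);B=(d,B[1])
az=np.radians(85);T=tilt(az+np.pi/2,1.38)
tcp=np.array([390*np.cos(az),390*np.sin(az),55])+20*T.apply([0,1,0])
o,Rb,c=corners(tcp,T,B); tcp[2]-=c[:,2].min()-3; print("tcp",tcp,"base",o,np.degrees(np.arccos(Rb.as_matrix()[2,2])),ik(tcp,T,[[-1.5,1.3,0,1.2,0,1.8,1.5]]))
e=plan([((p[0],p[1],160),R,0),((460,240,230),tilt(1.9,.1),0),((380,340,230),tilt(2.1,.2),0),((230,400,230),tilt(2.5,.6),0),],vmax=.9)
E
```

```text
43.85331223966154 [-0.32  0.8   0.13  2.12 -0.37  0.27  1.88] [469.3  79.9   6.2] [-1.54 -0.    1.74] [-1.   0.7  6.8]
o [ -0.17 -17.03 -43.84]
tcp [ 32.28 368.95  47.6 ] base [ 34.46 393.89  11.39] 12.55182164410656 (array([-1.52,  1.41, -0.01,  1.2 , -0.03,  1.91,  1.54]), np.float64(9.554985569491399e-08), 1.4392175166590372e-10)
0 -0.77 0.02 0 0 0 0;0 -0.77 0.02 0 0 0 0;0 -0.77 0.03 0 0 0 0;0 -0.76 0.02 0 0 0 0;0.8 -0.35 -0.08 0.15 -0.33 0.02 0;0.79 -0.36 -0.1 0.15 -0.33 0.02 0;0.79 -0.36 -0.13 0.15 -0.34 0.03 0;0.78 -0.37 -0.16 0.15 -0.33 0.02 0;0.8 0.03 0.29 0.28 -0.55 0.08 0;0.82 0.03 0.23 0.27 -0.55 0.09 0;0.84 0.03 0.18 0.28 -0.55 0.08 0;0.42 0.07 0.32 0.55 -0.51 0.22 0;0.45 0.07 0.3 0.55 -0.52 0.22 0;0.46 0.08 0.25 0.54 -0.51 0.21 0;0.49 0.09 0.23 0.55 -0.52 0.22 0;0.49 0.08 0.19 0.55 -0.51 0.22 0;0.51 0.08 0.15 0.55 -0.52 0.22 0
--
```

step_arm(
  moves="0 -0.77 0.02 0 0 0 0;0 -0.77 0.02 0 0 0 0;0 -0.77 0.03 0 0 0 0;0 -0.76 0.02 0 0 0 0;0.8 -0.35 -0.08 0.15 -0.33 0.02 0;0.79 -0.36 -0.1 0.15 -0.33 0.02 0;0.79 -0.36 -0.13 0.15 -0.34 0.03 0;0.78 -0.37 -0.16 0.15 -0.33 0.02 0;0.8 0.03 0.29 0.28 -0.55 0.08 0;0.82 0.03 0.23 0.27 -0.55 0.09 0;0.84 0.03 0.18 0.28 -0.55 0.08 0;0.42 0.07 0.32 0.55 -0.51 0.22 0;0.45 0.07 0.3 0.55 -0.52 0.22 0;0.46 0.08 0.25 0.54 -0.51 0.21 0;0.49 0.09 0.23 0.55 -0.52 0.22 0;0.49 0.08 0.19 0.55 -0.51 0.22 0;0.51 0.08 0.15 0.55 -0.52 0.22 0;0 0 0 0 0 0 0;0 0 0 0 0 0 0",
)

```text
clock: 65.3
eef_pos: [229.5, 400.1, 228.9]
tool_rot: [-0.969, -0.0, 2.502]
force: [0.8, -0.2, -0.3]
width: 43.3
```

```bash
python3 - <<'E'
from place import *
s=ctrl.read_state();print(s["width"],np.round(s["qpos"],3),np.round(s["eef_pos"],1),np.round(s["tool_rot"],3),np.round(s["force"],1))
a=get_image("side");save(a,"s41",(0,0,300,250),2.5)
az=np.radians(85);T=tilt(az+np.pi/2,1.38);tcp=[32.3,369,47.6]
e=plan([((tcp[0]+50,tcp[1]+20,tcp[2]+110),tilt(az+np.pi/2,1.1),0),((tcp[0],tcp[1],tcp[2]+40),T,0)],vmax=.85)
E
```

```text
43.308217696459444 [-1.117  0.711  0.104  1.557 -0.117  1.481  1.532] [229.5 400.1 228.9] [-0.969 -0.     2.502] [ 0.8 -0.2 -0.3]
0.28 0.28 0.1 0.51 -0.39 0.44 0;0.3 0.28 0.07 0.5 -0.38 0.44 0;0.32 0.26 0.03 0.51 -0.39 0.43 0;0.33 0.25 0.01 0.5 -0.38 0.44 0;0.34 0.23 -0.02 0.51 -0.39 0.44 0;0.35 0.2 -0.05 0.5 -0.38 0.44 0;0.36 0.19 -0.08 0.51 -0.39 0.44 0;0.37 0.16 -0.11 0.5 -0.38 0.44 0;0.32 0.35 -0.34 0.78 0 0 0;0.32 0.33 -0.38 0.78 0 0 0;0.32 0.28 -0.4 0.78 0 0 0
--
```

View pics/s41.png

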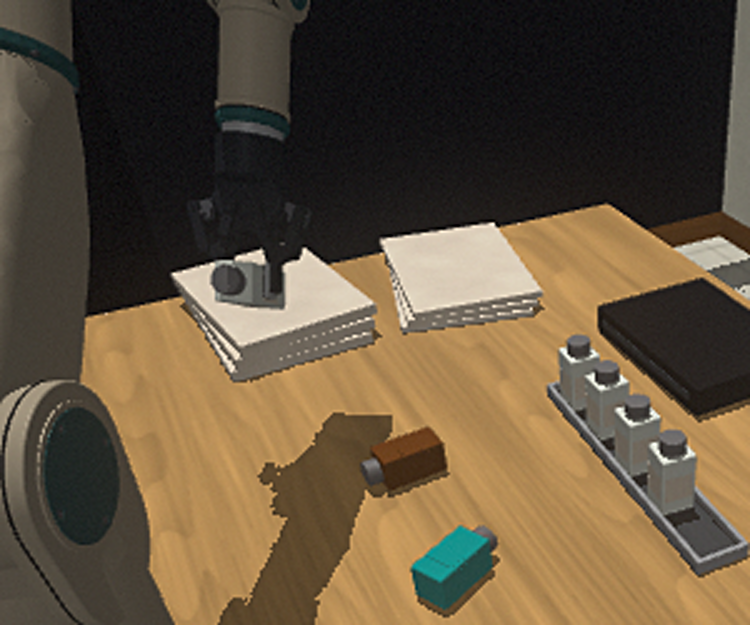

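step_arm(
  moves="0.28 0.28 0.1 0.51 -0.39 0.44 0;0.3 0.28 0.07 0.5 -0.38 0.44 0;0.32 0.26 0.03 0.51 -0.39 0.43 0;0.33 0.25 0.01 0.5 -0.38 0.44 0;0.34 0.23 -0.02 0.51 -0.39 0.44 0;0.35 0.2 -0.05 0.5 -0.38 0.44 0;0.36 0.19 -0.08 0.51 -0.39 0.44 0;0.37 0.16 -0.11 0.5 -0.38 0.44 0;0.32 0.35 -0.34 0.78 0 0 0;0.32 0.33 -0.38 0.78 0 0 0;0.32 0.28 -0.4 0.78 0 0 0;0 0 0 0 0 0 0;0 0 0 0 0 0 0",
)

```text
clock: 66.65
eef_pos: [33.0, 369.3, 88.0]
tool_rot: [-0.191, 0.001, 3.055]
force: [0.3, 0.7, -0.5]
width: 43.5
```

```bash
python3 - <<'E'
from place import *
s=ctrl.read_state();print(s["width"],np.round(s["qpos"],3),np.round(s["eef_pos"],1),np.round(s["tool_rot"],3),np.round(s["force"],1))
az=np.radians(85);T=tilt(az+np.pi/2,1.38);tcp=[32.3,369,49]
e=plan([(tcp,T,0)],vmax=.4)
E
```

```text
43.48520992807566 [-1.498  1.286 -0.046  1.372 -0.019  1.862  1.516] [ 33.  369.3  88. ] [-1.910e-01  1.000e-03  3.055e+00] [ 0.3  0.7 -0.5]
0.01 0.08 -0.38 0 0 0 0;0 0.07 -0.38 0 -0.01 0 0
--
```

step_arm(
  moves="0 0.08 -0.38 0 0 0 0;0 0.07 -0.38 0 0 0 0;0 0 0 0 0 0 0;0 0.01 -0.05 0 0 0 0;0 0 0 0 0 0 0;0 0.01 -0.04 0 0 0 0;0 0 0 0 0 0 0;0 0 0 0 0 0 0",
)

```text
clock: 67.45
eef_pos: [31.9, 369.9, 46.4]
tool_rot: [-0.19, -0.0, 3.056]
force: [1.1, 4.9, 6.7]
width: 43.5
```

step_arm(
  moves="0 0 0 0 0 0 0.62;0 0 0 0 0 0 0.7;0 0 0 0 0 0 0.75;0 0 0 0 0 0 0.8;0 0 0 0 0 0 0.8;0 0 0 0 0 0 0.8",
)

```text
clock: 68.05
eef_pos: [31.5, 369.2, 44.4]
tool_rot: [-0.191, -0.001, 3.055]
force: [-0.1, 0.0, 0.1]
width: 68.4
```

```bash
python3 - <<'E'
from place import *
s=ctrl.read_state();print(s["width"],np.round(s["eef_pos"],1),np.round(s["tool_rot"],3),s["force"])
b=get_image("top");save(b,"s43",(20,284,220,384),4)
a=get_image("side");save(a,"s43b",(0,100,150,250),4)
p,R=cur();y=3.056
print("H",p-20*R.apply([0,1,0]))
Hn=np.array([33.,391.,63]); w=[]
for l in(1.38,1.25,1.15,1.05,.95,.85,.75,.65,.55,.45):
    T=tilt(y,l); w.append((Hn+20*T.apply([0,1,0]),T,.8))
plan(w,vmax=1)
E
```

```text
68.3555953794026 [ 31.5 369.2  44.4] [-1.910e-01 -1.000e-03  3.055e+00] [-0.12273247  0.0363227   0.12476837]
H [ 33.24563879 388.76667     48.26219756]
0.01 -0.1 0.28 0 0 0.01 0.8;0 0 -0.03 -0.54 0 0 0.8;0 0 -0.02 -0.54 0 0 0.8;0 0 -0.04 -0.84 0 0 0.8;0 -0.01 -0.04 -0.83 0 0 0.8;0 0 -0.04 -0.83 0 0 0.8;0 0 -0.04 -0.84 0 0 0.8;0 0 -0.04 -0.83 0 0 0.8;0 0 -0.04 -0.83 0 0 0.8;0 0 -0.04 -0.84 0 0 0.8;0 -0.01 -0.04 -0.83 0 0 0.8
--
```

View pics/s43.png

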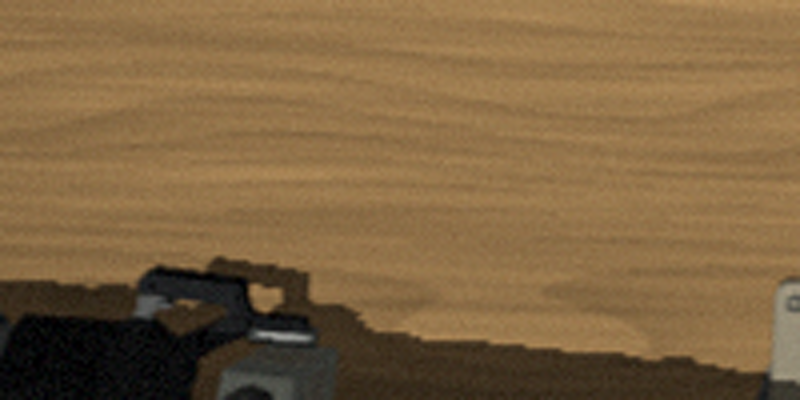

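View pics/s43b.png

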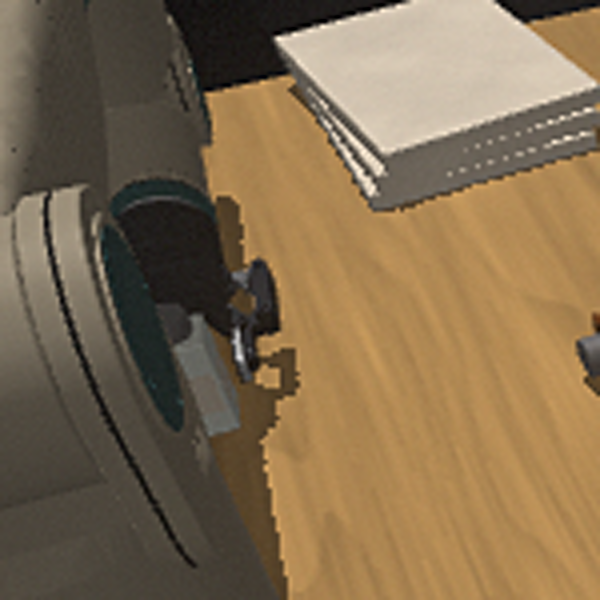

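step_arm(
  moves="0 -0.13 0.28 0 0 0 0.8;0 0 0 0 0 0 0.8;0 0 -0.03 -0.54 0 0 0.8;0 0 -0.02 -0.54 0 0 0.8;0 0 -0.04 -0.84 0 0 0.8;0 -0.01 -0.04 -0.83 0 0 0.8;0 0 -0.04 -0.83 0 0 0.8;0 0 -0.04 -0.84 0 0 0.8;0 0 -0.04 -0.83 0 0 0.8;0 0 -0.04 -0.83 0 0 0.8;0 0 -0.04 -0.84 0 0 0.8;0 0.1 -0.06 -0.83 0 0 0.8;0 0 0 0 0 0 0.8;0 0 0 0 0 0 0.8",
)

```text
clock: 69.55
eef_pos: [32.7, 382.4, 40.9]
tool_rot: [-1.121, -0.001, 3.055]
force: [0.4, 0.5, 0.0]
width: 68.3
```

```bash
python3 - <<'E'
from place import *
s=ctrl.read_state();print(s["width"],np.round(s["eef_pos"],1),np.round(s["tool_rot"],3),s["force"])
p,R=cur();print("H",p-20*R.apply([0,1,0]))
b=get_image("top");save(b,"s44",(20,284,220,384),4)
E
```

```text
68.26564521009796 [ 32.7 382.4  40.9] [-1.121e+00 -1.000e-03  3.055e+00] [0.43169366 0.47211674 0.04405174]
H [ 33.43679064 391.05263939  58.87565252]
```

View pics/s44.png

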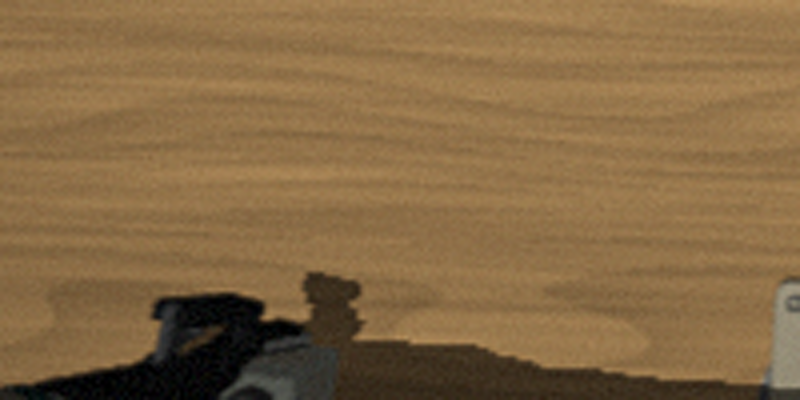

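step_arm(
  moves="0 0 0 0 0 0 0;0 0 0 0 0 0 0;0 0 0 0 0 0 0;0 0 0 0 0 0 0;0 0 0 0 0 0 0",
)

```text
clock: 70.1
eef_pos: [32.6, 381.6, 40.0]
tool_rot: [-1.12, -0.001, 3.055]
force: [0.1, -0.3, -0.6]
width: 43.6
```

```bash
python3 - <<'E'
from place import *
from ik import ik
np.set_printoptions(precision=2,suppress=True)
s=ctrl.read_state();print(s["width"],np.round(s["eef_pos"],1),np.round(s["tool_rot"],3),np.round(s["force"],1))
p,R=cur()
o=R.inv().apply(np.array([p[0],394.,0.])-p);print(o)
lam=s["tool_rot"][0]+np.pi/2
T=tilt(1.53,lam); slot=np.array([593.5,1.5,7.5]); tcp=slot-T.apply([0,o[1],o[2]]); print("tcp",tcp,ik(tcp,T,[[-.2,.9,0,1.7,0,.8,1.]]))
e=plan([((p[0],p[1],190),R,0),((150,430,210),tilt(2.6,lam),0),((380,380,225),tilt(2.,lam),0)],vmax=.85)
e=plan([((530,210,225),tilt(1.7,lam),0),((tcp[0]-10,tcp[1]+5,200),T,0)],start=e,vmax=.85)
E
```

```text
43.55020293111326 [ 32.6 381.6  40. ] [-1.12 -0.    3.06] [ 0.1 -0.3 -0.6]
[  1.04  30.67 -28.53]
tcp [581.19   2.    47.53] (array([-0.02,  1.  , -0.02,  1.36, -0.02,  1.23,  1.51]), np.float64(3.032342826748994e-08), 1.6066752624414415e-10)
0 -0.67 0.33 0 0 0 0;0 -0.68 0.32 0 0 0 0;0 -0.67 0.33 0 0 0 0;0 -0.68 0.33 0 0 0 0;-0.45 -0.17 -0.18 0 0.68 -0.33 0;-0.43 -0.2 -0.21 0 0.69 -0.33 0;-0.4 -0.2 -0.24 0 0.68 -0.33 0;-0.37 -0.23 -0.28 0 0.68 -0.33 0;-0.34 -0.23 -0.31 0 0.69 -0.33 0;-0.74 -0.16 -0.21 0 0.75 -0.36 0;-0.72 -0.18 -0.27 0 0.75 -0.37 0;-0.67 -0.22 -0.33 0 0.75 -0.36 0;-0.64 -0.25 -0.39 0 0.75 -0.36 0;-0.58 -0.27 -0.45 0 0.75 -0.36 0;-0.53 -0.3 -0.5 0 0.75 -0.37 0
--
-0.72 -0.1 -0.2 0 0.37 -0.18 0;-0.72 -0.11 -0.23 0 0.38 -0.18 0;-0.7 -0.12 -0.26 0 0.37 -0.18 0;-0.68 -0.14 -0.29 0 0.38 -0.18 0;-0.67 -0.16 -0.32 0 0.37 -0.18 0;-0.64 -0.17 -0.35 0 0.38 -0.19 0;-0.83 0.06 -0.1 0 0.25 -0.12 0;-0.82 0.06 -0.12 0 0.26 -0.12 0;-0.82 0.04 -0.15 0 0.25 -0.13 0;-0.82 0.02 -0.17 0 0.26 -0.12 0;-0.81 0.02 -0.2 0 0.25 -0.12 0
--
```

step_arm(
  moves="0 -0.67 0.33 0 0 0 0;0 -0.68 0.32 0 0 0 0;0 -0.67 0.33 0 0 0 0;0 -0.68 0.33 0 0 0 0;-0.45 -0.17 -0.18 0 0.68 -0.33 0;-0.43 -0.2 -0.21 0 0.69 -0.33 0;-0.4 -0.2 -0.24 0 0.68 -0.33 0;-0.37 -0.23 -0.28 0 0.68 -0.33 0;-0.34 -0.23 -0.31 0 0.69 -0.33 0;-0.74 -0.16 -0.21 0 0.75 -0.36 0;-0.72 -0.18 -0.27 0 0.75 -0.37 0;-0.67 -0.22 -0.33 0 0.75 -0.36 0;-0.64 -0.25 -0.39 0 0.75 -0.36 0;-0.58 -0.27 -0.45 0 0.75 -0.36 0;-0.53 -0.3 -0.5 0 0.75 -0.37 0",
)

```text
clock: 71.6
eef_pos: [381.1, 379.7, 225.1]
tool_rot: [-1.119, -0.001, 1.996]
force: [0.3, 0.7, -1.2]
width: 43.3
```

step_arm(
  moves="-0.72 -0.1 -0.2 0 0.37 -0.18 0;-0.72 -0.11 -0.23 0 0.38 -0.18 0;-0.7 -0.12 -0.26 0 0.37 -0.18 0;-0.68 -0.14 -0.29 0 0.38 -0.18 0;-0.67 -0.16 -0.32 0 0.37 -0.18 0;-0.64 -0.17 -0.35 0 0.38 -0.19 0;-0.83 0.06 -0.1 0 0.25 -0.12 0;-0.82 0.06 -0.12 0 0.26 -0.12 0;-0.82 0.04 -0.15 0 0.25 -0.13 0;-0.82 0.02 -0.17 0 0.26 -0.12 0;-0.81 0.02 -0.2 0 0.25 -0.12 0;0 0 0 0 0 0 0;0 0 0 0 0 0 0",
)

```text
clock: 72.9
eef_pos: [570.8, 5.8, 199.4]
tool_rot: [-1.118, -0.0, 1.527]
force: [-0.9, 2.1, -1.3]
width: 43.1
```

```bash
python3 - <<'E'
from place import *
s=ctrl.read_state();print(s["width"],np.round(s["qpos"],3),np.round(s["eef_pos"],1),np.round(s["tool_rot"],3),np.round(s["force"],1))
a=get_image("side");save(a,"s45",(160,60,360,260),3)
b=get_image("top");save(b,"s46",(140,60,340,210),3.5)
T=tilt(1.53,.451)
plan([((581.2,2,120),T,0),((581.2,2,65),T,0)],vmax=.7)
E
```

```text
43.0820331491978 [-0.231  0.837  0.384  1.352 -0.259  1.464  1.716] [570.8   5.8 199.4] [-1.118 -0.     1.527] [-0.9  2.1 -1.3]
-0.04 0.45 -0.29 0 0.01 0 0;-0.05 0.44 -0.3 -0.01 0 0.01 0;-0.04 0.45 -0.29 0 0.01 0 0;0 0.5 -0.24 0 0 0 0;0 0.49 -0.24 0 0 0 0
--
```

View pics/s45.png

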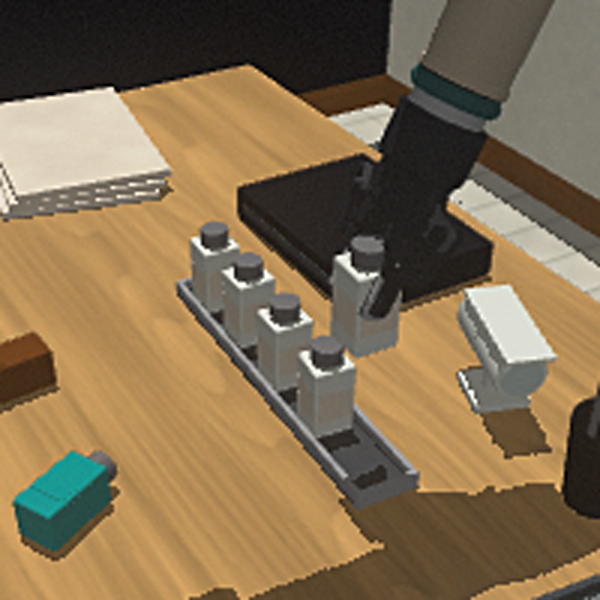

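View pics/s46.png

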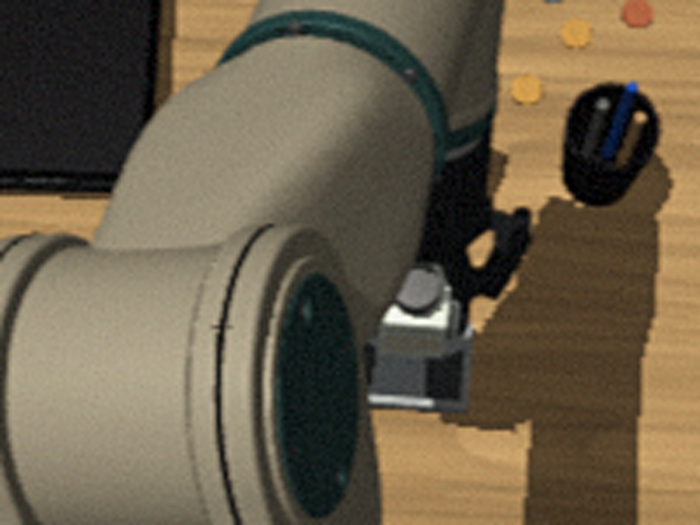

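step_arm(
  moves="-0.04 0.45 -0.29 0 0.01 0 0;-0.05 0.44 -0.3 0 0 0 0;-0.04 0.45 -0.29 0 0.01 0 0;0 0.5 -0.24 0 0 0 0;0 0.49 -0.24 0 0 0 0;0 0 0 0 0 0 0;0 0 0 0 0 0 0",
)

```text
clock: 73.7
eef_pos: [581.3, 1.7, 65.7]
tool_rot: [-1.119, -0.0, 1.53]
force: [-0.1, -0.1, -0.4]
width: 43.7
```

```bash
python3 - <<'E'
from place import *
s=ctrl.read_state();print(s["width"],np.round(s["qpos"],3),np.round(s["eef_pos"],1),np.round(s["tool_rot"],3),np.round(s["force"],1))
a=get_image("side");save(a,"s47",(210,120,330,240),5)
T=tilt(1.53,.451)
plan([((581.2,1.5,47.5),T,0)],vmax=.2)
E
```

```text
43.69986142572771 [-0.208  1.005  0.35   1.386 -0.302  1.265  1.747] [581.3   1.7  65.7] [-1.119 -0.     1.53 ] [-0.1 -0.1 -0.4]
0 0.18 -0.07 0.01 0 0 0;0.01 0.17 -0.08 0 0 0 0
--
```

View pics/s47.png

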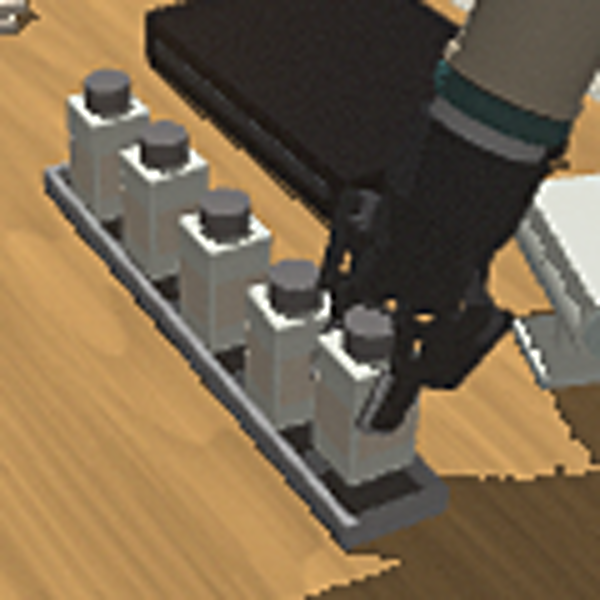

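step_arm(
  moves="0 0.18 -0.07 0 0 0 0;0 0.17 -0.08 0 0 0 0;0 0 0 0 0 0 0;0 0.04 -0.02 0 0 0 0;0 0 0 0 0 0 0;0 0 0 0 0 0 0",
)

```text
clock: 74.35
eef_pos: [580.9, 0.2, 45.9]
tool_rot: [-1.12, -0.0, 1.528]
force: [1.1, 0.3, 8.9]
width: 43.5
```

```bash
python3 - <<'E'
from place import *
s=ctrl.read_state();print(s["width"],np.round(s["eef_pos"],1),np.round(s["tool_rot"],3),np.round(s["force"],1))
a=get_image("side");save(a,"s48",(210,120,330,240),5)
E
```

```text
43.51861686743535 [5.809e+02 2.000e-01 4.590e+01] [-1.12  -0.     1.528] [1.1 0.3 8.9]
```

View pics/s48.png

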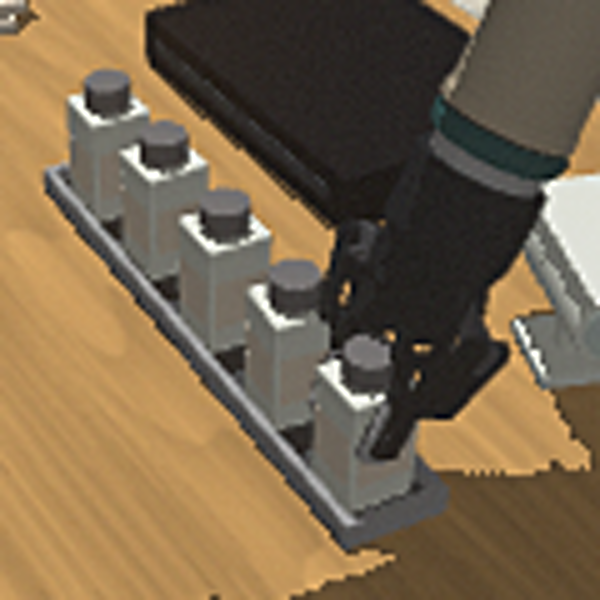

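On the floor (contact at the predicted height, inside the rails). Release and retract.

step_arm(
  moves="0 0 0 0 0 0 0.6;0 0 0 0 0 0 0.63;0 0 0 0 0 0 0.63;0 0 0 0 0 0 0.63;0 -0.4 0 0 0 0 0.63;0 -0.7 0 0 0 0 0.63;0 -0.8 0 0 0 0 0.63;0 -0.8 0 0 0 0 0.8;0 -0.2 0.2 0 0 0 1;0 0 0 0 0 0 1",
)

```text
clock: 75.4
eef_pos: [635.2, -1.9, 180.6]
tool_rot: [-1.123, -0.0, 1.528]
force: [-0.4, 0.2, -1.0]
width: 85.6
```

```bash
python3 - <<'E'
from place import *
s=ctrl.read_state();print(s["width"],np.round(s["qpos"],3),np.round(s["eef_pos"],1),np.round(s["tool_rot"],3),np.round(s["force"],1))
# move to a clear spot to see: up and toward left rear
e=plan([((520,60,300),tilt(1.5,.2),1),((400,420,300),tilt(1.5,.2),1)],vmax=.85)
E
```

```text
85.60607074480144 [-0.186  0.955  0.375  1.13  -0.274  1.559  1.705] [635.2  -1.9 180.6] [-1.123 -0.     1.528] [-0.4  0.2 -1. ]
0.23 -0.23 0.63 -0.41 0.04 -0.02 1;0.22 -0.25 0.62 -0.42 0.05 -0.01 1;0.23 -0.29 0.61 -0.41 0.04 -0.01 1;0.22 -0.32 0.59 -0.41 0.05 -0.02 1;0.21 -0.34 0.58 -0.42 0.04 -0.01 1;0.78 0.06 0.32 0 0 0 1;0.78 0.07 0.31 0 0 0 1;0.78 0.06 0.32 0 0 0 1;0.78 0.06 0.31 0 0 0 1;0.78 0.07 0.32 0 0 0 1;0.78 0.06 0.32 0 0 0 1;0.78 0.06 0.31 0 0 0 1;0.78 0.07 0.32 0 0 0 1;0.78 0.06 0.32 0 0 0 1
--
```

step_arm(
  moves="0.23 -0.23 0.63 -0.41 0.04 -0.02 1;0.22 -0.25 0.62 -0.42 0.05 -0.01 1;0.23 -0.29 0.61 -0.41 0.04 -0.01 1;0.22 -0.32 0.59 -0.41 0.05 -0.02 1;0.21 -0.34 0.58 -0.42 0.04 -0.01 1;0.78 0.06 0.32 0 0 0 1;0.78 0.07 0.31 0 0 0 1;0.78 0.06 0.32 0 0 0 1;0.78 0.06 0.31 0 0 0 1;0.78 0.07 0.32 0 0 0 1;0.78 0.06 0.32 0 0 0 1;0.78 0.06 0.31 0 0 0 1;0.78 0.07 0.32 0 0 0 1;0.78 0.06 0.32 0 0 0 1;0.5 0 -0.3 0 0 0 1;0.5 0 0.5 0 0 0 1;0.5 0 0.5 0 0 0 1;0 0 0 0 0 0 1;0 0 0 0 0 0 1",
)

```text
clock: 77.3
eef_pos: [368.7, 497.3, 303.8]
tool_rot: [-1.366, 0.004, 1.503]
force: [0.8, -0.8, 0.8]
width: 85.6
```

```bash
python3 - <<'E'
from place import *
s=ctrl.read_state();print(s["width"],np.round(s["eef_pos"],1),np.round(s["qpos"],2))
a=get_image("side");save(a,"s49",None,1.5)
b=get_image("top");save(b,"s50",None,1.5)
for p in(a,b):
  for t in("bottle1","tin1","cover_grip","camera","penpot"): print(t,[(np.round(d["position"],1),round(d["conf"],2)) for d in nets.place_of(p,t)])
E
```

```text
85.61539188602815 [368.7 497.3 303.8] [-1.07  0.61  0.34  1.4  -0.35  1.32  0.84]
bottle1 [(array([386.8, 304.9,  18.8]), 0.94), (array([597.6, 163.1,   8.6]), 0.91), (array([594.4,  -2.1,   5.6]), 0.84), (array([284.5,  70.4,  22.8]), 0.75), (array([606.1, 331.1,   6.9]), 0.61)]
tin1 []
cover_grip [(array([ 414.1, -326.4,   89.4]), 0.63)]
camera [(array([778.8,  39.1,   3.1]), 0.68)]
penpot [(array([ 7.604e+02, -1.345e+02,  1.000e-01]), 0.79)]
bottle1 [(array([284.5,  71.6,  21.6]), 0.91), (array([388.7, 304.8,  21.7]), 0.72), (array([613.3, 327. ,   6.1]), 0.7), (array([594.7,   2.1,   9.2]), 0.6)]
tin1 []
cover_grip [(array([ 418.3, -329.9,   87.9]), 0.58)]
camera [(array([782.9,  34.9,  -1.2]), 0.88)]
penpot [(array([ 763.3, -138.5,    3.3]), 0.77)]
```

View pics/s49.png

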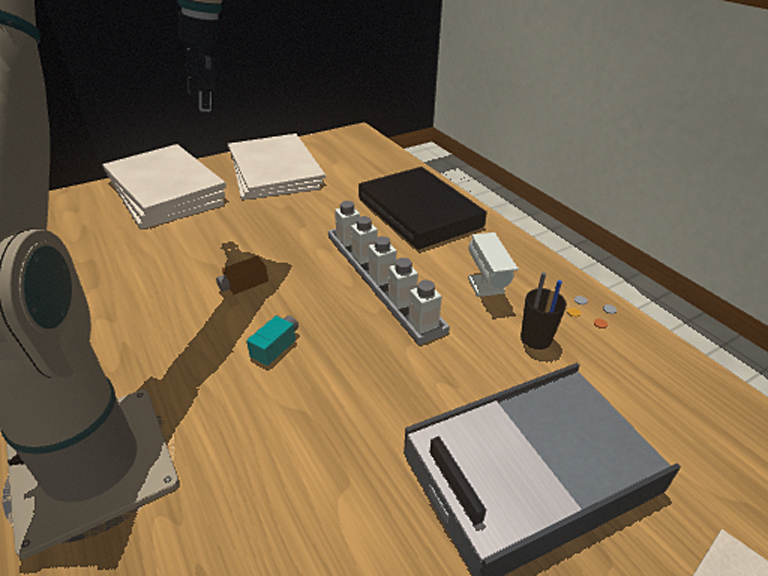

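View pics/s50.png

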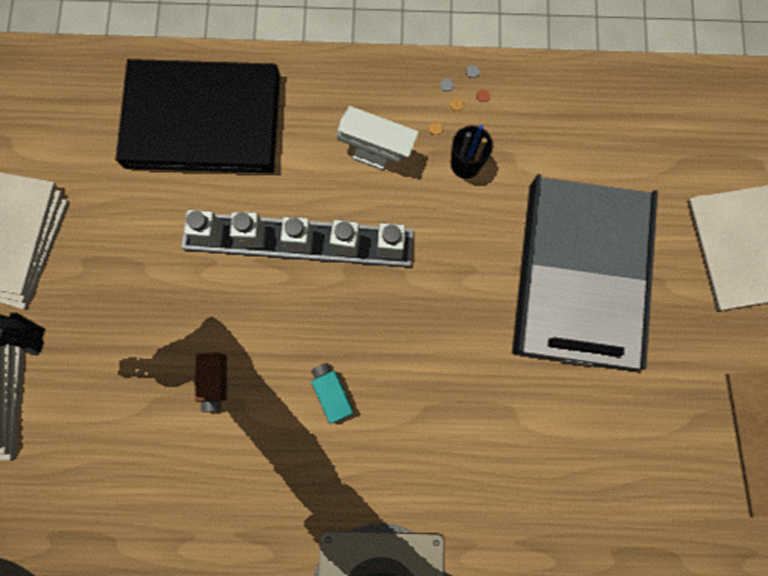

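```bash
python3 - <<'E'
from h import *
print(ctrl.finish_job())
E
```

```text
the job is handed in; nothing more can be done
None
```

The job is done and handed in at about 77 s of the 210 s allowed. It reports no verdict.

- **Case:** I slid the cover open to its stop and laid both tins flat in the compartment. Two tins were all that showed at the start. Then I slid the cover shut to its stop, a full 150 mm of travel.
- **Bottles:** I stood each of the three tipped white bottles up on clear table, took it again from above, and set it cap up on the lane floor. The two bottles already standing there were left standing. The brown and turquoise look-alikes were left alone.
- **Slip:** my first grasp of one tin slid off its lid and left the tin in place. The second grasp, tilted and lower, held.
- **Last checks:**
  - Both views show five bottles upright between the rails, and the networks' bottle positions fit that.
  - The cover bar is at about (416, −328) mm, which is where the shut stop put it.
  - The camera and pen pot are where they began, to within about 5 mm.
  - The arm is clear of everything.
- **Limits and disagreements:**
  - The cover opened only 137 mm before its stop. It evidently began about 13 mm open, since shutting it took the full 150 mm.
  - The tins could not be seen after the cover was shut. My last view of them, just before shutting it, showed both lying flat.

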